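Gauge suction connectors and close them in the sterilising tray

ROBOT

A 6-joint arm with a two-finger parallel gripper is mounted at the origin on a cart in front of the work surface, level with it; the furniture and walls round the work are solid. World frame = base frame: x ahead of the robot, y to its left, z up, the work surface at z = 0. Lengths are in m, angles in rad, forces in N, time in s.
With the tool pointing down it reaches from about 0.375 to 0.75 m from the base axis. Payload 9 kg.
Tool frame: the origin (TCP) lies midway between the tips of the shut fingers; the grasp point (between the pads) lies 19 mm behind it; z points along the fingers, x is the direction in which the jaws open and shut, and the axes are right-handed (so a half turn about z gives the same grasp; the last joint's range is limited). The gripper opens to 85 mm and grips with 20 to 120 N. Pads are 22 mm wide; open, the fingers measure 114 mm over their backs; the gripper's body (76 mm by 85 mm) begins 54 mm behind the grasp point. The pads swing forward as they close: fully open they stand 13 mm farther back than shut.
Start: joints at [0.914, 0.104, 0.097, 1.564, 0, 1.353], TCP at [0.255, 0.543, 0.208] pointing down, gripper open.
Joint ranges: [-2.99, 2.99], [-0.84, 1.86], [-1.1, 1.16], [-1.84, 2.11], [-1.51, 1.56], [-3.14, 3.14]. Speed limits (rad/s): [2.22, 2.22, 2.57, 3.14, 3.14, 3.14].

INTERFACE

Orientations are given as a rotation vector (axis times angle).
In Python, from bench import robot gives the robot as it stands.
- The arm moves only by the tool carry_out, never from a script. Its argument "moves" is a list of rows, each an object of numbers: "tx", "ty", "tz": the shift along the tool's x, y, z in m; "ax", "ay", "az": the turn, a rotation vector about the tool's x, y, z in rad; "claw": the gripper command: -1 is shut, 1 is fully open, values between are in proportion. In form: [{"tx": .., "ty": .., "tz": .., "ax": .., "ay": .., "az": .., "claw": ..}, ...]. A call has 1 to 20 rows; each row is the pose to reach, as a shift and turn from the pose commanded when the call began, along the tool's axes at that moment; what a row does not reach only later rows make up. A row lasts 1/10 s, in which the tool goes at most 50 mm and 8.59 degrees, less where a joint would pass 70% of its speed; a pose out of reach is approached as far as the arm can. A call with a gripper value outside its range is refused whole. The fingers move at their own pace and stop on an object; "squeeze" is the grip in N (left out, the last holds). Time passes only in rows, so rows that repeat a pose let the fingers close. It gives the time, the measured TCP pose, the force and the opening at its end, in the units of the state.
- robot.observe(): the state, without advancing time (a new reading comes with each control period).
- robot.capture(name): name is "scene" or "top" or "wrist"; returns the picture (480x640x3 uint8, red, green, blue); there is no depth.
- robot.calibration(name): a dict with "K" (3x3 intrinsics, pixels), "R" (3x3) and "t" (3): a world point X has camera coordinates R X + t. Camera axes: x right, y down, z forward; pixel columns grow to the right and rows downward; lengths in m; the calibration is good to about 2 mm. A picture is of the moment at which its call begins: read the wrist's pose just before it. calibration takes no time and is no camera call; for the wrist camera it gives the pose at the moment of the call.
- robot.job_done(): hands the job in, once; it reports no verdict.
Trained networks look in the newest picture that a camera, given by its name, has taken for a name from the list of things; names that differ only in an ending like _2 or _b are one class to them, and where a whole thing is asked for, a point or a joint stands for the part that bears it (a point fixed in the world has none). Each returns a list of dicts, best first, with "p" (0 to 1); they miss things now and then, are a little off and sometimes report something else, mostly with a low value. They report only what shows in the picture. A call takes as long as a camera call.
- robot.trace(query, camera): "mask" (480x640 bool, what is visible of it) and "bbox" ([left, top, width, height] in pixels, round what is visible of it).
- robot.spot_point(query, camera): "uv" ([column, row] in pixels: a listed point, or the origin of a listed thing).
The state is a dict: "time": time; "joint_positions": joint angles; "dq": joint speeds; "tau": joint torques, N m; "tcp_pos": TCP position; "tool_rot": TCP orientation; "contact_force": force on the tool from outside, world axes, zero at the start; "torque": the same for the moment, N m; "grip_width": opening from 0.0 (shut) to 1.0 (fully open).
Only numpy, scipy, OpenCV 4.12 (cv2) and the standard library are available. Lean on these libraries where they do the work, as an engineer would, in place of code of your own. Each camera call takes 0.05 s, during which the arm holds its last target.

TASK

Check the suction-hose connectors on the mat before they are sterilised: lay each in a station of its own in the step gauge and press it straight down as far as it will go, so that its spigots are pushed into the wide go gap (green band) and, if they pass, tried in the narrow no-go gap below it (red band); leave them there until all have been tried. Connectors that passed the go gap and were stopped by the no-go gap then go lying flat into the steel tray, and all others (stuck on top, or dropped through to the bottom) into the white tub. Finally close the tray: with the lid's front raised, hook its back edge under the tray's lip, then swing the front down until the lid lies flat inside the rim; leave the bottles and the needle carton where they are.

Things in the scene. Friction and masses are not known exactly. Their poses are not given: they have to be found in the camera images.
- conn_a: suction-hose connector, 72 mm long: grey grip body 26 x 26 x 30 mm (length) with a round white spigot out of each end. Spigots are 18 mm across if sound, 10 if thin, 25.5 if thick; bodies are alike. Origin at its centre, x along the spigots. Starts lying on the mat on a flat of its body, origin 16 mm up. 45 g. Three or four are present; an absent one gives None from the start
- conn_b: suction-hose connector, 72 mm long: grey grip body 26 x 26 x 30 mm (length) with a round white spigot out of each end. Spigots are 18 mm across if sound, 10 if thin, 25.5 if thick; bodies are alike. Origin at its centre, x along the spigots. Starts lying on the mat on a flat of its body, origin 16 mm up. 45 g. Three or four are present; an absent one gives None from the start
- conn_c: suction-hose connector, 72 mm long: grey grip body 26 x 26 x 30 mm (length) with a round white spigot out of each end. Spigots are 18 mm across if sound, 10 if thin, 25.5 if thick; bodies are alike. Origin at its centre, x along the spigots. Starts lying on the mat on a flat of its body, origin 16 mm up. 45 g. Three or four are present; an absent one gives None from the start
- conn_d: suction-hose connector, 72 mm long: grey grip body 26 x 26 x 30 mm (length) with a round white spigot out of each end. Spigots are 18 mm across if sound, 10 if thin, 25.5 if thick; bodies are alike. Origin at its centre, x along the spigots. Starts lying on the mat on a flat of its body, origin 16 mm up. 45 g. Three or four are present; an absent one gives None from the start
- gauge: fixed rigid steel step gauge, base 78 x 232 mm, 43 mm high; origin at the centre of its underside. Two upright plates, 5 mm thick, at x = -25.5 and +25.5 mm (46 mm between them for the fingers, over a 6 mm base) have four stations at y = -82.5, -27.5, 27.5, 82.5 mm: a connector lies along the gauge's x, body between the plates, a spigot in each plate's slot, pushed in from above
- gauge_nogo (a point): centre of the gauge at the no-go step (0, 0, 30 mm in its frame). Each slot: go gap 20 mm wide from z = 43 down to 30 mm (mouth edges rounded 5 mm), below it the no-go gap 12 mm wide, slot bottom at z = 20 mm. Pressed down (5 N is enough), a sound connector stops with its centre 36.5 mm over the gauge's underside, a thin one 25 mm, a thick one 47.5 mm
- tray: fixed open steel tray, 111 x 165 mm outside, floor 3 mm thick; origin at the centre of its underside, +x to its back, where the lip is. Clear opening between the ledges 94 x 148 mm (x, y), less what the lip covers. A ledge 6 mm wide runs round inside, its top at z = 36 mm; front and side walls rise to z = 42 mm, the back wall to 49 mm. Inside the walls the lid has x from -53 to 53, y from -80 to 80 mm
- tray_lip (a point): middle of the lower front edge of the tray's lip (41, 0, 46 mm in the tray's frame). The lip, 124 mm long in y, reaches forward from the back wall over the back ledge: x from 41 to 54 mm, underside at z = 46 mm, top at 49 mm
- lid: loose steel lid of the tray, plate 100 x 154 x 3 mm, 0.22 kg; origin at the centre of its underside, +x to the back edge that hooks under the lip, -x to the front edge with a blue strip. Starts flat on the worktop, handle up. Closed, it lies on the ledge, origin 36 mm above the tray's underside, back edge under the lip
- lid_handle (a point): centre of the lid's black grip bar (0, 0, 22 mm in the lid's frame), which stands across the lid's middle: 12 mm thick in x, 62 mm long in y, from z = 14 to 30 mm
- lid_back (a point): middle of the lid's back edge, half way up its thickness (50, 0, 1.5 mm in the lid's frame)
- tub: fixed open white plastic tub, 110 mm across the rim, about 80 mm across inside at the floor, 61 mm high, floor 3 mm; origin at the centre of its underside
- mat: thin fixed teal mat 125 x 250 x 3 mm on which the connectors start; origin at the centre of its underside
- capsule_mixer: fixed beige capsule mixer, a tapering housing with a square black dish on top, about 0.35 m high, standing between the two halves of the worktop; origin at the centre of its underside. Its foot reaches about 180 mm from there towards the robot: carry things round in front of it
- needle_carton: bystander, to be left where it stands: needle carton 45 x 95 x 52 mm; origin at the centre of its underside
- amber_dropper: bystander, to be left where it stands: amber dropper bottle, 34 mm across, 109 mm high; origin at the centre of its underside
- bonding_bottle: bystander, to be left where it stands: small white bottle, 27 mm across, 72 mm high; origin at the centre of its underside

How it is judged:
On the way, in this order (a step that is already met when the one before it is completed fails the run):
1. every connector present is down in a station of its own, each as far as its spigots let it: sound ones stopped by the no-go gap, thin ones at the bottom of the slot, thick ones on the go gap's mouth (z of conn_a in the frame of gauge between 0.0327 and 0.0407 m and x of conn_a in the frame of gauge between -0.01 and 0.01 m and angle between the x axis of each of conn_a, conn_b, conn_c, conn_d and the x axis of gauge, either way round below 0.12 rad and (y of conn_a in the frame of gauge between -0.0875 and -0.0775 m or y of conn_a in the frame of gauge between -0.0325 and -0.0225 m or y of conn_a in the frame of gauge between 0.0225 and 0.0325 m or y of conn_a in the frame of gauge between 0.0775 and 0.0875 m) and z of conn_b in the frame of gauge between 0.021 and 0.029 m and x of conn_b in the frame of gauge between -0.01 and 0.01 m and (y of conn_b in the frame of gauge between -0.0875 and -0.0775 m or y of conn_b in the frame of gauge between -0.0325 and -0.0225 m or y of conn_b in the frame of gauge between 0.0225 and 0.0325 m or y of conn_b in the frame of gauge between 0.0775 and 0.0875 m) and z of conn_c in the frame of gauge between 0.0327 and 0.0407 m and x of conn_c in the frame of gauge between -0.01 and 0.01 m and (y of conn_c in the frame of gauge between -0.0875 and -0.0775 m or y of conn_c in the frame of gauge between -0.0325 and -0.0225 m or y of conn_c in the frame of gauge between 0.0225 and 0.0325 m or y of conn_c in the frame of gauge between 0.0775 and 0.0875 m) and z of conn_d in the frame of gauge between 0.0435 and 0.0515 m and x of conn_d in the frame of gauge between -0.01 and 0.01 m and (y of conn_d in the frame of gauge between -0.0875 and -0.0775 m or y of conn_d in the frame of gauge between -0.0325 and -0.0225 m or y of conn_d in the frame of gauge between 0.0225 and 0.0325 m or y of conn_d in the frame of gauge between 0.0775 and 0.0875 m)), for 0.2 s.
2. the sound connectors lie in the tray, the thin and thick ones in the tub (x of conn_a in the frame of tray between -0.03 and 0.03 m and y of conn_a in the frame of tray between -0.064 and 0.064 m and z of conn_a in the frame of tray between 0 and 0.024 m and x of conn_c in the frame of tray between -0.03 and 0.03 m and y of conn_c in the frame of tray between -0.064 and 0.064 m and z of conn_c in the frame of tray between 0 and 0.024 m and horizontal distance between each of conn_b, conn_d and tub below 0.035 m and height (world z) of each of conn_b, conn_d below 0.06 m), for 0.2 s.
3. the lid's back edge is under the tray's lip while its front is still raised (lid tilted by 0.1 rad or more) (x of lid_back in the frame of tray between 0.0435 and 0.056 m and z of lid_back in the frame of tray between 0.034 and 0.0455 m and y of lid_back in the frame of tray between -0.012 and 0.012 m and angle between lid's own z axis and vertical between 0.1 and 0.6 rad), for 0.1 s.
At the end, for the whole second after the job is handed in: sound connectors lie on the tray's floor, thin and thick ones in the tub, the lid lies flat on the tray's ledge inside the rim (height within 3 mm, tilt under 0.035 rad, back edge under the lip by 4.5 mm or more), everything at rest (all of step 2 and x of lid_back in the frame of tray between 0.0455 and 0.056 m and z of lid in the frame of tray between 0.033 and 0.039 m and angle between lid's own z axis and vertical below 0.035 rad and angle between the x axis of lid and the x axis of tray, either way round below 0.08 rad and linear speed of each of lid, conn_a, conn_b, conn_c, conn_d below 0.01 m/s); the robot touches nothing.
It fails at once if the needle carton or a bottle was pushed more than 4 cm or tipped over (distance of any of needle_carton, amber_dropper, bonding_bottle from where it was at the start of the episode above 0.04 m or angle between any of needle_carton, amber_dropper, bonding_bottle's own z axis and vertical above 0.6 rad).
Of conn_a, conn_b, conn_c, conn_d only 3 to 4 are there at a start; the rules pass over those that are not, and their reading is None.
At some moment in a run one of lid, conn_a, conn_b, conn_c, conn_d may be knocked a few centimetres aside while the robot is not near it.
Once in a run the grip may slacken for a moment while it holds something.
It also fails if it takes over 210 s, if anything falls off the work surface, if the arm or the gripper's body presses on something with over 40 N, if the wrist force passes 120 N, or if a joint passes its speed limit or range.

## Working session

There is one attempt and no reset: what is moved stays moved. The work goes in short steps, Python scripts to look and compute and a tool call to move; the robot and the scene stay as the last step left them, time stands still between calls to the robot, and variables do not carry over. Pictures are saved under pics/ and viewed, and the job is handed in when it is done.

Besides the shell and the picture viewer there is one more tool, called by a JSON object that holds its "name" and its "arguments", one argument or row to a line. carry_out: Moves the arm, as the interface text tells. Its arguments: {"type":"object","properties":{"moves":{"type":"array"},"squeeze":{"type":"number"}},"required":["moves"]}

```bash
ls -la; mkdir -p pics; python3 - <<'E'
from bench import robot
import cv2
print(robot.observe())
for n in ["scene","top","wrist"]:
    im=robot.capture(n); cv2.imwrite(f"pics/{n}0.png",im[:,:,::-1])
    print(n,robot.calibration(n))
E
```

```text
total 12
drwxr-xr-x  3 agent agent 4096 Dec  7 09:05 .
drwxr-xr-x 23 root  root  4096 Dec  7 09:05 ..
drwxr-xr-x  2 agent agent 4096 Dec  7 09:05 pics
{'time': 0.0, 'joint_positions': array([ 9.14304769e-01,  1.04662775e-01,  9.64414148e-02,  1.56388352e+00,
       -1.07182630e-05,  1.35309992e+00]), 'dq': array([-7.30823295e-05, -2.06334816e-03, -1.11891946e-03,  6.16013632e-04,
        1.96495508e-03, -1.85470475e-03]), 'tau': array([ 1.65544716e-04, -5.56926334e+01,  5.03652692e+01,  1.67232292e-02,
       -4.33075693e-04,  1.42511487e-05]), 'tcp_pos': array([0.25467386, 0.54286572, 0.20682839]), 'tool_rot': array([ 2.65128299e+00,  1.68446725e+00, -1.92602133e-03]), 'contact_force': array([-0.1240473 ,  0.07514106, -0.44197425]), 'torque': array([-0.05167366,  0.01458473,  0.02948316]), 'grip_width': 0.998577978065578}
scene {'K': array([[599.33067239,   0.        , 320.73695712],
       [  0.        , 599.33067239, 234.78551375],
       [  0.        ,   0.        ,   1.        ]]), 'R': array([[-0.6195051 , -0.78458388, -0.02532912],
       [-0.29976504,  0.26626855, -0.91610151
[... 178 characters left out ...]
      , 573.86722129, 234.81901154],
       [  0.        ,   0.        ,   1.        ]]), 'R': array([[ 2.14207266e-02, -9.99765918e-01,  3.04332629e-03],
       [-9.89767219e-01, -2.16358333e-02, -1.41041632e-01],
       [ 1.41074462e-01,  9.02964464e-06, -9.89998988e-01]]), 't': array([-0.00538946,  0.53726413,  1.41211581])}
wrist {'K': array([[331.67031183,   0.        , 315.50453799],
       [  0.        , 331.67031183, 241.56136853],
       [  0.        ,   0.        ,   1.        ]]), 'R': array([[ 0.42517099,  0.90511038, -0.00219491],
       [ 0.85585927, -0.40124411,  0.32635575],
       [ 0.29450729, -0.14063553, -0.94524447]]), 't': array([-0.59861867, -0.04228939,  0.3810944 ])}
```

View pics/scene0.png

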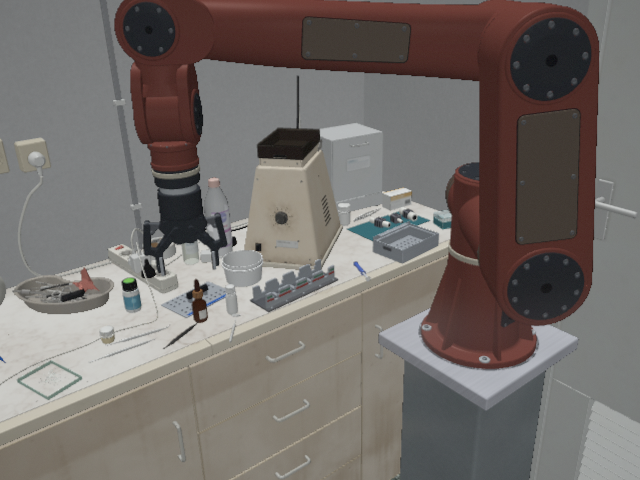

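View pics/top0.png

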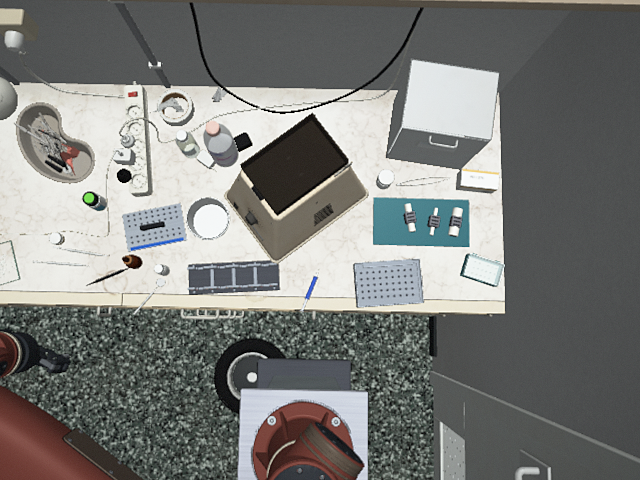

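View pics/wrist0.png

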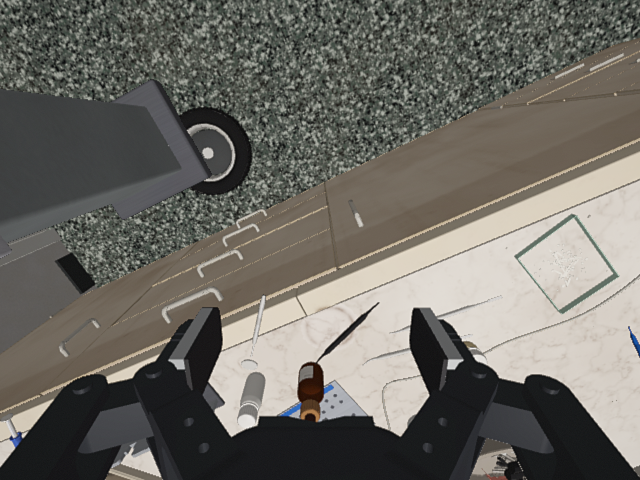

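The top view shows three connectors on the mat, at (410,217), (433,222) and (456,221). The lid is at (154,226), tub (209,218), gauge (234,276) and tray (388,283).

```bash
cat > h.py <<'E'
import numpy as np, cv2
from scipy.spatial.transform import Rotation as Ro
from bench import robot
def ray(cal,uv,z):
    K,R,t=cal["K"],cal["R"],cal["t"]
    d=R.T@np.linalg.solve(K,np.array([uv[0],uv[1],1.0])); c=-R.T@t
    s=(z-c[2])/d[2]; return c+s*d
def proj(cal,X):
    p=cal["K"]@(cal["R"]@np.asarray(X,float)+cal["t"]); return p[:2]/p[2]
def snap(cam,name=None):
    im=robot.capture(cam)
    if name: cv2.imwrite(f"pics/{name}.png",im[:,:,::-1])
    return im
E
python3 - <<'E'
from h import *
snap("top"); c=robot.calibration("top")
for q,z in [("conn_a",.016),("gauge",.0),("gauge_nogo",.03),("tray",0),("tray_lip",.046),("lid",0),("lid_handle",.022),("lid_back",.0015),("tub",0),("mat",0),("capsule_mixer",0),("needle_carton",0),("amber_dropper",0),("bonding_bottle",0)]:
    for d in robot.spot_point(q,"top")[:5]:
        print(q,round(d["p"],2),np.round(d["uv"],1),np.round(ray(c,d["uv"],z)[:2],4))
print(robot.observe()["time"])
E
```

```text
conn_a 0.86 [456.  224.1] [ 0.5768 -0.3813]
conn_a 0.53 [409.7 216.1] [ 0.5951 -0.2622]
conn_a 0.52 [437.5 217.3] [ 0.5935 -0.3339]
gauge 0.61 [233. 276.] [0.4319 0.1893]
gauge_nogo 0.91 [230.8 277. ] [0.4272 0.191 ]
tray 0.83 [389.8 284.2] [ 0.4196 -0.2133]
tray_lip 0.7 [388.7 266.8] [ 0.4601 -0.2037]
lid 0.56 [155.  226.6] [0.5557 0.3967]
lid_handle 0.73 [150.5 224.3] [0.5581 0.4028]
lid_back 0.65 [147.2 208.2] [0.6035 0.4195]
tub 0.81 [210.1 219.9] [0.5765 0.2545]
mat 0.91 [419.9 219.9] [ 0.5885 -0.2917]
mat 0.48 [406.1 217.3] [ 0.5946 -0.2557]
needle_carton 0.69 [473.5 187.5] [ 0.6779 -0.4331]
needle_carton 0.46 [390.2 285.3] [ 0.4168 -0.2144]
amber_dropper 0.54 [132.8 260.6] [0.4659 0.4487]
amber_dropper 0.54 [148.4 209.5] [0.6004 0.4166]
bonding_bottle 0.43 [166.5 269.1] [0.4459 0.3608]
0.9
```

```bash
cat >> h.py <<'E'
def pose():
    o=robot.observe(); return np.array(o["tcp_pos"]),Ro.from_rotvec(o["tool_rot"]),o
def Rdown(psi,tilt=0.0):
    x=np.array([np.cos(psi),np.sin(psi),0]); z=np.array([0,0,-1.]); y=np.cross(z,x)
    return Ro.from_matrix(np.stack([x,y,z],1))
def go(X,psi=np.pi/2,R=None):
    p,r,o=pose(); T=R if R is not None else Rdown(psi)
    s=r.inv().apply(np.array(X)-p); a=(r.inv()*T).as_rotvec()
    print("t %.2f"%o["time"],"p",np.round(p,4),"F",np.round(o["contact_force"],1),"g %.3f"%o["grip_width"],"\n  shift",np.round(s,4),"turn",np.round(a,4))
E
python3 -c "
from h import *
go([.46,.22,.28])"
```

```text
t 0.90 p [0.2549 0.5432 0.2076] F [-0.4 -0.2 -0. ] g 1.001 
  shift [-0.2054  0.323  -0.0724] turn [ 1.000e-04 -1.000e-04 -4.388e-01]
```

{"name": "carry_out", "arguments": {
  "moves": [
    {"tx": -0.205, "ty": 0.323, "tz": -0.072, "az": -0.439, "claw": 1},
    {"tx": -0.205, "ty": 0.323, "tz": -0.072, "az": -0.439, "claw": 1},
    {"tx": -0.205, "ty": 0.323, "tz": -0.072, "az": -0.439, "claw": 1},
    {"tx": -0.205, "ty": 0.323, "tz": -0.072, "az": -0.439, "claw": 1},
    {"tx": -0.205, "ty": 0.323, "tz": -0.072, "az": -0.439, "claw": 1},
    {"tx": -0.205, "ty": 0.323, "tz": -0.072, "az": -0.439, "claw": 1},
    {"tx": -0.205, "ty": 0.323, "tz": -0.072, "az": -0.439, "claw": 1},
    {"tx": -0.205, "ty": 0.323, "tz": -0.072, "az": -0.439, "claw": 1},
    {"tx": -0.205, "ty": 0.323, "tz": -0.072, "az": -0.439, "claw": 1},
    {"tx": -0.205, "ty": 0.323, "tz": -0.072, "az": -0.439, "claw": 1},
    {"tx": -0.205, "ty": 0.323, "tz": -0.072, "az": -0.439, "claw": 1}
  ]
}}

```text
$.moves[0]: bad value
```

```bash
python3 - <<'E'
from h import *
go([.46,.22,.28])
c=robot.calibration("wrist"); snap("wrist","w1")
for q,z in [("gauge",.0),("gauge_nogo",.03),("lid",0),("lid_handle",.022),("lid_back",.0015),("tub",0)]:
    for d in robot.spot_point(q,"wrist")[:3]:
        print(q,round(d["p"],2),np.round(d["uv"],1),np.round(ray(c,d["uv"],z)[:2],4))
E
```

```text
t 0.90 p [0.2549 0.5432 0.2076] F [-0.4 -0.2 -0. ] g 1.001 
  shift [-0.2054  0.323  -0.0724] turn [ 1.000e-04 -1.000e-04 -4.388e-01]
gauge_nogo 0.97 [135.2 430.2] [0.4277 0.1893]
lid 0.58 [314.3 430.5] [0.5627 0.3957]
```

View pics/w1.png

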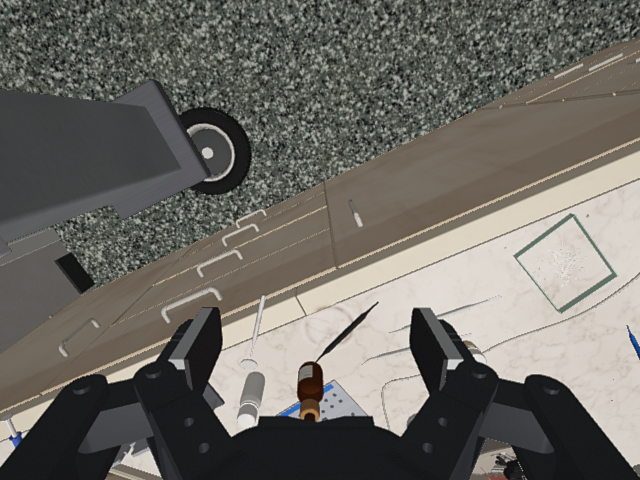

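The call was refused, so nothing moved and this is still the starting view. I'll send it again with all the keys.

{"name": "carry_out", "arguments": {
  "moves": [
    {"tx": -0.205, "ty": 0.323, "tz": -0.072, "ax": 0, "ay": 0, "az": -0.439, "claw": 1.0},
    {"tx": -0.205, "ty": 0.323, "tz": -0.072, "ax": 0, "ay": 0, "az": -0.439, "claw": 1.0},
    {"tx": -0.205, "ty": 0.323, "tz": -0.072, "ax": 0, "ay": 0, "az": -0.439, "claw": 1.0},
    {"tx": -0.205, "ty": 0.323, "tz": -0.072, "ax": 0, "ay": 0, "az": -0.439, "claw": 1.0},
    {"tx": -0.205, "ty": 0.323, "tz": -0.072, "ax": 0, "ay": 0, "az": -0.439, "claw": 1.0},
    {"tx": -0.205, "ty": 0.323, "tz": -0.072, "ax": 0, "ay": 0, "az": -0.439, "claw": 1.0},
    {"tx": -0.205, "ty": 0.323, "tz": -0.072, "ax": 0, "ay": 0, "az": -0.439, "claw": 1.0},
    {"tx": -0.205, "ty": 0.323, "tz": -0.072, "ax": 0, "ay": 0, "az": -0.439, "claw": 1.0},
    {"tx": -0.205, "ty": 0.323, "tz": -0.072, "ax": 0, "ay": 0, "az": -0.439, "claw": 1.0},
    {"tx": -0.205, "ty": 0.323, "tz": -0.072, "ax": 0, "ay": 0, "az": -0.439, "claw": 1.0}
  ]
}}

```text
time: 2.25
tcp_pos: [0.4608, 0.2194, 0.2797]
tool_rot: [-2.224, -2.219, -0.001]
contact_force: [-0.6, 0.1, 0.9]
grip_width: 1.001
```

```bash
python3 - <<'E'
from h import *
go([.46,.22,.28])
c=robot.calibration("wrist"); snap("wrist","w2")
for q,z in [("gauge",.0),("gauge_nogo",.03),("lid",0),("lid_handle",.022),("lid_back",.0015),("tub",0)]:
    for d in robot.spot_point(q,"wrist")[:3]:
        print(q,round(d["p"],2),np.round(d["uv"],1),np.round(ray(c,d["uv"],z)[:2],4))
E
```

```text
t 2.25 p [0.4608 0.2194 0.2797] F [-0.6  0.1  0.9] g 1.001 
  shift [ 0.0006 -0.0008 -0.0003] turn [ 0.0002 -0.0003 -0.0025]
gauge 0.78 [289.8 169.7] [0.4296 0.1847]
gauge_nogo 0.95 [290.6 170.2] [0.4266 0.188 ]
lid 0.9 [440.4 259.1] [0.5575 0.399 ]
lid_handle 0.76 [444.7 264. ] [0.5558 0.3969]
lid_back 0.9 [439.8 286. ] [0.5999 0.4027]
tub 0.75 [334.8 272. ] [0.5775 0.2466]
```

View pics/w2.png

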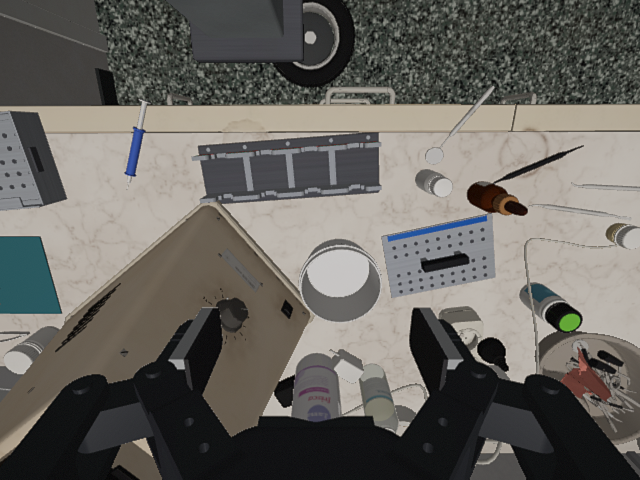

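```bash
python3 - <<'E'
import cv2
im=cv2.imread("pics/w2.png")[120:215,185:395]
cv2.imwrite("pics/w2g.png",cv2.resize(im,None,fx=3.8,fy=3.8,interpolation=cv2.INTER_CUBIC))
E
```

```text
(no output)
```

View pics/w2g.png

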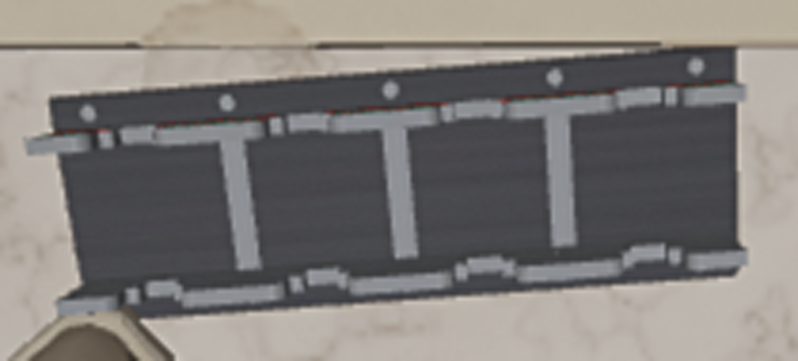

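```bash
cat > gfit.py <<'E'
from h import *
from scipy.optimize import least_squares
def fit(cal,obj,uv,x0):
    obj=np.array(obj,float)
    def W(p):
        c,s=np.cos(p[2]),np.sin(p[2])
        return np.stack([p[0]+c*obj[:,0]-s*obj[:,1],p[1]+s*obj[:,0]+c*obj[:,1],obj[:,2]],1)
    f=lambda p:(np.array([proj(cal,X) for X in W(p)])-uv).ravel()
    r=least_squares(f,x0,loss="soft_l1"); return r.x,r.fun.reshape(-1,2)
E
python3 - <<'E'
from gfit import *
cal=robot.calibration("wrist")
P=[((-39,-116,6),(50,100)),((-39,116,6),(735,47)),((-25.5,-55,43),(208,131)),((-25.5,0,43),(384,119)),((-25.5,55,43),(560,104)),((25.5,-55,43),(233,295)),((25.5,0,43),(401,283)),((25.5,55,43),(568,270))]
obj=[np.array(a)/1000 for a,_ in P]; uv=np.array([(185+u/3.8,120+v/3.8) for _,(u,v) in P])
for sel in (slice(None),slice(2,None)):
    x,e=fit(cal,obj[sel],uv[sel],[.43,.19,.08]); print(np.round(x,4)); print(np.round(e,2).tolist())
E
```

```text
[0.4278 0.1876 0.0765]
[[-1.35, -0.72], [0.84, -1.12], [-0.2, 0.64], [-0.03, 0.19], [0.47, 0.5], [-0.58, 0.18], [-0.18, 0.02], [0.78, 0.1]]
[0.4275 0.1876 0.0766]
[[-0.24, 0.38], [-0.07, -0.08], [0.45, 0.22], [-0.61, -0.06], [-0.21, -0.23], [0.77, -0.16]]
```

{"name": "carry_out", "arguments": {
  "moves": [
    {"tx": -0.17, "ty": -0.065, "tz": 0, "ax": 0, "ay": 0, "az": 0, "claw": 1.0},
    {"tx": -0.17, "ty": -0.065, "tz": 0, "ax": 0, "ay": 0, "az": 0, "claw": 1.0},
    {"tx": -0.17, "ty": -0.065, "tz": 0, "ax": 0, "ay": 0, "az": 0, "claw": 1.0},
    {"tx": -0.17, "ty": -0.065, "tz": 0, "ax": 0, "ay": 0, "az": 0, "claw": 1.0},
    {"tx": -0.31, "ty": -0.065, "tz": 0, "ax": 0, "ay": 0, "az": 0, "claw": 1.0},
    {"tx": -0.31, "ty": -0.065, "tz": 0, "ax": 0, "ay": 0, "az": 0, "claw": 1.0},
    {"tx": -0.31, "ty": -0.065, "tz": 0, "ax": 0, "ay": 0, "az": 0, "claw": 1.0},
    {"tx": -0.54, "ty": 0.11, "tz": 0.06, "ax": 0, "ay": 0, "az": 0, "claw": 1.0},
    {"tx": -0.54, "ty": 0.11, "tz": 0.06, "ax": 0, "ay": 0, "az": 0, "claw": 1.0},
    {"tx": -0.54, "ty": 0.11, "tz": 0.06, "ax": 0, "ay": 0, "az": 0, "claw": 1.0},
    {"tx": -0.54, "ty": 0.11, "tz": 0.06, "ax": 0, "ay": 0, "az": 0, "claw": 1.0},
    {"tx": -0.54, "ty": 0.11, "tz": 0.06, "ax": 0, "ay": 0, "az": 0, "claw": 1.0},
    {"tx": -0.54, "ty": 0.11, "tz": 0.06, "ax": 0, "ay": 0, "az": 0, "claw": 1.0},
    {"tx": -0.54, "ty": 0.11, "tz": 0.06, "ax": 0, "ay": 0, "az": 0, "claw": 1.0},
    {"tx": -0.54, "ty": 0.11, "tz": 0.06, "ax": 0, "ay": 0, "az": 0, "claw": 1.0}
  ]
}}

```text
time: 4.1
tcp_pos: [0.5703, -0.3192, 0.2174]
tool_rot: [-2.218, -2.219, 0.0]
contact_force: [0.8, 0.0, 1.0]
grip_width: 0.999
```

```bash
cat >> h.py <<'E'
def conns(cam="wrist",z=.016,zt=.016):
    c=robot.calibration(cam); out=[]
    for d in robot.trace("conn_a",cam)[:5]:
        ys,xs=np.nonzero(d["mask"])
        (cx,cy),(w,h),a=cv2.minAreaRect(np.stack([xs,ys],1).astype(np.float32))
        pts=cv2.boxPoints(((cx,cy),(w,h),a)); W=np.array([ray(c,p,z)[:2] for p in pts])
        e1,e2=W[1]-W[0],W[2]-W[1]
        L=e1 if np.linalg.norm(e1)>np.linalg.norm(e2) else e2
        ang=np.arctan2(L[1],L[0]); ang=(ang+np.pi/2)%np.pi-np.pi/2
        print("conn p %.2f"%d["p"],d["bbox"],"c",np.round(W.mean(0),4),"ang %.3f"%ang,"len",np.round([np.linalg.norm(e1),np.linalg.norm(e2)],3))
    for d in robot.spot_point("conn_a",cam)[:5]:
        print("spot %.2f"%d["p"],np.round(d["uv"],1),np.round(ray(c,d["uv"],z)[:2],4))
E
python3 - <<'E'
from h import *
go([.57,-.32,.22])
c=robot.calibration("wrist"); snap("wrist","w3"); conns()
for q,z in [("tray",.0),("tray_lip",.046),("needle_carton",0),("mat",0)]:
    for d in robot.spot_point(q,"wrist")[:3]:
        print(q,round(d["p"],2),np.round(d["uv"],1),np.round(ray(c,d["uv"],z)[:2],4))
E
```

```text
t 4.10 p [ 0.5703 -0.3192  0.2174] F [0.8 0.  1. ] g 0.999 
  shift [-0.0008 -0.0003 -0.0026] turn [-0.0026 -0.0025  0.0004]
conn p 0.81 [247.6, 184.7, 28.1, 62.3] c [ 0.5834 -0.3817] ang -0.201 len [0.078 0.028]
conn p 0.76 [297.9, 184.4, 28.1, 65.4] c [ 0.5826 -0.3256] ang -0.154 len [0.076 0.027]
conn p 0.60 [349.3, 191.2, 28.9, 62.3] c [ 0.5917 -0.2629] ang 0.187 len [0.028 0.077]
spot 0.97 [313.9 213.9] [ 0.5797 -0.3214]
spot 0.86 [262.7 217.5] [ 0.584  -0.3802]
spot 0.56 [361.  222.5] [ 0.5899 -0.267 ]
tray 0.96 [426.1  61.1] [ 0.4211 -0.2056]
tray_lip 0.58 [441.2  98. ] [ 0.4597 -0.2019]
needle_carton 0.94 [226.  292.7] [ 0.6871 -0.435 ]
mat 0.88 [336.9 213.8] [ 0.5827 -0.2942]
```

View pics/w3.png

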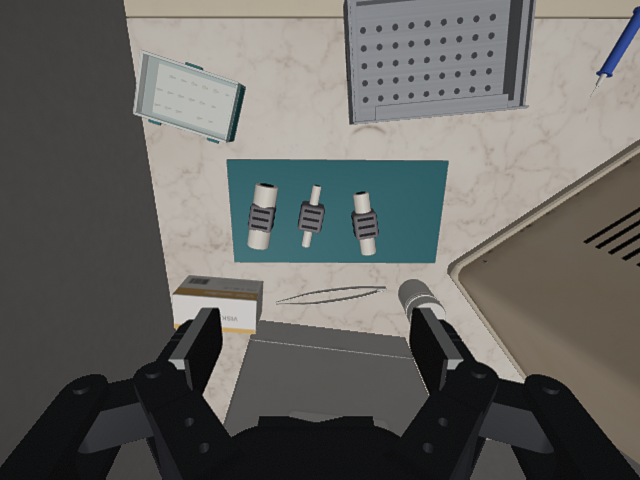

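```bash
cat >> h.py <<'E'
def cpca(cam="wrist",z=.018):
    """connector axis by PCA of the mask pixels carried to plane z"""
    c=robot.calibration(cam); out=[]
    for d in robot.trace("conn_a",cam)[:5]:
        ys,xs=np.nonzero(d["mask"])
        W=np.array([ray(c,(u,v),z)[:2] for u,v in zip(xs,ys)])
        m=W.mean(0); w,V=np.linalg.eigh(np.cov((W-m).T)); a=V[:,1]*np.sign(V[0,1])
        s=(W-m)@a; n=(W-m)@np.array([-a[1],a[0]])
        ctr=m+a*(np.percentile(s,.5)+np.percentile(s,99.5))/2
        e=np.abs(s-np.median(s))
        wsp=[np.ptp(n[(s>lo)&(s<lo+.006)]) for lo in (-.03,.022)]
        print("pca p %.2f"%d["p"],"mean",np.round(m,4),"ctr",np.round(ctr,4),"ang %.3f"%np.arctan2(a[1],a[0]),"L %.3f"%np.ptp(s),"spigot w",np.round(wsp,4))
E
python3 - <<'E'
from h import *
cpca()
import cv2
im=cv2.imread("pics/w3.png")[165:270,225:395]
cv2.imwrite("pics/w3g.png",cv2.resize(im,None,fx=4.5,fy=4.5,interpolation=cv2.INTER_CUBIC))
E
```

```text
pca p 0.81 mean [ 0.5829 -0.3819] ctr [ 0.5839 -0.3821] ang -0.198 L 0.078 spigot w [0.0252 0.0264]
pca p 0.76 mean [ 0.5822 -0.3256] ctr [ 0.5829 -0.3257] ang -0.186 L 0.076 spigot w [0.0119 0.0101]
pca p 0.60 mean [ 0.5913 -0.2637] ctr [ 0.592  -0.2636] ang 0.208 L 0.077 spigot w [0.0182 0.0187]
```

View pics/w3g.png

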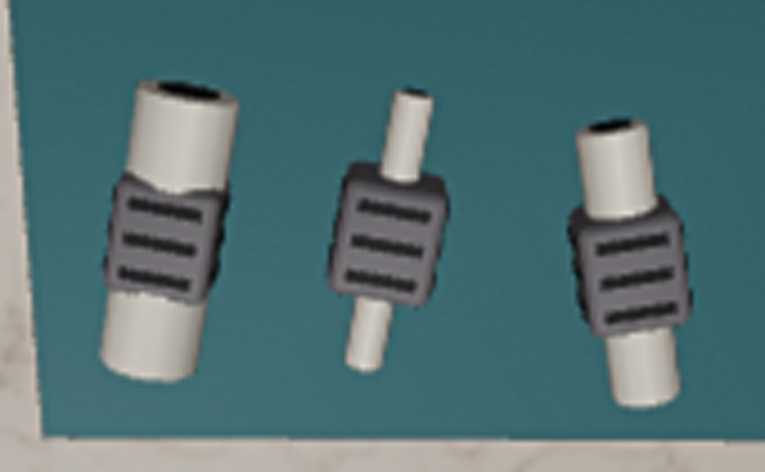

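The close-up shows a thick connector at left, a thin one in the middle and a sound one at right. The sound one goes first.

{"name": "carry_out", "arguments": {
  "moves": [
    {"tx": 0.054, "ty": 0.02, "tz": 0.13, "ax": 0, "ay": 0, "az": -0.2, "claw": 0.15},
    {"tx": 0.054, "ty": 0.02, "tz": 0.13, "ax": 0, "ay": 0, "az": -0.2, "claw": 0.15},
    {"tx": 0.054, "ty": 0.02, "tz": 0.13, "ax": 0, "ay": 0, "az": -0.2, "claw": 0.15},
    {"tx": 0.054, "ty": 0.02, "tz": 0.13, "ax": 0, "ay": 0, "az": -0.2, "claw": 0.15},
    {"tx": 0.054, "ty": 0.02, "tz": 0.13, "ax": 0, "ay": 0, "az": -0.2, "claw": 0.15}
  ]
}}

```text
time: 5.0
tcp_pos: [0.5901, -0.2654, 0.0903]
tool_rot: [-1.988, -2.433, 0.0]
contact_force: [0.8, -0.5, 1.4]
grip_width: 0.576
```

```bash
python3 - <<'E'
from h import *
c=robot.calibration("wrist"); im=snap("wrist","w4"); cpca()
go([.59,-.265,.01],np.pi/2+.2)
E
```

```text
pca p 0.88 mean [ 0.5819 -0.3263] ctr [ 0.583  -0.3265] ang -0.207 L 0.076 spigot w [0.0114 0.0112]
pca p 0.84 mean [ 0.5907 -0.2648] ctr [ 0.5919 -0.2646] ang 0.175 L 0.077 spigot w [0.0178 0.0189]
pca p 0.81 mean [ 0.5818 -0.3825] ctr [ 0.5837 -0.3829] ang -0.229 L 0.081 spigot w [0.0261 0.0267]
pca p 0.46 mean [ 0.5712 -0.2926] ctr [ 0.5711 -0.2962] ang 1.555 L 0.237 spigot w [0.1173 0.1175]
pca p 0.41 mean [ 0.7    -0.4484] ctr [ 0.7001 -0.4486] ang -1.311 L 0.150 spigot w [0.0956 0.0884]
t 5.10 p [ 0.5915 -0.2672  0.0928] F [ 0.3  0.3 -0.4] g 0.575 
  shift [ 0.0027 -0.0012  0.0828] turn [ 0.0028  0.0032 -0.0004]
```

View pics/w4.png

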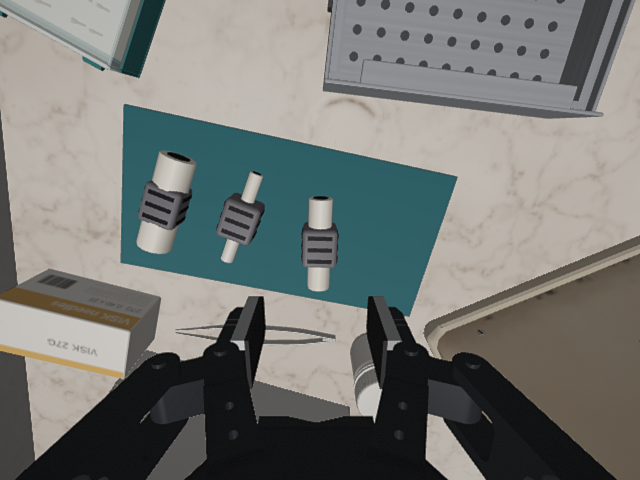

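```bash
cat >> h.py <<'E'
import json,os
def cload():
    d=json.load(open("cmd.json")); return np.array(d["p"]),Ro.from_quat(d["q"])
def mv(tx=0,ty=0,tz=0,ax=0,ay=0,az=0):
    p,r=cload(); p=p+r.apply([tx,ty,tz]); r=r*Ro.from_rotvec([ax,ay,az])
    json.dump({"p":p.tolist(),"q":r.as_quat().tolist()},open("cmd.json","w"))
def cset(p,r): json.dump({"p":list(map(float,p)),"q":r.as_quat().tolist()},open("cmd.json","w"))
def plan(X,psi=np.pi/2,R=None):
    p,r=cload(); T=R if R is not None else Rdown(psi)
    m,mr,o=pose()
    print("t %.2f"%o["time"],"cmd",np.round(p,4),"meas-cmd mm",np.round((m-p)*1000,1),"F",np.round(o["contact_force"],1),"g %.3f"%o["grip_width"])
    for x in np.atleast_2d(X):
        print("   shift",np.round(r.inv().apply(x-p),4),"turn",np.round((r.inv()*T).as_rotvec(),4))
E
python3 - <<'E'
from h import *
cset([.255,.543,.208],Rdown(2*np.arctan2(1.68446725,2.65128299)))
mv(-.205,.323,-.072,az=-.439); mv(-.54,.11,.06); mv(.054,.02,.13,az=-.2)
p,r=cload(); print(p,r.as_rotvec())
plan([[.59,-.265,.06],[.59,-.265,.01]],np.pi/2+.2)
E
```

```text
[ 0.59040584 -0.26577877  0.09      ] [1.9883203  2.43232128 0.        ]
t 5.10 cmd [ 0.5904 -0.2658  0.09  ] meas-cmd mm [ 1.1 -1.4  2.8] F [ 0.3  0.3 -0.4] g 0.575
   shift [ 0.0008 -0.0002  0.03  ] turn [0.     0.     0.0002]
   shift [ 0.0008 -0.0002  0.08  ] turn [0.     0.     0.0002]
```

{"name": "carry_out", "arguments": {
  "moves": [
    {"tx": 0.001, "ty": 0, "tz": 0.04, "ax": 0, "ay": 0, "az": 0, "claw": 0.15},
    {"tx": 0.001, "ty": 0, "tz": 0.065, "ax": 0, "ay": 0, "az": 0, "claw": 0.15},
    {"tx": 0.001, "ty": 0, "tz": 0.08, "ax": 0, "ay": 0, "az": 0, "claw": 0.15},
    {"tx": 0.001, "ty": 0, "tz": 0.08, "ax": 0, "ay": 0, "az": 0, "claw": 0.15},
    {"tx": 0.001, "ty": 0, "tz": 0.08, "ax": 0, "ay": 0, "az": 0, "claw": -1},
    {"tx": 0.001, "ty": 0, "tz": 0.08, "ax": 0, "ay": 0, "az": 0, "claw": -1},
    {"tx": 0.001, "ty": 0, "tz": 0.08, "ax": 0, "ay": 0, "az": 0, "claw": -1},
    {"tx": 0.001, "ty": 0, "tz": 0.08, "ax": 0, "ay": 0, "az": 0, "claw": -1},
    {"tx": 0.001, "ty": 0, "tz": 0.08, "ax": 0, "ay": 0, "az": 0, "claw": -1},
    {"tx": 0.001, "ty": 0, "tz": 0.08, "ax": 0, "ay": 0, "az": 0, "claw": -1}
  ],
  "squeeze": 60
}}

```text
time: 6.1
tcp_pos: [0.5902, -0.2646, 0.0098]
tool_rot: [1.988, 2.432, 0.0]
contact_force: [-0.4, 0.1, -0.2]
grip_width: 0.002
```

```bash
python3 - <<'E'
from h import *
mv(.001,0,.08); plan([.59,-.265,.06],np.pi/2+.2)
snap("wrist","w5")
E
```

```text
t 6.10 cmd [ 0.5902 -0.2648  0.01  ] meas-cmd mm [-0.   0.2 -0.2] F [-0.4  0.1 -0.2] g 0.002
   shift [-0.0002 -0.0002 -0.05  ] turn [0.     0.     0.0002]
```

View pics/w5.png

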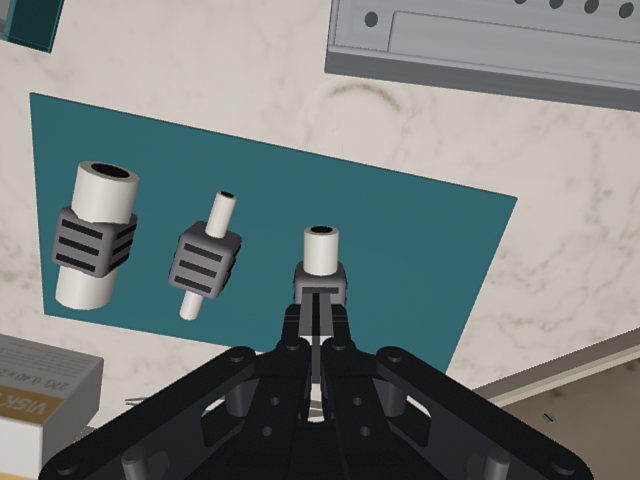

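```bash
python3 - <<'E'
from h import *
c=robot.calibration("wrist"); p,r=cload()
print("tcp px",proj(c,p),"cam center",-c["R"].T@c["t"]-p)
for q in (-.036,-.015,.015,.036):
    print(q,proj(c,p+r.apply([0,q,-.006])), "top", proj(c,p+r.apply([0,q,-.019])))
cpca()
E
```

```text
tcp px [316.19659546 288.37719742] cam center [-0.08273139 -0.01701731  0.16533471]
-0.036 [316.23749693 229.34851586] top [316.27339105 237.49403893]
-0.015 [316.22077993 267.83169477] top [316.25387141 278.56866684]
0.015 [316.19906756 317.81440355] top [316.2287012  331.53364212]
0.036 [316.18519957 349.73904321] top [316.21273138 365.13848795]Traceback (most recent call last):
  File "<stdin>", line 6, in <module>
  File "h.py", line 45, in cpca
    wsp=[np.ptp(n[(s>lo)&(s<lo+.006)]) for lo in (-.03,.022)]
         ~~~~~~^^^^^^^^^^^^^^^^^^^^^^^
    return _methods._ptp(a, axis=axis, out=out, **kwargs)
           ~~~~~~~~~~~~~^^^^^^^^^^^^^^^^^^^^^^^^^^^^^^^^^
    umr_maximum(a, axis, None, out, keepdims),
    ~~~~~~~~~~~^^^^^^^^^^^^^^^^^^^^^^^^^^^^^^
ValueError: zero-size array to reduction operation maximum which has no identity
```

```bash
python3 - <<'E'
import cv2
im=cv2.imread("pics/w5.png")[210:400,240:400]
cv2.imwrite("pics/w5g.png",cv2.resize(im,None,fx=3.1,fy=3.1,interpolation=cv2.INTER_CUBIC))
E
```

```text
(no output)
```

View pics/w5g.png

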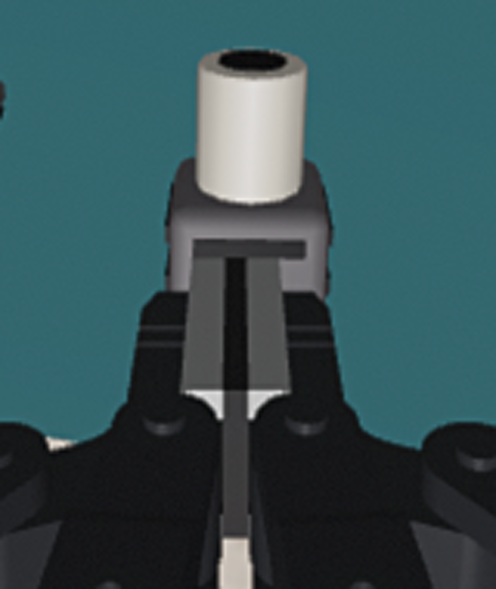

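The fingers read fully shut, and the visible finger edge at row 293 seems to stop at the body's top face. I'll lift with the fingers shut and check where the tips project against the TCP.

{"name": "carry_out", "arguments": {
  "moves": [
    {"tx": 0, "ty": 0, "tz": -0.03, "ax": 0, "ay": 0, "az": 0, "claw": -1},
    {"tx": 0, "ty": 0, "tz": -0.08, "ax": 0, "ay": 0, "az": 0, "claw": -1},
    {"tx": 0, "ty": 0, "tz": -0.08, "ax": 0, "ay": 0, "az": 0, "claw": -1},
    {"tx": 0, "ty": 0, "tz": -0.08, "ax": 0, "ay": 0, "az": 0, "claw": -1}
  ]
}}

```text
time: 6.6
tcp_pos: [0.5912, -0.2653, 0.0914]
tool_rot: [1.986, 2.43, 0.0]
contact_force: [-0.4, 0.4, -0.7]
grip_width: -0.003
```

```bash
python3 - <<'E'
from h import *
mv(0,0,-.08); 
c=robot.calibration("wrist"); p,r=cload()
print("tcp px",proj(c,p),[proj(c,p+r.apply([0,q,0])) for q in (-.011,.011)],[proj(c,p+r.apply([0,q,-.038])) for q in (-.011,.011)])
im=snap("wrist"); plan(p)
im=im[:,:,::-1].copy()
cv2.imwrite("pics/w6.png",im)
E
```

```text
tcp px [317.90257363 285.57272132] [array([317.94384097, 267.46628028]), array([317.86288412, 302.98688008])] [array([318.26838468, 302.23609919]), array([318.15309858, 344.45482947])]
t 6.65 cmd [ 0.5902 -0.2648  0.09  ] meas-cmd mm [-0.   0.1 -0.4] F [-0.2 -0.1 -1. ] g 0.002
   shift [0. 0. 0.] turn [0.     0.     0.2002]
```

View pics/w6.png

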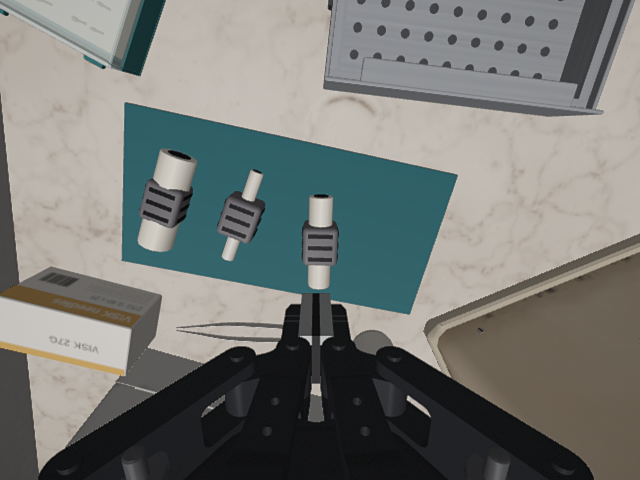

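With the fingers shut, the tips appear at row 293 at any height. The fingers closed over the body without touching it, so the real tips sit at least 19 mm behind the reported TCP. I'll go 20 mm lower and grip.

{"name": "carry_out", "arguments": {
  "moves": [
    {"tx": 0, "ty": 0, "tz": 0, "ax": 0, "ay": 0, "az": 0, "claw": 0.15},
    {"tx": 0, "ty": 0, "tz": 0, "ax": 0, "ay": 0, "az": 0, "claw": 0.15},
    {"tx": 0, "ty": 0, "tz": 0, "ax": 0, "ay": 0, "az": 0, "claw": 0.15},
    {"tx": 0, "ty": 0, "tz": 0.04, "ax": 0, "ay": 0, "az": 0, "claw": 0.15},
    {"tx": 0, "ty": 0, "tz": 0.07, "ax": 0, "ay": 0, "az": 0, "claw": 0.15},
    {"tx": 0, "ty": 0, "tz": 0.085, "ax": 0, "ay": 0, "az": 0, "claw": 0.15},
    {"tx": 0, "ty": 0, "tz": 0.095, "ax": 0, "ay": 0, "az": 0, "claw": 0.15},
    {"tx": 0, "ty": 0, "tz": 0.1, "ax": 0, "ay": 0, "az": 0, "claw": 0.15},
    {"tx": 0, "ty": 0, "tz": 0.1, "ax": 0, "ay": 0, "az": 0, "claw": 0.15}
  ]
}}

```text
time: 7.55
tcp_pos: [0.5904, -0.2648, -0.01]
tool_rot: [1.988, 2.432, 0.0]
contact_force: [0.5, 0.4, 0.4]
grip_width: 0.574
```

```bash
python3 - <<'E'
from h import *
mv(0,0,.1); p,r=cload(); snap("wrist","w7"); plan(p)
E
```

```text
t 7.60 cmd [ 0.5902 -0.2648 -0.01  ] meas-cmd mm [ 0.5 -0.2  0.6] F [0.6 0.5 0. ] g 0.575
   shift [0. 0. 0.] turn [0.     0.     0.2002]
```

View pics/w7.png

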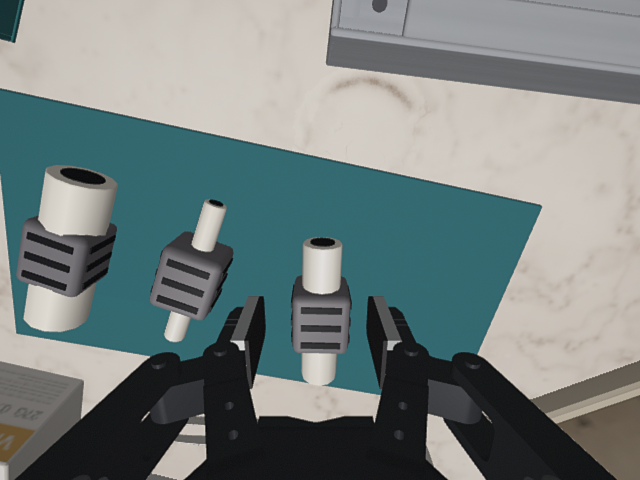

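The pad spacing is 115 px for 49 mm, which puts the open tips about 38 mm above the TCP, still level with the body's top. I'll go down another 12 mm and grip.

{"name": "carry_out", "arguments": {
  "moves": [
    {"tx": 0, "ty": 0, "tz": 0.006, "ax": 0, "ay": 0, "az": 0, "claw": 0.15},
    {"tx": 0, "ty": 0, "tz": 0.012, "ax": 0, "ay": 0, "az": 0, "claw": 0.15},
    {"tx": 0, "ty": 0, "tz": 0.012, "ax": 0, "ay": 0, "az": 0, "claw": 0.15}
  ]
}}

```text
time: 7.9
tcp_pos: [0.5897, -0.2643, -0.0233]
tool_rot: [-1.988, -2.432, -0.0]
contact_force: [-0.7, 0.0, -0.9]
grip_width: 0.571
```

{"name": "carry_out", "arguments": {
  "moves": [
    {"tx": 0, "ty": 0, "tz": 0, "ax": 0, "ay": 0, "az": 0, "claw": -1},
    {"tx": 0, "ty": 0, "tz": 0, "ax": 0, "ay": 0, "az": 0, "claw": -1},
    {"tx": 0, "ty": 0, "tz": 0, "ax": 0, "ay": 0, "az": 0, "claw": -1},
    {"tx": 0, "ty": 0, "tz": 0, "ax": 0, "ay": 0, "az": 0, "claw": -1},
    {"tx": 0, "ty": 0, "tz": 0, "ax": 0, "ay": 0, "az": 0, "claw": -1}
  ]
}}

```text
time: 8.4
tcp_pos: [0.5912, -0.2651, -0.0206]
tool_rot: [1.987, 2.431, 0.001]
contact_force: [-1.0, 1.2, 9.0]
grip_width: 0.295
```

```bash
python3 - <<'E'
from h import *
mv(0,0,.012); p,r=cload(); snap("wrist","w8"); plan(p)
E
```

```text
t 8.45 cmd [ 0.5902 -0.2648 -0.022 ] meas-cmd mm [ 1.  -0.4  1.4] F [-0.4  0.6  8.6] g 0.297
   shift [0. 0. 0.] turn [0.     0.     0.2002]
```

View pics/w8.png

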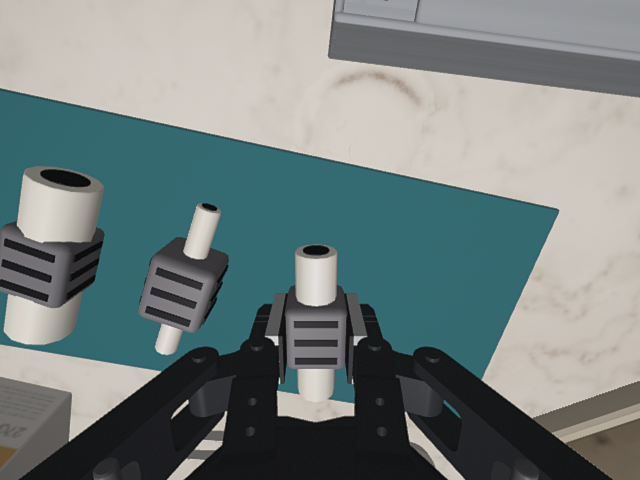

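Gripped: opening 25.2 mm with the body between the pads. TCP z of -0.022 puts the connector's centre at 0.016, so the centre is about TCP + 0.038. Now I'll work out the carrying path.

```bash
cat >> h.py <<'E'
G=np.array([.4276,.1876]); GT=.0765
def gs(y,x=0,z=.1):
    c,s=np.cos(GT),np.sin(GT); return np.array([G[0]+c*x-s*y,G[1]+s*x+c*y,z])
E
python3 - <<'E'
from h import *
plan([[.59,-.265,.11],[.395,-.05,.11],[.392,.09,.11],gs(.0825,0,.11)],np.pi/2+GT)
c=robot.calibration("wrist"); p,r=cload()
for q in (-.015,0,.015): print(q,proj(c,p+r.apply([0,q,-.051])))
for q in (-.036,.036): print(q,proj(c,p+r.apply([0,q,-.038])))
E
```

```text
t 8.45 cmd [ 0.5902 -0.2648 -0.022 ] meas-cmd mm [ 1.  -0.4  1.4] F [-0.4  0.6  8.6] g 0.297
   shift [-0.0002 -0.0002 -0.132 ] turn [0.     0.     0.1237]
   shift [ 0.2493 -0.1486 -0.132 ] turn [0.     0.     0.1237]
   shift [ 0.3871 -0.1237 -0.132 ] turn [0.     0.     0.1237]
   shift [ 0.5576 -0.0592 -0.132 ] turn [0.     0.     0.1237]
-0.015 [318.09340398 309.45814082]
0 [318.00796593 341.32905084]
0.015 [317.92844773 370.99168444]
-0.036 [318.05610084 248.65028837]
0.036 [317.71277293 387.669158  ]
```

{"name": "carry_out", "arguments": {
  "moves": [
    {"tx": 0, "ty": 0, "tz": -0.04, "ax": 0, "ay": 0, "az": 0, "claw": -1},
    {"tx": 0, "ty": 0, "tz": -0.09, "ax": 0, "ay": 0, "az": 0, "claw": -1},
    {"tx": 0, "ty": 0, "tz": -0.132, "ax": 0, "ay": 0, "az": 0, "claw": -1},
    {"tx": 0.249, "ty": -0.149, "tz": -0.132, "ax": 0, "ay": 0, "az": 0.124, "claw": -1},
    {"tx": 0.249, "ty": -0.149, "tz": -0.132, "ax": 0, "ay": 0, "az": 0.124, "claw": -1},
    {"tx": 0.249, "ty": -0.149, "tz": -0.132, "ax": 0, "ay": 0, "az": 0.124, "claw": -1},
    {"tx": 0.249, "ty": -0.149, "tz": -0.132, "ax": 0, "ay": 0, "az": 0.124, "claw": -1},
    {"tx": 0.249, "ty": -0.149, "tz": -0.132, "ax": 0, "ay": 0, "az": 0.124, "claw": -1},
    {"tx": 0.249, "ty": -0.149, "tz": -0.132, "ax": 0, "ay": 0, "az": 0.124, "claw": -1},
    {"tx": 0.387, "ty": -0.124, "tz": -0.132, "ax": 0, "ay": 0, "az": 0.124, "claw": -1},
    {"tx": 0.387, "ty": -0.124, "tz": -0.132, "ax": 0, "ay": 0, "az": 0.124, "claw": -1},
    {"tx": 0.387, "ty": -0.124, "tz": -0.132, "ax": 0, "ay": 0, "az": 0.124, "claw": -1},
    {"tx": 0.558, "ty": -0.059, "tz": -0.132, "ax": 0, "ay": 0, "az": 0.124, "claw": -1},
    {"tx": 0.558, "ty": -0.059, "tz": -0.132, "ax": 0, "ay": 0, "az": 0.124, "claw": -1},
    {"tx": 0.558, "ty": -0.059, "tz": -0.132, "ax": 0, "ay": 0, "az": 0.124, "claw": -1},
    {"tx": 0.558, "ty": -0.059, "tz": -0.132, "ax": 0, "ay": 0, "az": 0.124, "claw": -1},
    {"tx": 0.558, "ty": -0.059, "tz": -0.132, "ax": 0, "ay": 0, "az": 0.124, "claw": -1},
    {"tx": 0.558, "ty": -0.059, "tz": -0.132, "ax": 0, "ay": 0, "az": 0.124, "claw": -1}
  ]
}}

```text
time: 10.25
tcp_pos: [0.4209, 0.2709, 0.1095]
tool_rot: [-2.133, -2.306, 0.001]
contact_force: [-0.3, -0.2, -1.0]
grip_width: 0.289
```

```bash
python3 - <<'E'
from h import *
mv(.558,-.059,-.132,az=.124); p,r=cload(); snap("wrist","w9"); 
plan([gs(.0825,0,.03),gs(.0825,0,-.003)],np.pi/2+GT)
c=robot.calibration("wrist")
for y in (.0825,.0275):
  for x in (-.0255,.0255): print(y,x,proj(c,gs(y,x,.043)),proj(c,gs(y,x,.030)))
for q in (-.036,.036): print(q,proj(c,p+r.apply([0,q,-.038])))
E
```

```text
t 10.30 cmd [0.4214 0.2703 0.11  ] meas-cmd mm [-0.3 -0.1 -0.4] F [ 0.5 -0.2 -0.8] g 0.295
   shift [-0.0005 -0.0002  0.08  ] turn [ 0.      0.     -0.0003]
   shift [-0.0005 -0.0002  0.113 ] turn [ 0.      0.     -0.0003]
0.0825 -0.0255 [316.01961605 213.95577332] [316.01591158 209.71499749]
0.0825 0.0255 [316.00215351 278.35460607] [315.99948047 271.42069975]
0.0275 -0.0255 [239.66804401 213.95012784] [243.40003634 209.71080096]
0.0275 0.0255 [244.61384639 278.33181991] [247.88739533 271.40075787]
-0.036 [317.21047079 252.6142096 ]
0.036 [316.95196412 392.4074671 ]
```

View pics/w9.png

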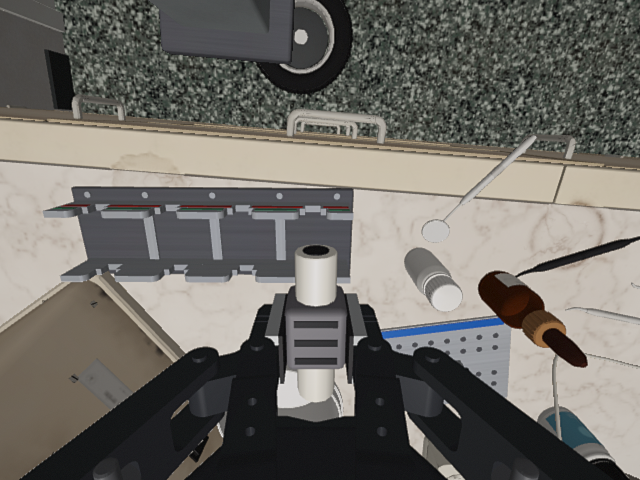

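```bash
python3 - <<'E'
import cv2
im=cv2.imread("pics/w9.png")[180:300,170:370]
cv2.imwrite("pics/w9g.png",cv2.resize(im,None,fx=4,fy=4,interpolation=cv2.INTER_CUBIC))
E
```

```text
(no output)
```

View pics/w9g.png

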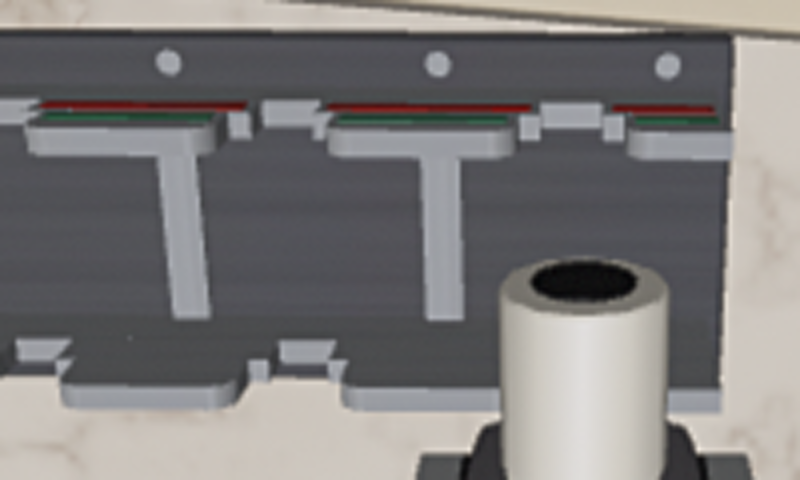

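```bash
python3 - <<'E'
from gfit import *
cal=robot.calibration("wrist")
P=[((-25.5,-10+27.5-10-0,43),(215,142)),((-25.5,37.5,43),(328,142)),((-25.5,72.5,43),(513,143)),((-25.5,92.5,43),(629,145)),((-25.5,116,43),(731,145)),((-25.5,-17.5,43),(28,140)),((-25.5,17.5,43),(215,141)),((25.5,-17.5,43),(62,397)),((25.5,17.5,43),(240,395)),((25.5,37.5,43),(342,397)),((25.5,116,43),(721,400)),((-39,116,6),(733,37)),((-39,-20,6),(None,None))]
P=[p for p in P[1:] if p[1][0] is not None]
obj=[np.array(a)/1000 for a,_ in P]; uv=np.array([(170+u/4,180+v/4) for _,(u,v) in P])
x,e=fit(cal,obj,uv,[.43,.19,.08]); print(np.round(x,4)); print(np.round(e,2).tolist())
E
```

```text
[0.4287 0.1858 0.0706]
[[-0.81, 0.01], [1.45, 0.04], [0.17, -0.3], [7.24, -0.11], [-2.07, 0.07], [-0.29, 0.1], [-1.81, 0.05], [-0.94, 0.8], [-0.51, 0.45], [6.48, 0.28], [1.85, -0.72]]
```

```bash
python3 - <<'E'
from gfit import *
cal=robot.calibration("wrist")
P=[((-25.5,37.5,43),(328,142)),((-25.5,72.5,43),(513,143)),((-25.5,92.5,43),(629,145)),((-25.5,-17.5,43),(28,140)),((-25.5,17.5,43),(215,141)),((25.5,-17.5,43),(62,397)),((25.5,17.5,43),(240,395)),((25.5,37.5,43),(342,397))]
obj=[np.array(a)/1000 for a,_ in P]; uv=np.array([(170+u/4,180+v/4) for _,(u,v) in P])
x,e=fit(cal,obj,uv,[.43,.19,.08]); print(np.round(x,4)); print(np.round(e,2).tolist())
x,e=fit(cal,obj[:5],uv[:5],[.43,.19,.08]); print(np.round(x,4)); print(np.round(e,2).tolist())
p,r=cload()
for z in(.043,): print([np.round(ray(cal,u,z),4).tolist() for u in uv])
# where is held conn axis: spigot front end center px
print(ray(cal,(170+585/4,180+285/4),p[2]+.038), p)
E
```

```text
[0.4286 0.1862 0.0725]
[[-0.22, -0.11], [2.05, -0.17], [0.78, -0.56], [-1.46, 0.09], [0.31, 0.03], [-1.12, 0.06], [-0.25, 0.74], [0.17, 0.34]]
[0.4286 0.1859 0.0693]
[[-0.5, 0.05], [1.76, 0.14], [0.48, -0.16], [-1.77, 0.01], [0.02, 0.1]]
[[0.4005, 0.2219, 0.043], [0.3982, 0.2552, 0.043], [0.3969, 0.2761, 0.043], [0.4043, 0.168, 0.043], [0.4019, 0.2016, 0.043], [0.4552, 0.1715, 0.043], [0.4521, 0.2057, 0.043], [0.4511, 0.2253, 0.043]]
[0.38495384 0.26714232 0.148     ] [0.42141593 0.27032235 0.11      ]
```

```bash
cat >> h.py <<'E'
G=np.array([.4286,.1859]); GT=.0725
E
python3 - <<'E'
from h import *
plan([gs(.0825,0,.03),gs(.0825,0,-.003)],np.pi/2+GT)
E
```

```text
t 10.30 cmd [0.4214 0.2703 0.11  ] meas-cmd mm [-0.3 -0.1 -0.4] F [ 0.5 -0.2 -0.8] g 0.295
   shift [-0.0022  0.001   0.08  ] turn [0.     0.     0.0037]
   shift [-0.0022  0.001   0.113 ] turn [0.     0.     0.0037]
```

{"name": "carry_out", "arguments": {
  "moves": [
    {"tx": -0.0022, "ty": 0.001, "tz": 0.04, "ax": 0, "ay": 0, "az": 0.004, "claw": -1},
    {"tx": -0.0022, "ty": 0.001, "tz": 0.07, "ax": 0, "ay": 0, "az": 0.004, "claw": -1},
    {"tx": -0.0022, "ty": 0.001, "tz": 0.085, "ax": 0, "ay": 0, "az": 0.004, "claw": -1},
    {"tx": -0.0022, "ty": 0.001, "tz": 0.093, "ax": 0, "ay": 0, "az": 0.004, "claw": -1},
    {"tx": -0.0022, "ty": 0.001, "tz": 0.1, "ax": 0, "ay": 0, "az": 0.004, "claw": -1},
    {"tx": -0.0022, "ty": 0.001, "tz": 0.105, "ax": 0, "ay": 0, "az": 0.004, "claw": -1},
    {"tx": -0.0022, "ty": 0.001, "tz": 0.107, "ax": 0, "ay": 0, "az": 0.004, "claw": -1},
    {"tx": -0.0022, "ty": 0.001, "tz": 0.107, "ax": 0, "ay": 0, "az": 0.004, "claw": -1}
  ]
}}

```text
time: 11.1
tcp_pos: [0.4228, 0.2685, 0.0031]
tool_rot: [2.14, 2.3, 0.001]
contact_force: [0.4, -0.0, -1.1]
grip_width: 0.293
```

{"name": "carry_out", "arguments": {
  "moves": [
    {"tx": 0, "ty": 0, "tz": 0.003, "ax": 0, "ay": 0, "az": 0, "claw": -1},
    {"tx": 0, "ty": 0, "tz": 0.006, "ax": 0, "ay": 0, "az": 0, "claw": -1},
    {"tx": 0, "ty": 0, "tz": 0.006, "ax": 0, "ay": 0, "az": 0, "claw": -1}
  ]
}}

```text
time: 11.4
tcp_pos: [0.4235, 0.2687, -0.0015]
tool_rot: [2.139, 2.3, 0.003]
contact_force: [-4.6, -3.1, 15.1]
grip_width: 0.291
```

```bash
python3 - <<'E'
from h import *
mv(-.0022,.001,.107,az=.004); mv(0,0,.006); p,r=cload(); snap("wrist","w10"); plan(p)
E
```

```text
t 11.45 cmd [ 0.4226  0.2682 -0.003 ] meas-cmd mm [0.9 0.5 1.5] F [-5.3 -1.9 15.2] g 0.293
   shift [0. 0. 0.] turn [0.     0.     0.0722]
```

View pics/w10.png

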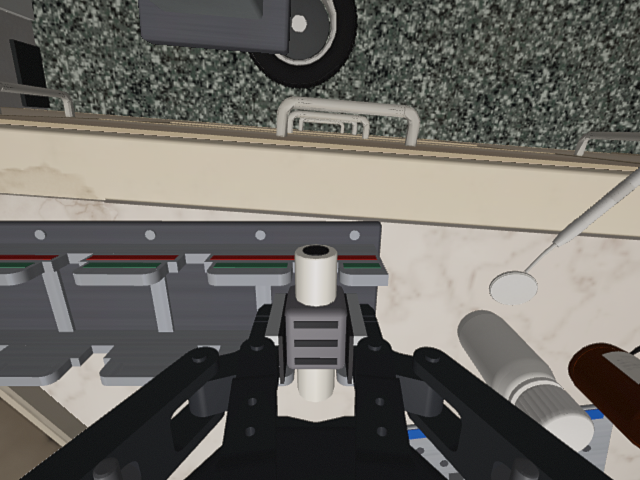

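The connector is seated: 15 N at TCP z -0.0015, which is a centre height of 36.5 mm. It is sound. Next I'll release, rise, and go for the thin one.

```bash
python3 - <<'E'
from h import *
p,r=cload()
plan([[.4226,.2682,.11],[.392,.09,.12],[.395,-.05,.12],[.581,-.325,.09]],np.pi/2-.195)
E
```

```text
t 11.45 cmd [ 0.4226  0.2682 -0.003 ] meas-cmd mm [0.9 0.5 1.5] F [-5.3 -1.9 15.2] g 0.293
   shift [-0.     0.    -0.113] turn [0.     0.     0.2672]
   shift [-0.1755 -0.0434 -0.123 ] turn [0.     0.     0.2672]
   shift [-0.3154 -0.0505 -0.123 ] turn [0.     0.     0.2672]
   shift [-0.6031  0.1152 -0.093 ] turn [0.     0.     0.2672]
```

{"name": "carry_out", "arguments": {
  "moves": [
    {"tx": 0, "ty": 0, "tz": -0.002, "ax": 0, "ay": 0, "az": 0, "claw": 0.0},
    {"tx": 0, "ty": 0, "tz": -0.002, "ax": 0, "ay": 0, "az": 0, "claw": 0.0},
    {"tx": 0, "ty": 0, "tz": -0.002, "ax": 0, "ay": 0, "az": 0, "claw": 0.0},
    {"tx": 0, "ty": 0, "tz": -0.03, "ax": 0, "ay": 0, "az": 0, "claw": 0.0},
    {"tx": 0, "ty": 0, "tz": -0.07, "ax": 0, "ay": 0, "az": 0, "claw": 0.0},
    {"tx": 0, "ty": 0, "tz": -0.113, "ax": 0, "ay": 0, "az": 0, "claw": 0.0},
    {"tx": -0.176, "ty": -0.043, "tz": -0.123, "ax": 0, "ay": 0, "az": 0, "claw": 0.15},
    {"tx": -0.176, "ty": -0.043, "tz": -0.123, "ax": 0, "ay": 0, "az": 0, "claw": 0.15},
    {"tx": -0.176, "ty": -0.043, "tz": -0.123, "ax": 0, "ay": 0, "az": 0, "claw": 0.15},
    {"tx": -0.176, "ty": -0.043, "tz": -0.123, "ax": 0, "ay": 0, "az": 0, "claw": 0.15},
    {"tx": -0.315, "ty": -0.05, "tz": -0.123, "ax": 0, "ay": 0, "az": 0.1, "claw": 0.15},
    {"tx": -0.315, "ty": -0.05, "tz": -0.123, "ax": 0, "ay": 0, "az": 0.1, "claw": 0.15},
    {"tx": -0.315, "ty": -0.05, "tz": -0.123, "ax": 0, "ay": 0, "az": 0.1, "claw": 0.15},
    {"tx": -0.603, "ty": 0.115, "tz": -0.093, "ax": 0, "ay": 0, "az": 0.267, "claw": 0.15},
    {"tx": -0.603, "ty": 0.115, "tz": -0.093, "ax": 0, "ay": 0, "az": 0.267, "claw": 0.15},
    {"tx": -0.603, "ty": 0.115, "tz": -0.093, "ax": 0, "ay": 0, "az": 0.267, "claw": 0.15},
    {"tx": -0.603, "ty": 0.115, "tz": -0.093, "ax": 0, "ay": 0, "az": 0.267, "claw": 0.15},
    {"tx": -0.603, "ty": 0.115, "tz": -0.093, "ax": 0, "ay": 0, "az": 0.267, "claw": 0.15},
    {"tx": -0.603, "ty": 0.115, "tz": -0.093, "ax": 0, "ay": 0, "az": 0.267, "claw": 0.15},
    {"tx": -0.603, "ty": 0.115, "tz": -0.093, "ax": 0, "ay": 0, "az": 0.267, "claw": 0.15}
  ]
}}

```text
time: 13.45
tcp_pos: [0.5815, -0.3274, 0.088]
tool_rot: [-2.428, -1.993, 0.0]
contact_force: [0.4, -0.5, -0.1]
grip_width: 0.576
```

```bash
python3 - <<'E'
from h import *
mv(-.603,.115,-.093,az=.267); snap("wrist","w11"); cpca()
snap("scene","s11")
plan([[.581,-.325,-.02]],np.pi/2-.2)
E
```

```text
pca p 0.69 mean [ 0.5807 -0.3275] ctr [ 0.5812 -0.3276] ang -0.196 L 0.073 spigot w [0.0094 0.0093]
pca p 0.61 mean [ 0.5779 -0.3823] ctr [ 0.5806 -0.383 ] ang -0.227 L 0.079 spigot w [0.0261 0.0256]
t 13.60 cmd [ 0.5808 -0.3249  0.09  ] meas-cmd mm [-0.4 -0.8 -2.7] F [-0.1  0.1  0.4] g 0.577
   shift [-0.      0.0002  0.11  ] turn [0.     0.     0.0052]
```

View pics/w11.png

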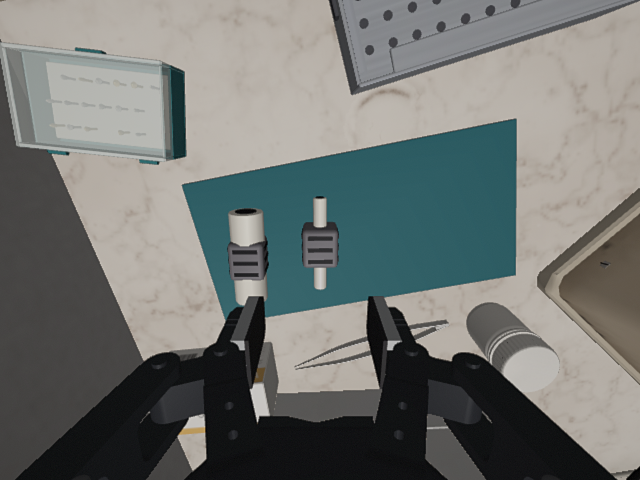

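View pics/s11.png

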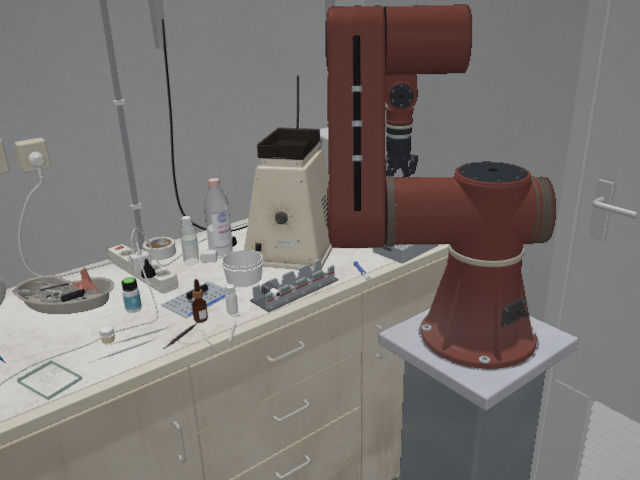

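The thin connector, in line with the jaws at (320,243), and the thick one at (248,258) are where I expected. I'll descend with the jaws at about 40 mm.

{"name": "carry_out", "arguments": {
  "moves": [
    {"tx": -0.001, "ty": 0, "tz": 0.04, "ax": 0, "ay": 0, "az": 0.005, "claw": -0.05},
    {"tx": -0.001, "ty": 0, "tz": 0.07, "ax": 0, "ay": 0, "az": 0.005, "claw": -0.05},
    {"tx": -0.001, "ty": 0, "tz": 0.09, "ax": 0, "ay": 0, "az": 0.005, "claw": -0.05},
    {"tx": -0.001, "ty": 0, "tz": 0.104, "ax": 0, "ay": 0, "az": 0.005, "claw": -0.05},
    {"tx": -0.001, "ty": 0, "tz": 0.11, "ax": 0, "ay": 0, "az": 0.005, "claw": -0.05},
    {"tx": -0.001, "ty": 0, "tz": 0.11, "ax": 0, "ay": 0, "az": 0.005, "claw": -0.05},
    {"tx": -0.001, "ty": 0, "tz": 0.11, "ax": 0, "ay": 0, "az": 0.005, "claw": -1},
    {"tx": -0.001, "ty": 0, "tz": 0.11, "ax": 0, "ay": 0, "az": 0.005, "claw": -1},
    {"tx": -0.001, "ty": 0, "tz": 0.11, "ax": 0, "ay": 0, "az": 0.005, "claw": -1},
    {"tx": -0.001, "ty": 0, "tz": 0.11, "ax": 0, "ay": 0, "az": 0.005, "claw": -1},
    {"tx": -0.001, "ty": 0, "tz": 0.11, "ax": 0, "ay": 0, "az": 0.005, "claw": -1}
  ]
}}

```text
time: 14.7
tcp_pos: [0.5814, -0.3264, -0.0187]
tool_rot: [2.43, 1.987, 0.001]
contact_force: [-0.7, 1.8, 5.9]
grip_width: 0.295
```

```bash
python3 - <<'E'
from h import *
mv(-.001,0,.11,az=.005); snap("wrist","w12")
plan([[.58,-.326,.11],[.395,-.05,.11],[.392,.07,.11],gs(-.0275,0,.08)],np.pi/2+GT)
E
```

```text
t 14.75 cmd [ 0.5806 -0.3259 -0.02  ] meas-cmd mm [ 0.8 -0.5  1.3] F [-0.5  0.9  6.5] g 0.294
   shift [-0.0002 -0.0006 -0.13  ] turn [ 0.      0.     -0.2723]
   shift [ 0.2336 -0.2367 -0.13  ] turn [ 0.      0.     -0.2723]
   shift [ 0.3506 -0.2634 -0.13  ] turn [ 0.      0.     -0.2723]
   shift [ 0.445  -0.2431 -0.1   ] turn [ 0.      0.     -0.2723]
```

View pics/w12.png

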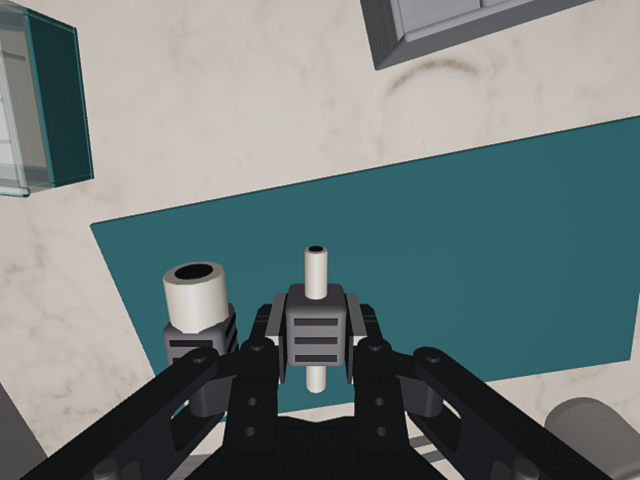

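{"name": "carry_out", "arguments": {
  "moves": [
    {"tx": 0, "ty": 0, "tz": -0.04, "ax": 0, "ay": 0, "az": 0, "claw": -1},
    {"tx": 0, "ty": 0, "tz": -0.09, "ax": 0, "ay": 0, "az": 0, "claw": -1},
    {"tx": 0, "ty": 0, "tz": -0.13, "ax": 0, "ay": 0, "az": 0, "claw": -1},
    {"tx": 0.234, "ty": -0.237, "tz": -0.13, "ax": 0, "ay": 0, "az": -0.272, "claw": -1},
    {"tx": 0.234, "ty": -0.237, "tz": -0.13, "ax": 0, "ay": 0, "az": -0.272, "claw": -1},
    {"tx": 0.234, "ty": -0.237, "tz": -0.13, "ax": 0, "ay": 0, "az": -0.272, "claw": -1},
    {"tx": 0.234, "ty": -0.237, "tz": -0.13, "ax": 0, "ay": 0, "az": -0.272, "claw": -1},
    {"tx": 0.234, "ty": -0.237, "tz": -0.13, "ax": 0, "ay": 0, "az": -0.272, "claw": -1},
    {"tx": 0.234, "ty": -0.237, "tz": -0.13, "ax": 0, "ay": 0, "az": -0.272, "claw": -1},
    {"tx": 0.234, "ty": -0.237, "tz": -0.13, "ax": 0, "ay": 0, "az": -0.272, "claw": -1},
    {"tx": 0.351, "ty": -0.263, "tz": -0.13, "ax": 0, "ay": 0, "az": -0.272, "claw": -1},
    {"tx": 0.351, "ty": -0.263, "tz": -0.13, "ax": 0, "ay": 0, "az": -0.272, "claw": -1},
    {"tx": 0.351, "ty": -0.263, "tz": -0.13, "ax": 0, "ay": 0, "az": -0.272, "claw": -1},
    {"tx": 0.445, "ty": -0.243, "tz": -0.1, "ax": 0, "ay": 0, "az": -0.272, "claw": -1},
    {"tx": 0.445, "ty": -0.243, "tz": -0.1, "ax": 0, "ay": 0, "az": -0.272, "claw": -1},
    {"tx": 0.445, "ty": -0.243, "tz": -0.1, "ax": 0, "ay": 0, "az": -0.272, "claw": -1},
    {"tx": 0.445, "ty": -0.243, "tz": -0.1, "ax": 0, "ay": 0, "az": -0.272, "claw": -1}
  ]
}}

```text
time: 16.45
tcp_pos: [0.43, 0.1594, 0.0791]
tool_rot: [-2.136, -2.302, 0.002]
contact_force: [-0.2, 0.1, 0.7]
grip_width: 0.291
```

```bash
python3 - <<'E'
from h import *
mv(.445,-.243,-.1,az=-.272); im=snap("wrist","w13")
c=robot.calibration("wrist"); p,r=cload()
plan([gs(-.0275,0,.02),gs(-.0275,0,-.014)],np.pi/2+GT)
for y in (-.0825,-.0275,.0275,.0825):
  print(y,proj(c,gs(y,-.0255,.043)),proj(c,gs(y,-.0255,.020)))
b=im[220:400,210:410,::-1]; cv2.imwrite("pics/w13g.png",cv2.resize(b,None,fx=3.3,fy=3.3,interpolation=cv2.INTER_CUBIC))
E
```

```text
t 16.50 cmd [0.4307 0.1585 0.08  ] meas-cmd mm [-0.3  0.1 -0.1] F [-0.8  0.2  0.4] g 0.297
   shift [ 0.     -0.0001  0.06  ] turn [ 0.      0.     -0.0003]
   shift [ 0.     -0.0001  0.094 ] turn [ 0.      0.     -0.0003]
-0.0825 [229.94796714 225.41862042] [237.98878427 216.24107375]
-0.0275 [316.4906477  225.46739957] [316.43832187 216.2829573 ]
0.0275 [403.08187789 225.51620609] [394.92775123 216.32486215]
0.0825 [489.72169857 225.56504   ] [473.4571028  216.36678832]
```

View pics/w13.png

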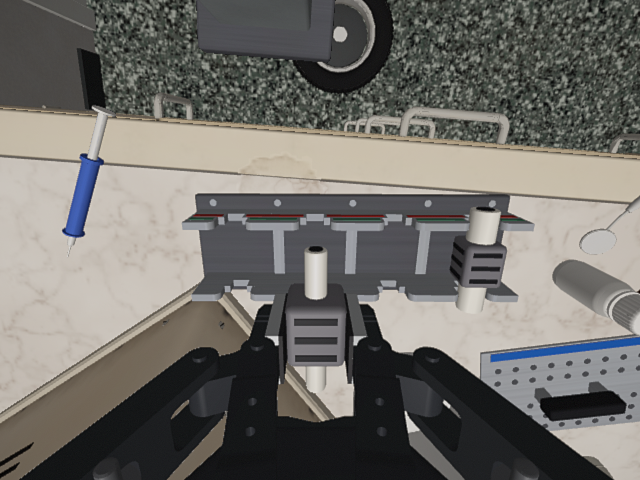

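View pics/w13g.png

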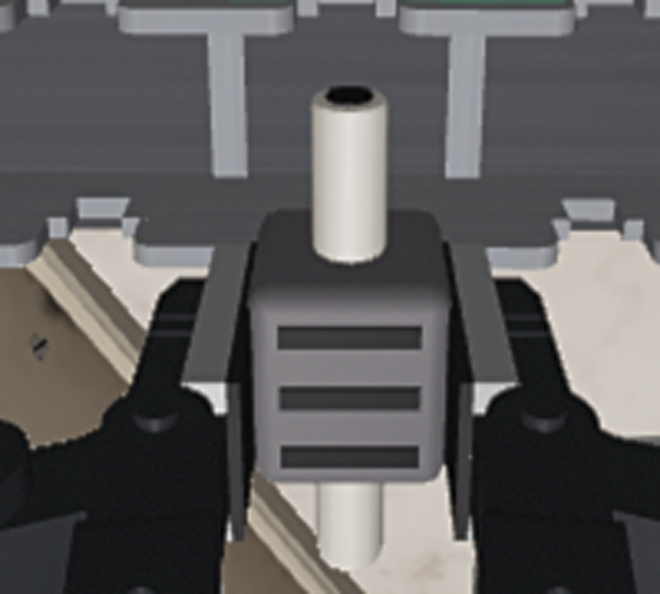

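Seen here, the sound connector is seated at (480,260). The centre of slot -27.5 is at column 314.9 where I predicted 316.5, so I'll shift 1 mm towards -y.

{"name": "carry_out", "arguments": {
  "moves": [
    {"tx": -0.001, "ty": 0, "tz": 0.03, "ax": 0, "ay": 0, "az": 0, "claw": -1},
    {"tx": -0.001, "ty": 0, "tz": 0.055, "ax": 0, "ay": 0, "az": 0, "claw": -1},
    {"tx": -0.001, "ty": 0, "tz": 0.07, "ax": 0, "ay": 0, "az": 0, "claw": -1},
    {"tx": -0.001, "ty": 0, "tz": 0.078, "ax": 0, "ay": 0, "az": 0, "claw": -1},
    {"tx": -0.001, "ty": 0, "tz": 0.082, "ax": 0, "ay": 0, "az": 0, "claw": -1},
    {"tx": -0.001, "ty": 0, "tz": 0.085, "ax": 0, "ay": 0, "az": 0, "claw": -1},
    {"tx": -0.001, "ty": 0, "tz": 0.085, "ax": 0, "ay": 0, "az": 0, "claw": -1}
  ]
}}

```text
time: 17.2
tcp_pos: [0.4314, 0.1577, -0.0046]
tool_rot: [2.14, 2.299, 0.002]
contact_force: [1.0, 1.4, -0.2]
grip_width: 0.288
```

{"name": "carry_out", "arguments": {
  "moves": [
    {"tx": 0, "ty": 0, "tz": 0.003, "ax": 0, "ay": 0, "az": 0, "claw": -1},
    {"tx": 0, "ty": 0, "tz": 0.006, "ax": 0, "ay": 0, "az": 0, "claw": -1},
    {"tx": 0, "ty": 0, "tz": 0.009, "ax": 0, "ay": 0, "az": 0, "claw": -1},
    {"tx": 0, "ty": 0, "tz": 0.009, "ax": 0, "ay": 0, "az": 0, "claw": -1}
  ]
}}

```text
time: 17.6
tcp_pos: [0.4317, 0.1577, -0.0106]
tool_rot: [2.138, 2.3, 0.001]
contact_force: [-18.4, -1.3, 40.3]
grip_width: 0.291
```

```bash
python3 - <<'E'
from h import *
mv(-.001,0,.085); mv(0,0,.009); p,r=cload(); plan(p); snap("wrist","w14")
E
```

```text
t 17.60 cmd [ 0.4308  0.1575 -0.014 ] meas-cmd mm [0.9 0.3 3.4] F [-18.4  -1.3  40.3] g 0.291
   shift [0. 0. 0.] turn [0.     0.     0.0722]
```

View pics/w14.png

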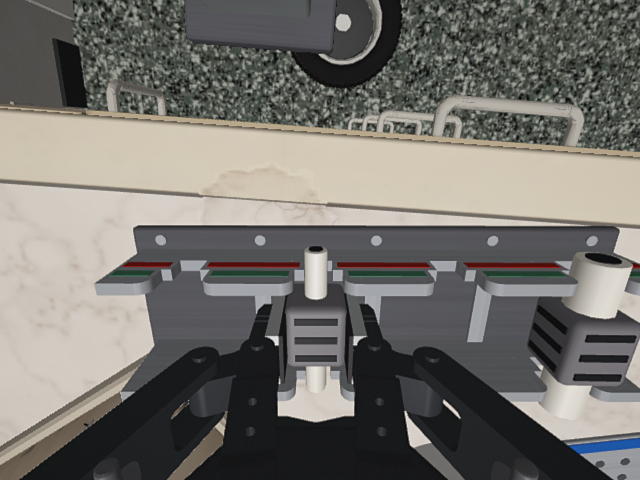

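40 N at measured z -0.0106 puts the centre at about 0.025, the slot bottom. It is thin and seated. I'll back off slightly, release, and fetch the thick one.

```bash
python3 - <<'E'
from h import *
plan([[.4308,.1575,.11],[.392,.07,.12],[.395,-.05,.12],[.58,-.381,.09]],np.pi/2-.21)
E
```

```text
t 17.65 cmd [ 0.4308  0.1575 -0.014 ] meas-cmd mm [0.9 0.2 3.4] F [-16.5  -1.3  41.2] g 0.289
   shift [ 0.    -0.    -0.124] turn [0.     0.     0.2822]
   shift [-0.0844 -0.045  -0.134 ] turn [0.     0.     0.2822]
   shift [-0.2043 -0.0507 -0.134 ] turn [0.     0.     0.2822]
   shift [-0.5478  0.11   -0.104 ] turn [0.     0.     0.2822]
```

{"name": "carry_out", "arguments": {
  "moves": [
    {"tx": 0, "ty": 0, "tz": -0.003, "ax": 0, "ay": 0, "az": 0, "claw": -1},
    {"tx": 0, "ty": 0, "tz": -0.003, "ax": 0, "ay": 0, "az": 0, "claw": 0.0},
    {"tx": 0, "ty": 0, "tz": -0.003, "ax": 0, "ay": 0, "az": 0, "claw": 0.0},
    {"tx": 0, "ty": 0, "tz": -0.003, "ax": 0, "ay": 0, "az": 0, "claw": 0.0},
    {"tx": 0, "ty": 0, "tz": -0.03, "ax": 0, "ay": 0, "az": 0, "claw": 0.0},
    {"tx": 0, "ty": 0, "tz": -0.08, "ax": 0, "ay": 0, "az": 0, "claw": 0.0},
    {"tx": 0, "ty": 0, "tz": -0.124, "ax": 0, "ay": 0, "az": 0, "claw": 0.0},
    {"tx": -0.084, "ty": -0.045, "tz": -0.134, "ax": 0, "ay": 0, "az": 0, "claw": 0.0},
    {"tx": -0.084, "ty": -0.045, "tz": -0.134, "ax": 0, "ay": 0, "az": 0, "claw": 0.0},
    {"tx": -0.204, "ty": -0.051, "tz": -0.134, "ax": 0, "ay": 0, "az": 0, "claw": 0.0},
    {"tx": -0.204, "ty": -0.051, "tz": -0.134, "ax": 0, "ay": 0, "az": 0.1, "claw": 0.15},
    {"tx": -0.204, "ty": -0.051, "tz": -0.134, "ax": 0, "ay": 0, "az": 0.2, "claw": 0.15},
    {"tx": -0.548, "ty": 0.11, "tz": -0.104, "ax": 0, "ay": 0, "az": 0.282, "claw": 0.15},
    {"tx": -0.548, "ty": 0.11, "tz": -0.104, "ax": 0, "ay": 0, "az": 0.282, "claw": 0.15},
    {"tx": -0.548, "ty": 0.11, "tz": -0.104, "ax": 0, "ay": 0, "az": 0.282, "claw": 0.15},
    {"tx": -0.548, "ty": 0.11, "tz": -0.104, "ax": 0, "ay": 0, "az": 0.282, "claw": 0.15},
    {"tx": -0.548, "ty": 0.11, "tz": -0.104, "ax": 0, "ay": 0, "az": 0.282, "claw": 0.15},
    {"tx": -0.548, "ty": 0.11, "tz": -0.104, "ax": 0, "ay": 0, "az": 0.282, "claw": 0.15},
    {"tx": -0.548, "ty": 0.11, "tz": -0.104, "ax": 0, "ay": 0, "az": 0.282, "claw": 0.15},
    {"tx": -0.548, "ty": 0.11, "tz": -0.104, "ax": 0, "ay": 0, "az": 0.282, "claw": 0.15}
  ]
}}

```text
time: 19.65
tcp_pos: [0.5804, -0.3838, 0.0876]
tool_rot: [-2.443, -1.974, 0.001]
contact_force: [0.7, 0.9, -0.2]
grip_width: 0.578
```

```bash
python3 - <<'E'
from h import *
mv(-.548,.11,-.104,az=.282); snap("wrist","w15"); cpca()
plan([[.58,-.381,-.02]],np.pi/2-.21)
E
```

```text
pca p 0.65 mean [ 0.4655 -0.2466] ctr [ 0.4667 -0.2321] ang 1.487 L 0.132 spigot w [0.0378 0.0221]
t 19.75 cmd [ 0.5801 -0.3812  0.09  ] meas-cmd mm [-0.2 -2.7 -3.9] F [ 0.2  0.4 -0.1] g 0.575
   shift [ 2.0e-04 -1.0e-04  1.1e-01] turn [0.     0.     0.0002]
```

View pics/w15.png

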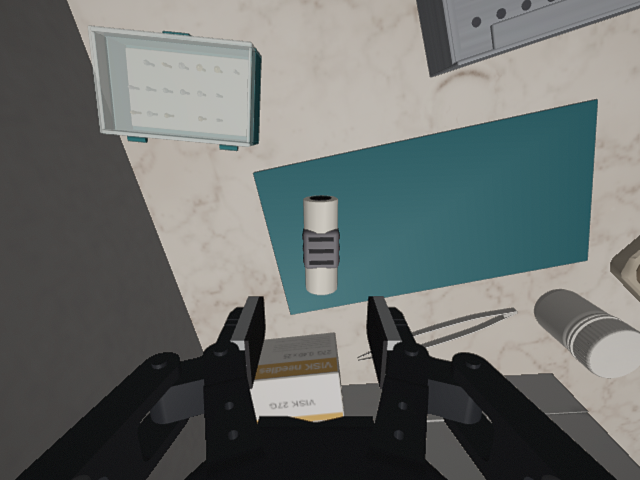

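The network missed it this time, but the picture shows the thick connector centred at (321,247) and aligned. I'll descend and grip.

{"name": "carry_out", "arguments": {
  "moves": [
    {"tx": 0, "ty": 0, "tz": 0.04, "ax": 0, "ay": 0, "az": 0, "claw": 0.0},
    {"tx": 0, "ty": 0, "tz": 0.07, "ax": 0, "ay": 0, "az": 0, "claw": 0.0},
    {"tx": 0, "ty": 0, "tz": 0.09, "ax": 0, "ay": 0, "az": 0, "claw": 0.0},
    {"tx": 0, "ty": 0, "tz": 0.104, "ax": 0, "ay": 0, "az": 0, "claw": 0.0},
    {"tx": 0, "ty": 0, "tz": 0.11, "ax": 0, "ay": 0, "az": 0, "claw": 0.0},
    {"tx": 0, "ty": 0, "tz": 0.11, "ax": 0, "ay": 0, "az": 0, "claw": 0.0},
    {"tx": 0, "ty": 0, "tz": 0.11, "ax": 0, "ay": 0, "az": 0, "claw": -1},
    {"tx": 0, "ty": 0, "tz": 0.11, "ax": 0, "ay": 0, "az": 0, "claw": -1},
    {"tx": 0, "ty": 0, "tz": 0.11, "ax": 0, "ay": 0, "az": 0, "claw": -1},
    {"tx": 0, "ty": 0, "tz": 0.11, "ax": 0, "ay": 0, "az": 0, "claw": -1},
    {"tx": 0, "ty": 0, "tz": 0.11, "ax": 0, "ay": 0, "az": 0, "claw": -1}
  ]
}}

```text
time: 20.85
tcp_pos: [0.5809, -0.3818, -0.0187]
tool_rot: [2.44, 1.975, 0.001]
contact_force: [-0.6, 0.6, 6.1]
grip_width: 0.288
```

```bash
sed -i 's/^G=np.array(\[.4286,.1859\])/G=np.array([.4286,.1850])/' h.py; python3 - <<'E'
from h import *
mv(0,0,.11); snap("wrist","w16")
plan([[.58,-.381,.12],[.395,-.05,.12],[.392,.07,.12],gs(.0275,0,.08)],np.pi/2+GT)
E
```

```text
t 20.90 cmd [ 0.5801 -0.3812 -0.02  ] meas-cmd mm [ 0.8 -0.6  1.3] F [-0.6  0.1  6.6] g 0.288
   shift [ 2.0e-04 -1.0e-04 -1.4e-01] turn [ 0.      0.     -0.2823]
   shift [ 0.2854 -0.25   -0.14  ] turn [ 0.      0.     -0.2823]
   shift [ 0.4021 -0.2779 -0.14  ] turn [ 0.      0.     -0.2823]
   shift [ 0.5486 -0.2737 -0.1   ] turn [ 0.      0.     -0.2823]
```

View pics/w16.png

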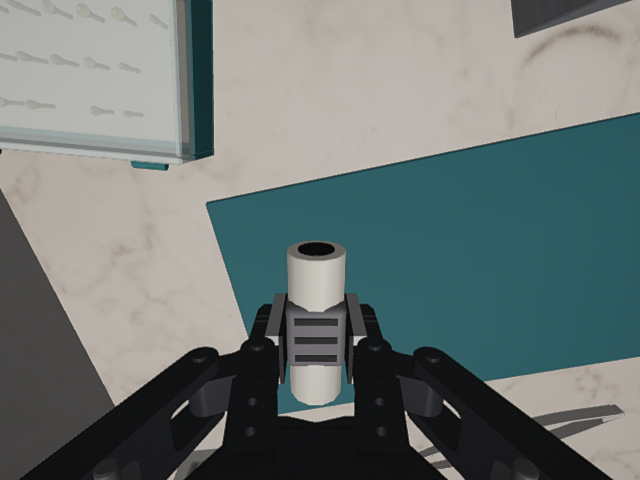

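{"name": "carry_out", "arguments": {
  "moves": [
    {"tx": 0, "ty": 0, "tz": -0.04, "ax": 0, "ay": 0, "az": 0, "claw": -1},
    {"tx": 0, "ty": 0, "tz": -0.09, "ax": 0, "ay": 0, "az": 0, "claw": -1},
    {"tx": 0, "ty": 0, "tz": -0.14, "ax": 0, "ay": 0, "az": 0, "claw": -1},
    {"tx": 0.285, "ty": -0.25, "tz": -0.14, "ax": 0, "ay": 0, "az": -0.282, "claw": -1},
    {"tx": 0.285, "ty": -0.25, "tz": -0.14, "ax": 0, "ay": 0, "az": -0.282, "claw": -1},
    {"tx": 0.285, "ty": -0.25, "tz": -0.14, "ax": 0, "ay": 0, "az": -0.282, "claw": -1},
    {"tx": 0.285, "ty": -0.25, "tz": -0.14, "ax": 0, "ay": 0, "az": -0.282, "claw": -1},
    {"tx": 0.285, "ty": -0.25, "tz": -0.14, "ax": 0, "ay": 0, "az": -0.282, "claw": -1},
    {"tx": 0.285, "ty": -0.25, "tz": -0.14, "ax": 0, "ay": 0, "az": -0.282, "claw": -1},
    {"tx": 0.285, "ty": -0.25, "tz": -0.14, "ax": 0, "ay": 0, "az": -0.282, "claw": -1},
    {"tx": 0.285, "ty": -0.25, "tz": -0.14, "ax": 0, "ay": 0, "az": -0.282, "claw": -1},
    {"tx": 0.402, "ty": -0.278, "tz": -0.14, "ax": 0, "ay": 0, "az": -0.282, "claw": -1},
    {"tx": 0.402, "ty": -0.278, "tz": -0.14, "ax": 0, "ay": 0, "az": -0.282, "claw": -1},
    {"tx": 0.402, "ty": -0.278, "tz": -0.14, "ax": 0, "ay": 0, "az": -0.282, "claw": -1},
    {"tx": 0.549, "ty": -0.274, "tz": -0.1, "ax": 0, "ay": 0, "az": -0.282, "claw": -1},
    {"tx": 0.549, "ty": -0.274, "tz": -0.1, "ax": 0, "ay": 0, "az": -0.282, "claw": -1},
    {"tx": 0.549, "ty": -0.274, "tz": -0.1, "ax": 0, "ay": 0, "az": -0.282, "claw": -1},
    {"tx": 0.549, "ty": -0.274, "tz": -0.1, "ax": 0, "ay": 0, "az": -0.282, "claw": -1},
    {"tx": 0.549, "ty": -0.274, "tz": -0.1, "ax": 0, "ay": 0, "az": -0.282, "claw": -1}
  ]
}}

```text
time: 22.8
tcp_pos: [0.4256, 0.2139, 0.0791]
tool_rot: [-2.136, -2.303, 0.002]
contact_force: [0.3, -1.0, 0.4]
grip_width: 0.294
```

```bash
python3 - <<'E'
from h import *
mv(.549,-.274,-.1,az=-.282); im=snap("wrist","w17")
c=robot.calibration("wrist"); p,r=cload()
plan([gs(.0275,0,.02),gs(.0275,0,.009)],np.pi/2+GT)
for y in (-.0825,-.0275,.0275,.0825):
  print(y,proj(c,gs(y,-.0255,.043)))
E
```

```text
t 22.85 cmd [0.4264 0.2129 0.08  ] meas-cmd mm [-0.3  0.1 -0.2] F [ 1.7 -0.1  0.8] g 0.289
   shift [-0.0004  0.0002  0.06  ] turn [ 0.      0.     -0.0003]
   shift [-0.0004  0.0002  0.071 ] turn [ 0.      0.     -0.0003]
-0.0825 [142.76290511 225.88433285]
-0.0275 [229.23991795 225.94372585]
0.0275 [315.76624505 226.00315271]
0.0825 [402.34192861 226.06261348]
```

View pics/w17.png

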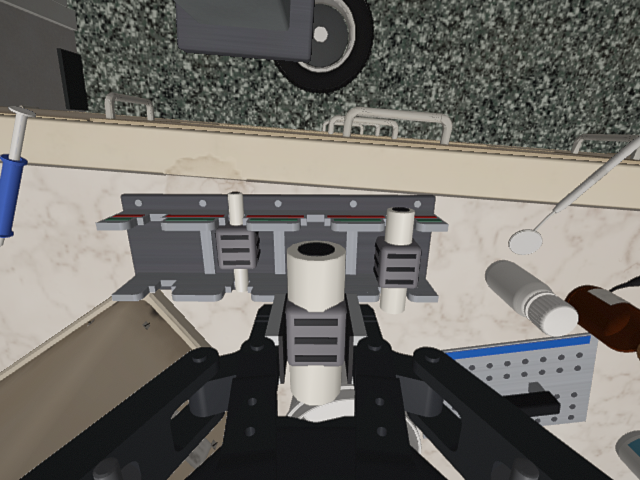

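The thin connector is seated at (237,245) and the sound one at (398,262). Now I'll press the thick one into +27.5.

{"name": "carry_out", "arguments": {
  "moves": [
    {"tx": 0, "ty": 0, "tz": 0.03, "ax": 0, "ay": 0, "az": 0, "claw": -1},
    {"tx": 0, "ty": 0, "tz": 0.05, "ax": 0, "ay": 0, "az": 0, "claw": -1},
    {"tx": 0, "ty": 0, "tz": 0.06, "ax": 0, "ay": 0, "az": 0, "claw": -1},
    {"tx": 0, "ty": 0, "tz": 0.066, "ax": 0, "ay": 0, "az": 0, "claw": -1},
    {"tx": 0, "ty": 0, "tz": 0.069, "ax": 0, "ay": 0, "az": 0, "claw": -1},
    {"tx": 0, "ty": 0, "tz": 0.069, "ax": 0, "ay": 0, "az": 0, "claw": -1}
  ]
}}

```text
time: 23.45
tcp_pos: [0.4272, 0.2136, 0.0122]
tool_rot: [-2.14, -2.3, -0.005]
contact_force: [-1.6, 4.8, 2.2]
grip_width: 0.295
```

```bash
python3 - <<'E'
from h import *
mv(0,0,.069); plan([gs(.0275,0,.009)],np.pi/2+GT)
E
```

```text
t 23.45 cmd [0.4264 0.2129 0.011 ] meas-cmd mm [0.8 0.7 1.2] F [-1.6  4.8  2.2] g 0.295
   shift [-0.0004  0.0002  0.002 ] turn [ 0.      0.     -0.0003]
```

{"name": "carry_out", "arguments": {
  "moves": [
    {"tx": 0.0006, "ty": 0, "tz": 0.0015, "ax": 0, "ay": 0, "az": 0, "claw": -1},
    {"tx": 0.0006, "ty": 0, "tz": 0.003, "ax": 0, "ay": 0, "az": 0, "claw": -1},
    {"tx": 0.0006, "ty": 0, "tz": 0.003, "ax": 0, "ay": 0, "az": 0, "claw": -1}
  ]
}}

```text
time: 23.75
tcp_pos: [0.4275, 0.2137, 0.0116]
tool_rot: [2.139, 2.299, 0.004]
contact_force: [-13.1, -1.7, 26.3]
grip_width: 0.29
```

```bash
python3 - <<'E'
from h import *
mv(.0006,0,.003); p,r=cload();plan(p); snap("wrist","w18")
E
```

```text
t 23.75 cmd [0.4264 0.2135 0.008 ] meas-cmd mm [1.1 0.2 3.6] F [-13.1  -1.7  26.3] g 0.290
   shift [0. 0. 0.] turn [0.     0.     0.0722]
```

View pics/w18.png

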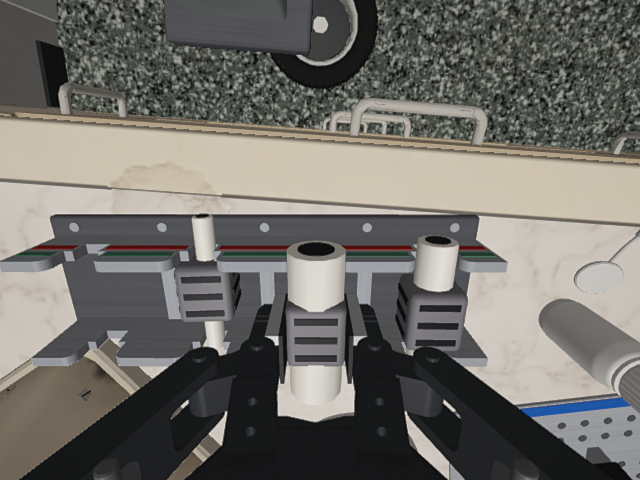

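26 N at a centre of about 0.047: stopped on the mouth, so it is thick. I'll release, rise and check all three.

{"name": "carry_out", "arguments": {
  "moves": [
    {"tx": 0, "ty": 0, "tz": -0.003, "ax": 0, "ay": 0, "az": 0, "claw": -1},
    {"tx": 0, "ty": 0, "tz": -0.003, "ax": 0, "ay": 0, "az": 0, "claw": -0.1},
    {"tx": 0, "ty": 0, "tz": -0.003, "ax": 0, "ay": 0, "az": 0, "claw": -0.1},
    {"tx": 0, "ty": 0, "tz": -0.003, "ax": 0, "ay": 0, "az": 0, "claw": -0.1},
    {"tx": 0, "ty": 0, "tz": -0.02, "ax": 0, "ay": 0, "az": 0, "claw": -0.1},
    {"tx": 0, "ty": 0, "tz": -0.05, "ax": 0, "ay": 0, "az": 0, "claw": -0.1},
    {"tx": 0, "ty": 0.03, "tz": -0.1, "ax": 0, "ay": 0, "az": 0, "claw": -0.1},
    {"tx": 0, "ty": 0.03, "tz": -0.112, "ax": 0, "ay": 0, "az": 0, "claw": -0.1},
    {"tx": 0, "ty": 0.03, "tz": -0.112, "ax": 0, "ay": 0, "az": 0, "claw": -0.1}
  ]
}}

```text
time: 24.7
tcp_pos: [0.4587, 0.216, 0.1228]
tool_rot: [2.138, 2.298, 0.006]
contact_force: [0.1, 0.2, -1.0]
grip_width: 0.446
```

```bash
python3 - <<'E'
from h import *
mv(0,.03,-.112); p,r=cload();plan(p); im=snap("wrist","w19"); c=robot.calibration("wrist")
# expected axis end pixels for each
for nm,y,z in (("thin",-.0275,.025),("thick",.0275,.0475),("sound",.0825,.0365)):
    print(nm,[np.round(proj(c,gs(y,x,z)),1).tolist() for x in (-.036,.036)])
b=im[120:330,170:450,::-1].copy(); cv2.imwrite("pics/w19g.png",cv2.resize(b,None,fx=2.8,fy=2.8,interpolation=cv2.INTER_CUBIC))
E
```

```text
t 24.70 cmd [0.4563 0.2156 0.12  ] meas-cmd mm [2.4 0.4 2.8] F [ 0.1  0.2 -1. ] g 0.446
   shift [0. 0. 0.] turn [0.     0.     0.0722]
thin [[242.6, 151.4], [248.9, 240.8]]
thick [[314.7, 153.6], [314.9, 250.3]]
sound [[390.3, 152.4], [383.7, 245.4]]
```

View pics/w19g.png

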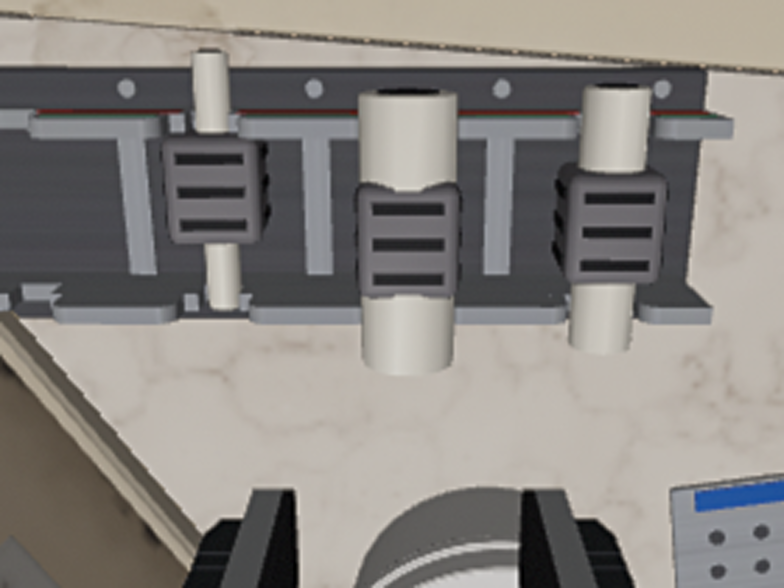

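The thick and sound connectors match their predicted ends to within 1 px. The thin one sits about 11 px towards the front, so I'll measure by how much.

```bash
python3 - <<'E'
from h import *
c=robot.calibration("wrist")
def ingauge(X):
    d=X[:2]-G; cs,s=np.cos(GT),np.sin(GT); return np.round([cs*d[0]+s*d[1],-s*d[0]+cs*d[1]],4)
for nm,u,v,z in (("thin",210,191,.038),("thick",408,244,.0605),("sound",616,232,.0495)):
    for dz in (0,.011): print(nm,dz,ingauge(ray(c,(170+u/2.8,120+v/2.8),z+dz)))
for nm,u,v,z in (("thin f",210,52,.025),("thin r",225,303,.028),("thick f",406,96,.0475),("sound f",617,90,.0365)):
    print(nm,ingauge(ray(c,(170+u/2.8,120+v/2.8),z)))
E
```

```text
thin 0 [-0.0102 -0.0249]
thin 0.011 [-0.0121 -0.0225]
thick 0 [-0.0009  0.0282]
thick 0.011 [-0.0035  0.0282]
sound 0 [-0.0015  0.0821]
sound 0.011 [-0.0039  0.0796]
thin f [-0.0453 -0.025 ]
thin r [ 0.0242 -0.025 ]
thick f [-0.0355  0.0277]
sound f [-0.0362  0.0826]
```

The thin one reads x ≈ -9 mm, near the ±10 limit; it likely shifted on release. I'll nudge it back with the shut fingertips against its front spigot end.

```bash
python3 - <<'E'
from h import *
plan([gs(-.027,-.072,.12),gs(-.027,-.072,-.007),gs(-.027,-.055,-.007),gs(-.027,-.049,-.007)],np.pi/2+GT)
E
```

```text
t 24.75 cmd [0.4563 0.2156 0.12  ] meas-cmd mm [0.9 0.2 0.6] F [-0.3  0.5 -1.1] g 0.452
   shift [-0.0556 -0.1018 -0.    ] turn [ 0.      0.     -0.0003]
   shift [-0.0556 -0.1018  0.127 ] turn [ 0.      0.     -0.0003]
   shift [-0.0556 -0.0848  0.127 ] turn [ 0.      0.     -0.0003]
   shift [-0.0556 -0.0788  0.127 ] turn [ 0.      0.     -0.0003]
```

{"name": "carry_out", "arguments": {
  "moves": [
    {"tx": -0.0556, "ty": -0.102, "tz": 0, "ax": 0, "ay": 0, "az": 0, "claw": -1},
    {"tx": -0.0556, "ty": -0.102, "tz": 0, "ax": 0, "ay": 0, "az": 0, "claw": -1},
    {"tx": -0.0556, "ty": -0.102, "tz": 0, "ax": 0, "ay": 0, "az": 0, "claw": -1},
    {"tx": -0.0556, "ty": -0.102, "tz": 0.05, "ax": 0, "ay": 0, "az": 0, "claw": -1},
    {"tx": -0.0556, "ty": -0.102, "tz": 0.1, "ax": 0, "ay": 0, "az": 0, "claw": -1},
    {"tx": -0.0556, "ty": -0.102, "tz": 0.127, "ax": 0, "ay": 0, "az": 0, "claw": -1},
    {"tx": -0.0556, "ty": -0.102, "tz": 0.127, "ax": 0, "ay": 0, "az": 0, "claw": -1},
    {"tx": -0.0556, "ty": -0.095, "tz": 0.127, "ax": 0, "ay": 0, "az": 0, "claw": -1},
    {"tx": -0.0556, "ty": -0.09, "tz": 0.127, "ax": 0, "ay": 0, "az": 0, "claw": -1},
    {"tx": -0.0556, "ty": -0.087, "tz": 0.127, "ax": 0, "ay": 0, "az": 0, "claw": -1}
  ]
}}

```text
time: 25.75
tcp_pos: [0.3756, 0.1542, -0.0056]
tool_rot: [2.138, 2.299, 0.003]
contact_force: [0.7, -0.2, 0.1]
grip_width: 0.002
```

```bash
python3 - <<'E'
from h import *
mv(-.0556,-.087,.127); p,r=cload();plan(p); im=snap("wrist","w20")
E
```

```text
t 25.75 cmd [ 0.3735  0.1539 -0.007 ] meas-cmd mm [2.  0.3 1.4] F [ 0.7 -0.2  0.1] g 0.002
   shift [0. 0. 0.] turn [0.     0.     0.0722]
```

View pics/w20.png

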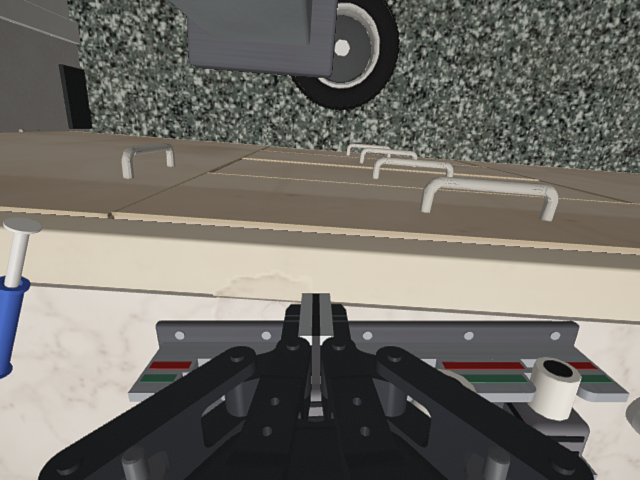

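{"name": "carry_out", "arguments": {
  "moves": [
    {"tx": 0, "ty": 0.003, "tz": 0, "ax": 0, "ay": 0, "az": 0, "claw": -1},
    {"tx": 0, "ty": 0.006, "tz": 0, "ax": 0, "ay": 0, "az": 0, "claw": -1},
    {"tx": 0, "ty": 0.008, "tz": 0, "ax": 0, "ay": 0, "az": 0, "claw": -1},
    {"tx": 0, "ty": 0.008, "tz": 0, "ax": 0, "ay": 0, "az": 0, "claw": -1}
  ]
}}

```text
time: 26.2
tcp_pos: [0.3817, 0.1547, -0.0073]
tool_rot: [2.14, 2.3, 0.0]
contact_force: [0.2, 0.3, -0.2]
grip_width: 0.0
```

{"name": "carry_out", "arguments": {
  "moves": [
    {"tx": 0, "ty": -0.02, "tz": 0, "ax": 0, "ay": 0, "az": 0, "claw": -1},
    {"tx": 0, "ty": -0.02, "tz": -0.05, "ax": 0, "ay": 0, "az": 0, "claw": -1},
    {"tx": 0.02, "ty": -0.01, "tz": -0.1, "ax": 0, "ay": 0, "az": 0, "claw": -1},
    {"tx": 0.05, "ty": 0.03, "tz": -0.13, "ax": 0, "ay": 0, "az": 0, "claw": -1},
    {"tx": 0.05, "ty": 0.07, "tz": -0.14, "ax": 0, "ay": 0, "az": 0, "claw": -1},
    {"tx": 0.05, "ty": 0.07, "tz": -0.14, "ax": 0, "ay": 0, "az": 0, "claw": -1},
    {"tx": 0.05, "ty": 0.07, "tz": -0.14, "ax": 0, "ay": 0, "az": 0, "claw": -1}
  ]
}}

```text
time: 26.9
tcp_pos: [0.4477, 0.2096, 0.1319]
tool_rot: [-2.139, -2.299, 0.003]
contact_force: [-0.2, 0.5, 0.2]
grip_width: -0.001
```

```bash
python3 - <<'E'
from h import *
mv(0,.008,0);mv(.05,.07,-.14); p,r=cload();plan(p); im=snap("wrist","w21"); c=robot.calibration("wrist")
for nm,y,z in (("thin",-.0275,.025),("thick",.0275,.0475),("sound",.0825,.0365)):
    print(nm,[np.round(proj(c,gs(y,x,z)),1).tolist() for x in (-.036,.036)])
b=im[120:330,170:450,::-1].copy(); cv2.imwrite("pics/w21g.png",cv2.resize(b,None,fx=2.8,fy=2.8,interpolation=cv2.INTER_CUBIC))
E
```

```text
t 26.90 cmd [0.4477 0.2094 0.133 ] meas-cmd mm [ 0.   0.2 -1.1] F [-0.2  0.5  0.2] g -0.001
   shift [0. 0. 0.] turn [0.     0.     0.0722]
thin [[253.6, 164.7], [258.7, 248.7]]
thick [[322.4, 167.9], [321.9, 258.2]]
sound [[393.4, 166.2], [386.9, 253.4]]
```

View pics/w21g.png

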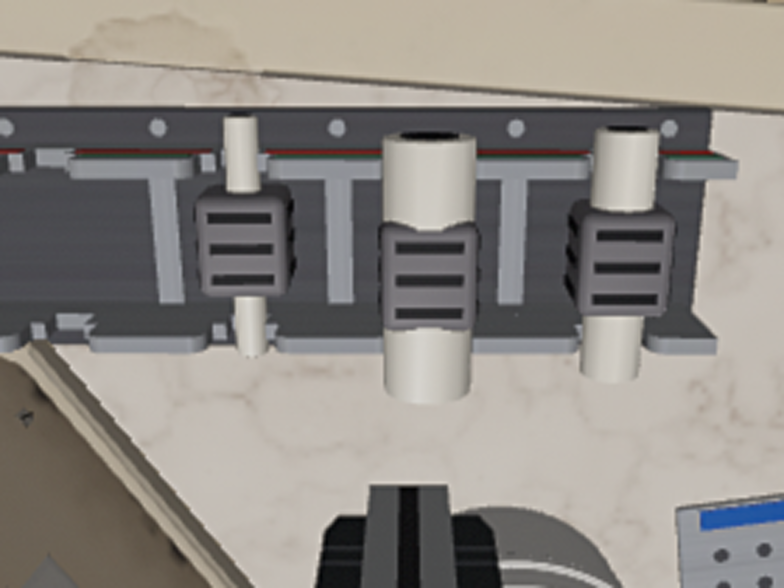

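The thin connector is now within about 2.5 mm of centre. All three are in their stations, so next I'll locate the tub and tray.

```bash
python3 - <<'E'
import cv2,numpy as np
a=cv2.imread("pics/w2.png")[225:335,285:395]
b=cv2.imread("pics/w3.png")[0:140,330:545]
a=cv2.resize(a,(500,500),interpolation=cv2.INTER_CUBIC)
cv2.imwrite("pics/tub.png",a)
cv2.imwrite("pics/tray.png",cv2.resize(b,None,fx=3.7,fy=3.7,interpolation=cv2.INTER_CUBIC))
E
```

```text
(no output)
```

View pics/tub.png

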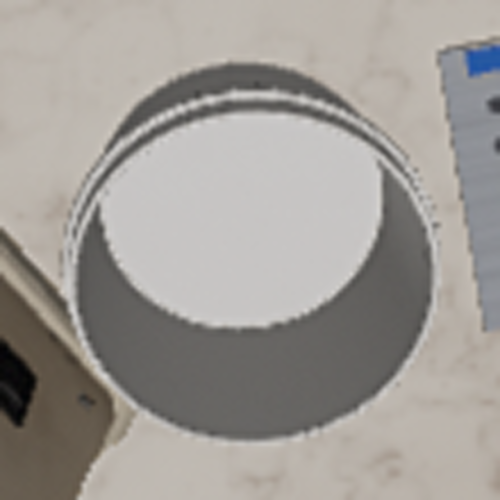

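View pics/tray.png

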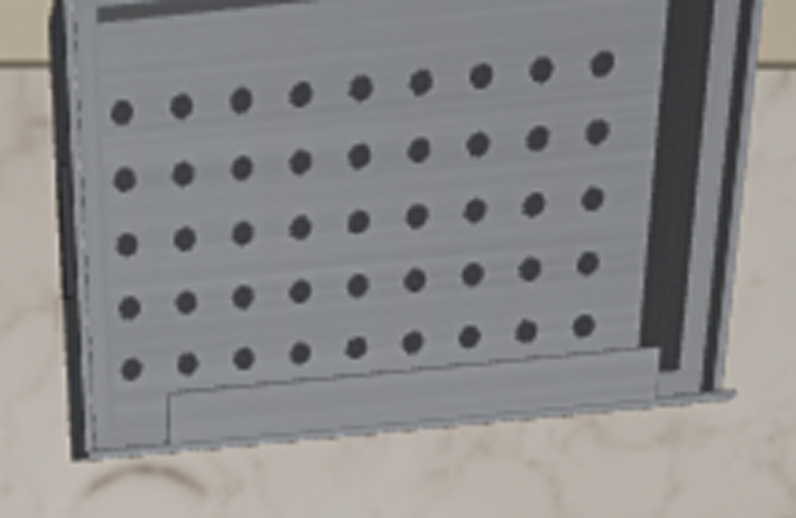

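```bash
python3 - <<'E'
from gfit import *
p,r=cload(); c=robot.calibration("wrist")
# camera in tool frame
Rc=c["R"]@r.as_matrix(); cc=r.inv().apply(-c["R"].T@c["t"]-p); print("cam in tool",cc)
# pose at w3
P0=np.array([.255,.543,.208]); R0=Rdown(2*np.arctan2(1.68446725,2.65128299))
def step(P,R,t,az): return P+R.apply(t), R*Ro.from_rotvec([0,0,az])
P1,R1=step(P0,R0,[-.205,.323,-.072],-.439); P3,R3=step(P1,R1,[-.54,.11,.06],0)
def calat(P,R):
    RR=Rc@R.as_matrix().T; C=P+R.apply(cc); return dict(K=c["K"],R=RR,t=-RR@C)
c1=calat(P1,R1); c3=calat(P3,R3)
print("tub rim",ray(c1,(340,283.3),.061),"floor",ray(c1,(338,268),.003))
P=[((41,-62,49),(168,393)),((41,62,49),(657,348)),((55.5,-82.5,49),(80,458)),((55.5,82.5,49),(722,396))]
obj=[np.array(a)/1000 for a,_ in P]; uv=np.array([(330+u/3.7,v/3.7) for _,(u,v) in P])
x,e=fit(c3,obj,uv,[.42,-.2,.07]); print("tray",np.round(x,4),np.round(e,1).tolist())
x,e=fit(c3,obj[:2],uv[:2],[.42,-.2,.07]); print("tray lip only",np.round(x,4))
h=[ray(c3,(330+u/3.7,v/3.7),.003) for u,v in [(361,88),(359,156),(358,222),(357,286),(356,348)]]
print(np.round(h,4).tolist()); 
print(np.round(ray(c3,(330+122/3.7,112/3.7),.003),4),np.round(ray(c3,(330+603/3.7,63/3.7),.003),4))
E
```

```text
cam in tool [-0.0003219  -0.08489411 -0.1647568 ]
tub rim [0.56334102 0.25073725 0.061     ] floor [0.56727977 0.251926   0.003     ]
tray [ 0.4197 -0.2081  0.0861] [[-2.2, -0.4], [-0.5, -0.7], [0.5, 0.3], [2.5, 1.1]]
tray lip only [ 0.4202 -0.2067  0.0841]
[[0.3878, -0.2093, 0.003], [0.4038, -0.2081, 0.003], [0.4198, -0.2066, 0.003], [0.4358, -0.2051, 0.003], [0.4518, -0.2037, 0.003]]
[ 0.3933 -0.2731  0.003 ] [ 0.382  -0.1453  0.003 ]
```

```bash
python3 - <<'E'
from h import *
plan([[.4268,.2137,.133],[.4268,.2137,.0115]],np.pi/2+GT)
E
```

```text
t 26.95 cmd [0.4477 0.2094 0.133 ] meas-cmd mm [-0.8  0.  -1.1] F [0.1 0.9 0.3] g -0.003
   shift [ 0.0058 -0.0205  0.    ] turn [ 0.      0.     -0.0003]
   shift [ 0.0058 -0.0205  0.1215] turn [ 0.      0.     -0.0003]
```

{"name": "carry_out", "arguments": {
  "moves": [
    {"tx": 0.006, "ty": -0.0205, "tz": 0, "ax": 0, "ay": 0, "az": 0, "claw": -0.1},
    {"tx": 0.006, "ty": -0.0205, "tz": 0, "ax": 0, "ay": 0, "az": 0, "claw": -0.1},
    {"tx": 0.006, "ty": -0.0205, "tz": 0.04, "ax": 0, "ay": 0, "az": 0, "claw": -0.1},
    {"tx": 0.006, "ty": -0.0205, "tz": 0.08, "ax": 0, "ay": 0, "az": 0, "claw": -0.1},
    {"tx": 0.006, "ty": -0.0205, "tz": 0.105, "ax": 0, "ay": 0, "az": 0, "claw": -0.1},
    {"tx": 0.006, "ty": -0.0205, "tz": 0.12, "ax": 0, "ay": 0, "az": 0, "claw": -0.1},
    {"tx": 0.006, "ty": -0.0205, "tz": 0.12, "ax": 0, "ay": 0, "az": 0, "claw": -0.1},
    {"tx": 0.006, "ty": -0.0205, "tz": 0.12, "ax": 0, "ay": 0, "az": 0, "claw": -1},
    {"tx": 0.006, "ty": -0.0205, "tz": 0.12, "ax": 0, "ay": 0, "az": 0, "claw": -1},
    {"tx": 0.006, "ty": -0.0205, "tz": 0.12, "ax": 0, "ay": 0, "az": 0, "claw": -1},
    {"tx": 0.006, "ty": -0.0205, "tz": 0.12, "ax": 0, "ay": 0, "az": 0, "claw": -1}
  ]
}}

```text
time: 28.05
tcp_pos: [0.428, 0.214, 0.014]
tool_rot: [2.139, 2.299, 0.003]
contact_force: [0.2, -2.7, 6.0]
grip_width: 0.289
```

```bash
python3 - <<'E'
from h import *
mv(.006,-.0205,.12); plan([[.427,.2137,.09],[.48,.243,.09],[.566,.243,.09],[.566,.243,.016]],np.pi/2)
E
```

```text
t 28.05 cmd [0.4268 0.2139 0.013 ] meas-cmd mm [1.1 0.2 1. ] F [ 0.2 -2.7  6. ] g 0.289
   shift [-0.0002  0.0002 -0.077 ] turn [0.     0.     0.0722]
   shift [ 0.0252  0.0551 -0.077 ] turn [0.     0.     0.0722]
   shift [ 0.019   0.1409 -0.077 ] turn [0.     0.     0.0722]
   shift [ 0.019   0.1409 -0.003 ] turn [0.     0.     0.0722]
```

{"name": "carry_out", "arguments": {
  "moves": [
    {"tx": 0, "ty": 0, "tz": -0.03, "ax": 0, "ay": 0, "az": 0, "claw": -1},
    {"tx": 0, "ty": 0, "tz": -0.077, "ax": 0, "ay": 0, "az": 0, "claw": -1},
    {"tx": 0.019, "ty": 0.141, "tz": -0.077, "ax": 0, "ay": 0, "az": 0, "claw": -1},
    {"tx": 0.019, "ty": 0.141, "tz": -0.077, "ax": 0, "ay": 0, "az": 0, "claw": -1},
    {"tx": 0.019, "ty": 0.141, "tz": -0.077, "ax": 0, "ay": 0, "az": 0, "claw": -1},
    {"tx": 0.019, "ty": 0.141, "tz": -0.077, "ax": 0, "ay": 0, "az": 0, "claw": -1},
    {"tx": 0.019, "ty": 0.141, "tz": -0.077, "ax": 0, "ay": 0, "az": 0, "claw": -1}
  ]
}}

```text
time: 28.75
tcp_pos: [0.5659, 0.2433, 0.0885]
tool_rot: [-2.139, -2.299, 0.002]
contact_force: [-0.8, 0.3, 0.3]
grip_width: 0.289
```

```bash
python3 - <<'E'
from h import *
mv(.019,.141,-.077); p,r=cload(); snap("wrist","w22"); plan(p)
c=robot.calibration("wrist")
for d in robot.spot_point("tub","wrist")[:2]: print(d["p"],d["uv"],ray(c,d["uv"],0))
a=np.linspace(0,2*np.pi,8,endpoint=False)
print([np.round(proj(c,[.566+.055*np.cos(t),.2515+.055*np.sin(t),.061])).tolist() for t in a])
E
```

```text
t 28.80 cmd [0.5661 0.243  0.09  ] meas-cmd mm [-0.6  0.3 -0.6] F [-0.7  0.3 -0.9] g 0.293
   shift [0. 0. 0.] turn [0.     0.     0.0722]
0.82 [324.7, 245.5] [0.57184244 0.25060736 0.        ]
0.33 [316.6, 326.5] [0.6488327  0.24961337 0.        ]
[[322.0, 342.0], [382.0, 326.0], [415.0, 275.0], [399.0, 214.0], [337.0, 183.0], [270.0, 205.0], [243.0, 263.0], [267.0, 318.0]]
```

View pics/w22.png

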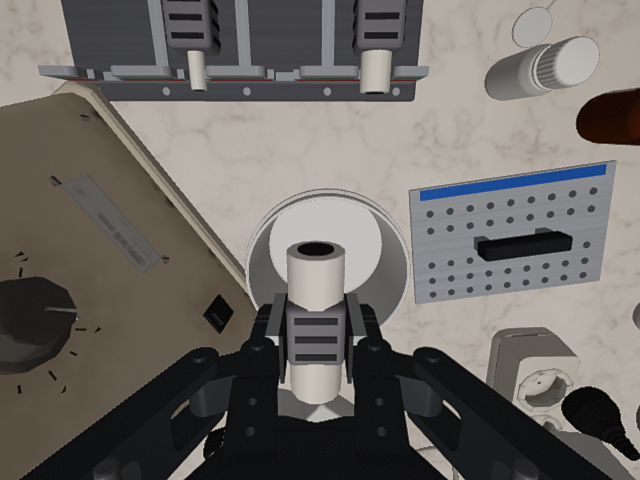

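The tub rim shows at about (247-410, 192+). The connector is over it with a small offset. I'll lower and release.

{"name": "carry_out", "arguments": {
  "moves": [
    {"tx": 0, "ty": 0.004, "tz": 0.04, "ax": 0, "ay": 0, "az": 0, "claw": -1},
    {"tx": 0, "ty": 0.004, "tz": 0.065, "ax": 0, "ay": 0, "az": 0, "claw": -1},
    {"tx": 0, "ty": 0.004, "tz": 0.078, "ax": 0, "ay": 0, "az": 0, "claw": -1},
    {"tx": 0, "ty": 0.004, "tz": 0.078, "ax": 0, "ay": 0, "az": 0, "claw": -1},
    {"tx": 0, "ty": 0.004, "tz": 0.078, "ax": 0, "ay": 0, "az": 0, "claw": -0.1},
    {"tx": 0, "ty": 0.004, "tz": 0.078, "ax": 0, "ay": 0, "az": 0, "claw": -0.1},
    {"tx": 0, "ty": 0.004, "tz": 0.078, "ax": 0, "ay": 0, "az": 0, "claw": -0.1},
    {"tx": 0, "ty": 0.004, "tz": 0.04, "ax": 0, "ay": 0, "az": 0, "claw": -0.1},
    {"tx": 0, "ty": 0.004, "tz": 0, "ax": 0, "ay": 0, "az": 0, "claw": -0.1},
    {"tx": 0, "ty": 0.004, "tz": -0.01, "ax": 0, "ay": 0, "az": 0, "claw": -0.1}
  ]
}}

```text
time: 29.85
tcp_pos: [0.5729, 0.2441, 0.1057]
tool_rot: [2.137, 2.297, 0.01]
contact_force: [0.5, 0.9, 1.8]
grip_width: 0.45
```

```bash
python3 - <<'E'
from h import *
mv(0,.004,-.01); p,r=cload(); snap("wrist","w23"); 
plan([gs(-.0275,-.003,.1),gs(-.0275,-.003,-.0105)],np.pi/2+GT)
E
```

```text
t 29.90 cmd [0.5701 0.2433 0.1   ] meas-cmd mm [2.8 0.8 5.4] F [ 0.  -0.2  0.8] g 0.452
   shift [-0.0754 -0.1483  0.    ] turn [ 0.      0.     -0.0003]
   shift [-0.0754 -0.1483  0.1105] turn [ 0.      0.     -0.0003]
```

View pics/w23.png

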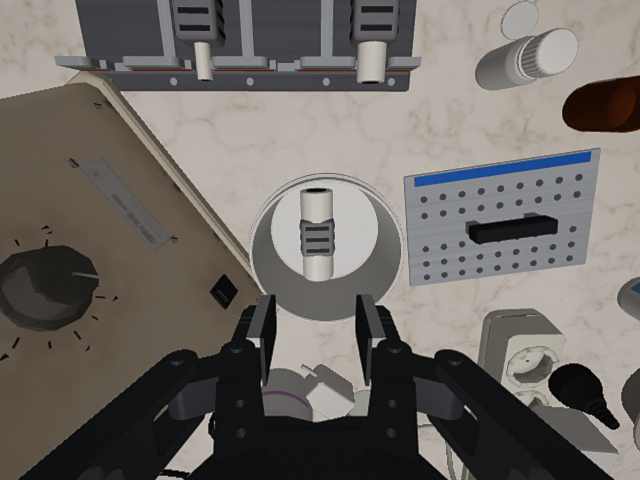

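The thick connector lies in the tub at (317,237). Now the thin one.

{"name": "carry_out", "arguments": {
  "moves": [
    {"tx": -0.0754, "ty": -0.148, "tz": 0, "ax": 0, "ay": 0, "az": 0, "claw": -0.1},
    {"tx": -0.0754, "ty": -0.148, "tz": 0, "ax": 0, "ay": 0, "az": 0, "claw": -0.1},
    {"tx": -0.0754, "ty": -0.148, "tz": 0, "ax": 0, "ay": 0, "az": 0, "claw": -0.1},
    {"tx": -0.0754, "ty": -0.148, "tz": 0, "ax": 0, "ay": 0, "az": 0, "claw": -0.1},
    {"tx": -0.0754, "ty": -0.148, "tz": 0, "ax": 0, "ay": 0, "az": 0, "claw": -0.1},
    {"tx": -0.0754, "ty": -0.148, "tz": 0.04, "ax": 0, "ay": 0, "az": 0, "claw": -0.1},
    {"tx": -0.0754, "ty": -0.148, "tz": 0.08, "ax": 0, "ay": 0, "az": 0, "claw": -0.1},
    {"tx": -0.0754, "ty": -0.148, "tz": 0.1, "ax": 0, "ay": 0, "az": 0, "claw": -0.1},
    {"tx": -0.0754, "ty": -0.148, "tz": 0.11, "ax": 0, "ay": 0, "az": 0, "claw": -0.1},
    {"tx": -0.0754, "ty": -0.148, "tz": 0.11, "ax": 0, "ay": 0, "az": 0, "claw": -0.1},
    {"tx": -0.0754, "ty": -0.148, "tz": 0.11, "ax": 0, "ay": 0, "az": 0, "claw": -1},
    {"tx": -0.0754, "ty": -0.148, "tz": 0.11, "ax": 0, "ay": 0, "az": 0, "claw": -1},
    {"tx": -0.0754, "ty": -0.148, "tz": 0.11, "ax": 0, "ay": 0, "az": 0, "claw": -1},
    {"tx": -0.0754, "ty": -0.148, "tz": 0.11, "ax": 0, "ay": 0, "az": 0, "claw": -1}
  ]
}}

```text
time: 31.3
tcp_pos: [0.4289, 0.1577, -0.0094]
tool_rot: [2.139, 2.299, 0.003]
contact_force: [0.7, 0.5, 3.4]
grip_width: 0.291
```

```bash
python3 - <<'E'
from h import *
mv(-.0754,-.148,.11); 
plan([[.4285,.158,.1],[.57,.258,.11],[.57,.258,.03]],np.pi/2+GT); snap("wrist","w24")
E
```

```text
t 31.30 cmd [ 0.4279  0.1574 -0.01  ] meas-cmd mm [0.9 0.3 0.6] F [0.7 0.5 3.4] g 0.291
   shift [ 0.0005  0.0006 -0.11  ] turn [ 0.      0.     -0.0003]
   shift [ 0.0901  0.149  -0.12  ] turn [ 0.      0.     -0.0003]
   shift [ 0.0901  0.149  -0.04  ] turn [ 0.      0.     -0.0003]
```

View pics/w24.png

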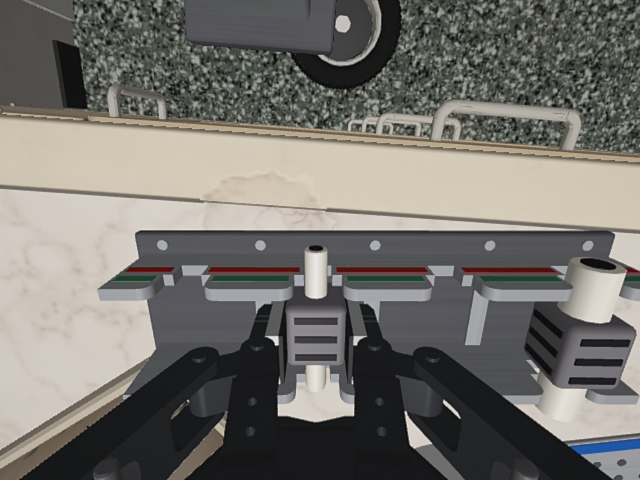

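{"name": "carry_out", "arguments": {
  "moves": [
    {"tx": 0, "ty": 0, "tz": -0.04, "ax": 0, "ay": 0, "az": 0, "claw": -1},
    {"tx": 0, "ty": 0, "tz": -0.09, "ax": 0, "ay": 0, "az": 0, "claw": -1},
    {"tx": 0.05, "ty": 0.05, "tz": -0.12, "ax": 0, "ay": 0, "az": 0, "claw": -1},
    {"tx": 0.05, "ty": 0.05, "tz": -0.12, "ax": 0, "ay": 0, "az": 0, "claw": -1},
    {"tx": 0.092, "ty": 0.149, "tz": -0.12, "ax": 0, "ay": 0, "az": 0, "claw": -1},
    {"tx": 0.092, "ty": 0.149, "tz": -0.12, "ax": 0, "ay": 0, "az": 0, "claw": -1},
    {"tx": 0.092, "ty": 0.149, "tz": -0.12, "ax": 0, "ay": 0, "az": 0, "claw": -1},
    {"tx": 0.092, "ty": 0.149, "tz": -0.12, "ax": 0, "ay": 0, "az": 0, "claw": -1},
    {"tx": 0.092, "ty": 0.149, "tz": -0.08, "ax": 0, "ay": 0, "az": 0, "claw": -1},
    {"tx": 0.092, "ty": 0.149, "tz": -0.05, "ax": 0, "ay": 0, "az": 0, "claw": -1},
    {"tx": 0.092, "ty": 0.149, "tz": -0.032, "ax": 0, "ay": 0, "az": 0, "claw": -1},
    {"tx": 0.092, "ty": 0.149, "tz": -0.032, "ax": 0, "ay": 0, "az": 0, "claw": -1}
  ]
}}

```text
time: 32.55
tcp_pos: [0.5667, 0.2591, 0.0196]
tool_rot: [-2.138, -2.298, 0.005]
contact_force: [-0.5, -0.7, -0.4]
grip_width: 0.29
```

```bash
python3 - <<'E'
from h import *
mv(.092,.149,-.032); p,r=cload(); plan(p); snap("wrist","w25")
E
```

```text
t 32.55 cmd [0.5699 0.2599 0.022 ] meas-cmd mm [-3.2 -0.8 -2.4] F [-0.5 -0.7 -0.4] g 0.290
   shift [0. 0. 0.] turn [0.     0.     0.0722]
```

View pics/w25.png

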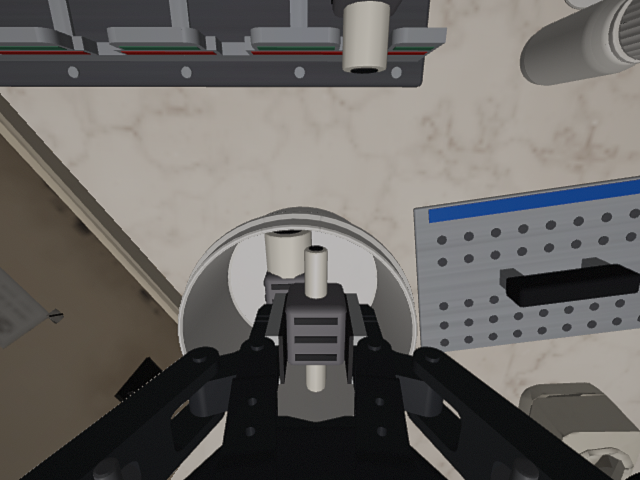

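{"name": "carry_out", "arguments": {
  "moves": [
    {"tx": 0.004, "ty": 0, "tz": 0, "ax": 0, "ay": 0, "az": 0, "claw": -1},
    {"tx": 0.004, "ty": 0, "tz": 0, "ax": 0, "ay": 0, "az": 0, "claw": -0.2},
    {"tx": 0.004, "ty": 0, "tz": 0, "ax": 0, "ay": 0, "az": 0, "claw": -0.2},
    {"tx": 0.004, "ty": 0, "tz": 0, "ax": 0, "ay": 0, "az": 0, "claw": -0.2},
    {"tx": 0.004, "ty": 0, "tz": -0.03, "ax": 0, "ay": 0, "az": 0, "claw": -0.2},
    {"tx": 0.004, "ty": 0, "tz": -0.075, "ax": 0, "ay": 0, "az": 0, "claw": -0.2},
    {"tx": 0.004, "ty": 0, "tz": -0.085, "ax": 0, "ay": 0, "az": 0, "claw": -0.2},
    {"tx": 0.004, "ty": 0, "tz": -0.085, "ax": 0, "ay": 0, "az": 0, "claw": -0.2}
  ]
}}

```text
time: 33.4
tcp_pos: [0.5713, 0.2644, 0.1095]
tool_rot: [2.138, 2.298, 0.006]
contact_force: [0.2, 0.0, -0.7]
grip_width: 0.398
```

```bash
python3 - <<'E'
from h import *
mv(.004,0,-.085); p,r=cload(); snap("wrist","w26")
plan([gs(.0825,-.001,.107),gs(.0825,-.001,.0015)],np.pi/2+GT)
E
```

```text
t 33.45 cmd [0.5696 0.2639 0.107 ] meas-cmd mm [0.5 0.2 0.2] F [-0.9 -0.1 -0.1] g 0.400
   shift [ 0.014  -0.1473  0.    ] turn [ 0.      0.     -0.0003]
   shift [ 0.014  -0.1473  0.1055] turn [ 0.      0.     -0.0003]
```

View pics/w26.png

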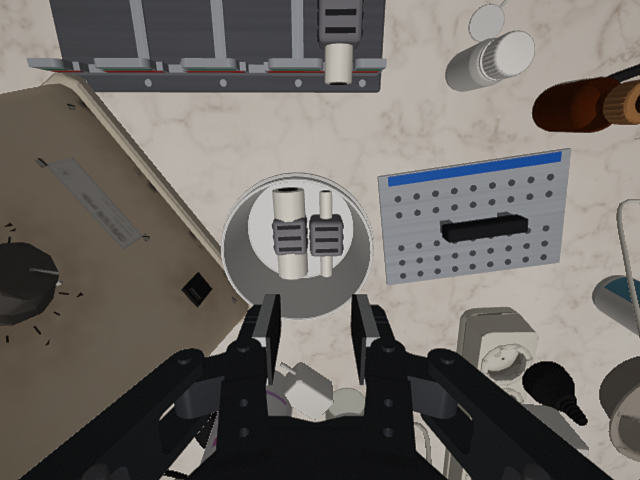

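Thick and thin lie side by side in the tub, at (290,233) and (326,235). Now the sound one goes to the tray.

{"name": "carry_out", "arguments": {
  "moves": [
    {"tx": 0.0145, "ty": -0.147, "tz": 0, "ax": 0, "ay": 0, "az": 0, "claw": -0.1},
    {"tx": 0.0145, "ty": -0.147, "tz": 0, "ax": 0, "ay": 0, "az": 0, "claw": -0.1},
    {"tx": 0.0145, "ty": -0.147, "tz": 0, "ax": 0, "ay": 0, "az": 0, "claw": -0.1},
    {"tx": 0.0145, "ty": -0.147, "tz": 0, "ax": 0, "ay": 0, "az": 0, "claw": -0.1},
    {"tx": 0.0145, "ty": -0.147, "tz": 0.03, "ax": 0, "ay": 0, "az": 0, "claw": -0.1},
    {"tx": 0.0145, "ty": -0.147, "tz": 0.07, "ax": 0, "ay": 0, "az": 0, "claw": -0.1},
    {"tx": 0.0145, "ty": -0.147, "tz": 0.095, "ax": 0, "ay": 0, "az": 0, "claw": -0.1},
    {"tx": 0.0145, "ty": -0.147, "tz": 0.105, "ax": 0, "ay": 0, "az": 0, "claw": -0.1},
    {"tx": 0.0145, "ty": -0.147, "tz": 0.105, "ax": 0, "ay": 0, "az": 0, "claw": -0.1},
    {"tx": 0.0145, "ty": -0.147, "tz": 0.105, "ax": 0, "ay": 0, "az": 0, "claw": -1},
    {"tx": 0.0145, "ty": -0.147, "tz": 0.105, "ax": 0, "ay": 0, "az": 0, "claw": -1},
    {"tx": 0.0145, "ty": -0.147, "tz": 0.105, "ax": 0, "ay": 0, "az": 0, "claw": -1},
    {"tx": 0.0145, "ty": -0.147, "tz": 0.105, "ax": 0, "ay": 0, "az": 0, "claw": -1}
  ]
}}

```text
time: 34.75
tcp_pos: [0.4225, 0.2682, 0.0024]
tool_rot: [2.139, 2.3, 0.002]
contact_force: [0.4, -0.2, -0.7]
grip_width: 0.29
```

```bash
python3 - <<'E'
from h import *
mv(.0145,-.147,.105); snap("wrist","w27")
plan([[.4226,.268,.12],[.392,.09,.12],[.395,-.05,.12],[.41,-.207,.1]],np.pi/2+.086)
E
```

```text
t 34.80 cmd [0.4219 0.2678 0.002 ] meas-cmd mm [0.5 0.4 0.3] F [0.2 0.7 0.6] g 0.293
   shift [ 0.0002  0.0007 -0.118 ] turn [ 0.      0.     -0.0138]
   shift [-0.1752 -0.0427 -0.118 ] turn [ 0.      0.     -0.0138]
   shift [-0.315  -0.0498 -0.118 ] turn [ 0.      0.     -0.0138]
   shift [-0.4727 -0.0461 -0.098 ] turn [ 0.      0.     -0.0138]
```

View pics/w27.png

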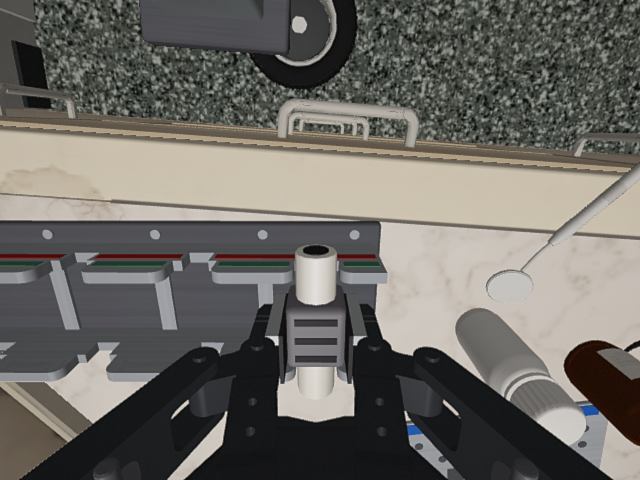

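{"name": "carry_out", "arguments": {
  "moves": [
    {"tx": 0, "ty": 0, "tz": -0.04, "ax": 0, "ay": 0, "az": 0, "claw": -1},
    {"tx": 0, "ty": 0, "tz": -0.08, "ax": 0, "ay": 0, "az": 0, "claw": -1},
    {"tx": 0, "ty": 0, "tz": -0.118, "ax": 0, "ay": 0, "az": 0, "claw": -1},
    {"tx": -0.175, "ty": -0.043, "tz": -0.118, "ax": 0, "ay": 0, "az": 0, "claw": -1},
    {"tx": -0.175, "ty": -0.043, "tz": -0.118, "ax": 0, "ay": 0, "az": 0, "claw": -1},
    {"tx": -0.175, "ty": -0.043, "tz": -0.118, "ax": 0, "ay": 0, "az": 0, "claw": -1},
    {"tx": -0.175, "ty": -0.043, "tz": -0.118, "ax": 0, "ay": 0, "az": 0, "claw": -1},
    {"tx": -0.315, "ty": -0.05, "tz": -0.118, "ax": 0, "ay": 0, "az": -0.014, "claw": -1},
    {"tx": -0.315, "ty": -0.05, "tz": -0.118, "ax": 0, "ay": 0, "az": -0.014, "claw": -1},
    {"tx": -0.315, "ty": -0.05, "tz": -0.118, "ax": 0, "ay": 0, "az": -0.014, "claw": -1},
    {"tx": -0.473, "ty": -0.04, "tz": -0.118, "ax": 0, "ay": 0, "az": -0.014, "claw": -1},
    {"tx": -0.473, "ty": -0.04, "tz": -0.118, "ax": 0, "ay": 0, "az": -0.014, "claw": -1},
    {"tx": -0.473, "ty": -0.04, "tz": -0.118, "ax": 0, "ay": 0, "az": -0.014, "claw": -1},
    {"tx": -0.473, "ty": -0.04, "tz": -0.098, "ax": 0, "ay": 0, "az": -0.014, "claw": -1},
    {"tx": -0.473, "ty": -0.04, "tz": -0.098, "ax": 0, "ay": 0, "az": -0.014, "claw": -1}
  ]
}}

```text
time: 36.3
tcp_pos: [0.4148, -0.2074, 0.0975]
tool_rot: [-2.125, -2.31, -0.0]
contact_force: [-0.7, 0.9, -0.8]
grip_width: 0.293
```

```bash
cat >> h.py <<'E'
T=np.array([.42,-.2068]); TT=.086
def ts(x=0,y=0,z=.1):
    c,s=np.cos(TT),np.sin(TT); return np.array([T[0]+c*x-s*y,T[1]+s*x+c*y,z])
E
python3 - <<'E'
from h import *
mv(-.473,-.04,-.098,az=-.014); im=snap("wrist"); c=robot.calibration("wrist")
v=im[:,:,::-1].copy()
for x,y,z in ((-.0555,-.0825,.042),(-.0555,.0825,.042),(.0555,.0825,.049),(.0555,-.0825,.049),(.041,.062,.049),(.041,-.062,.049)):
    u=proj(c,ts(x,y,z)); cv2.circle(v,tuple(int(round(t)) for t in u),3,(0,0,255),-1)
cv2.imwrite("pics/w28.png",v)
plan([ts(-.004,0,.05),ts(-.004,0,-.017)],np.pi/2+TT)
E
```

```text
t 36.35 cmd [ 0.4162 -0.2069  0.1   ] meas-cmd mm [-1.   0.5 -1.3] F [ 0.4  1.  -0.5] g 0.290
   shift [-0.0003 -0.0002  0.05  ] turn [0.     0.     0.0002]
   shift [-0.0003 -0.0002  0.117 ] turn [0.     0.     0.0002]
```

View pics/w28.png

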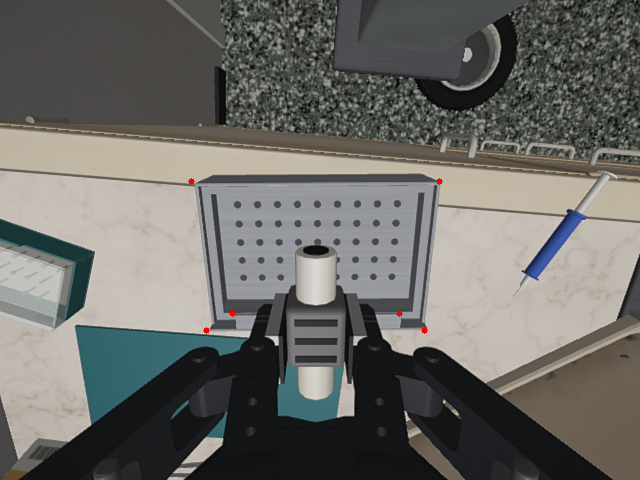

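The overlay matches the tray and its lip within about 2 px. I'll lower and release.

{"name": "carry_out", "arguments": {
  "moves": [
    {"tx": 0, "ty": 0, "tz": 0.04, "ax": 0, "ay": 0, "az": 0, "claw": -1},
    {"tx": 0, "ty": 0, "tz": 0.08, "ax": 0, "ay": 0, "az": 0, "claw": -1},
    {"tx": 0, "ty": 0, "tz": 0.105, "ax": 0, "ay": 0, "az": 0, "claw": -1},
    {"tx": 0, "ty": 0, "tz": 0.117, "ax": 0, "ay": 0, "az": 0, "claw": -1},
    {"tx": 0, "ty": 0, "tz": 0.117, "ax": 0, "ay": 0, "az": 0, "claw": -1},
    {"tx": 0, "ty": 0, "tz": 0.117, "ax": 0, "ay": 0, "az": 0, "claw": -0.1},
    {"tx": 0, "ty": 0, "tz": 0.117, "ax": 0, "ay": 0, "az": 0, "claw": -0.1},
    {"tx": 0, "ty": 0, "tz": 0.117, "ax": 0, "ay": 0, "az": 0, "claw": -0.1},
    {"tx": 0, "ty": 0, "tz": 0.08, "ax": 0, "ay": 0, "az": 0, "claw": -0.1},
    {"tx": 0, "ty": 0.02, "tz": 0.03, "ax": 0, "ay": 0, "az": 0, "claw": -0.1},
    {"tx": 0, "ty": 0.04, "tz": -0.03, "ax": 0, "ay": 0, "az": 0, "claw": -0.1},
    {"tx": 0, "ty": 0.04, "tz": -0.03, "ax": 0, "ay": 0, "az": 0, "claw": -0.1},
    {"tx": 0, "ty": 0.04, "tz": -0.03, "ax": 0, "ay": 0, "az": 0, "claw": -0.1}
  ]
}}

```text
time: 37.65
tcp_pos: [0.4582, -0.2045, 0.1334]
tool_rot: [2.119, 2.311, 0.001]
contact_force: [-0.4, -0.1, 0.2]
grip_width: 0.446
```

```bash
python3 - <<'E'
from h import *
mv(0,.04,-.03); im=snap("wrist"); c=robot.calibration("wrist")
v=im[:,:,::-1].copy()
for x,y,z in ((-.0555,-.0825,.042),(-.0555,.0825,.042),(.0555,.0825,.049),(.0555,-.0825,.049),(.041,.062,.049),(.041,-.062,.049)):
    u=proj(c,ts(x,y,z)); cv2.circle(v,tuple(int(round(t)) for t in u),1,(0,0,255),-1)
cv2.imwrite("pics/w29.png",v)
p,r=cload(); plan(p)
E
```

```text
t 37.70 cmd [ 0.456  -0.2034  0.13  ] meas-cmd mm [ 0.9 -0.3  1. ] F [ 0.3  1.1 -0.8] g 0.452
   shift [0. 0. 0.] turn [0.     0.     0.0862]
```

View pics/w29.png

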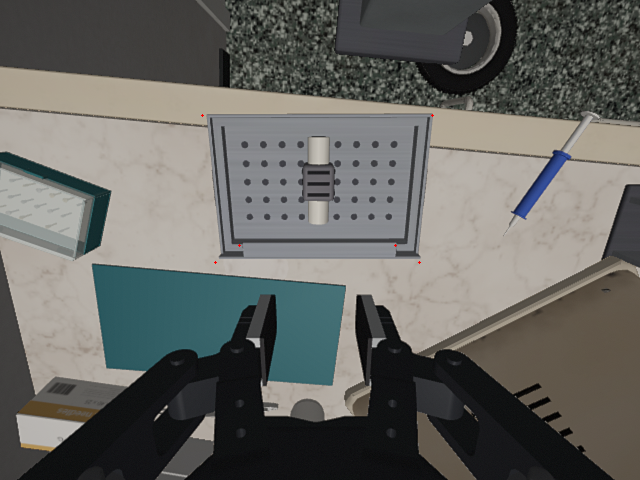

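The sound connector lies flat at the tray's centre, at (318,180). I'll refine the tray pose from this view.

```bash
python3 - <<'E'
from h import *
im=cv2.imread("pics/w29.png")[105:270,195:445]
cv2.imwrite("pics/w29g.png",cv2.resize(im,None,fx=3.2,fy=3.2,interpolation=cv2.INTER_CUBIC))
E
```

```text
(no output)
```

View pics/w29g.png

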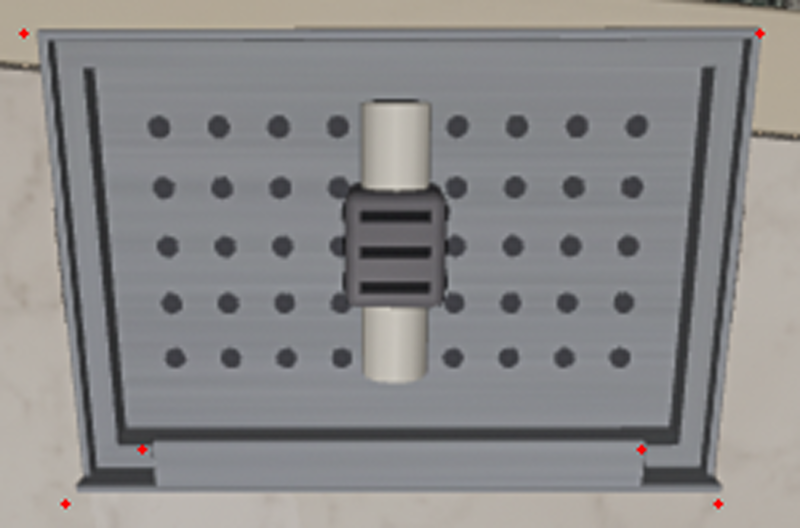

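```bash
python3 - <<'E'
from gfit import *
c=robot.calibration("wrist")
P=[]
for j,(v,a,b) in zip((-32,-16,0,16,32),((127,159,637),(188,164,632),(246,168,628),(302,172,624),(357,176,620))):
    P+= [((j,-64,3),(a,v)),((j,64,3),(b,v))]
P+=[((41,-62,49),(155,441)),((41,62,49),(644,441)),((-55.5,-82.5,42),(38,30)),((-55.5,82.5,42),(762,29))]
obj=np.array([np.array(a)/1000 for a,_ in P]); uv=np.array([(195+u/3.2,105+v/3.2) for _,(u,v) in P])
for dz in (-.006,-.004,-.002,0,.002):
    o=obj+[0,0,dz]; x,e=fit(c,o,uv,[.42,-.2,.08]); print(dz,np.round(x,4),"rms %.2f"%np.sqrt((e**2).mean()), np.round(e[-4:],1).tolist())
# conn centre: body label centre z=.029
print(ray(c,(195+396/3.2,105+252/3.2),.029))
E
```

```text
-0.006 [ 0.4192 -0.2045  0.0874] rms 0.58 [[-0.3, -1.0], [0.1, -1.1], [0.8, 0.2], [-0.6, 0.2]]
-0.004 [ 0.419  -0.2046  0.0874] rms 0.34 [[-0.9, -0.5], [0.6, -0.5], [-0.1, -0.2], [0.3, -0.2]]
-0.002 [ 0.4188 -0.2046  0.0873] rms 0.56 [[-1.5, 0.0], [1.2, 0.0], [-1.1, -0.7], [1.2, -0.7]]
0 [ 0.4185 -0.2047  0.0871] rms 0.98 [[-2.1, 0.5], [1.8, 0.6], [-2.0, -1.3], [2.2, -1.2]]
0.002 [ 0.4182 -0.2047  0.0869] rms 1.44 [[-2.7, 1.0], [2.4, 1.1], [-2.9, -1.8], [3.2, -1.7]]
[ 0.41572592 -0.20561769  0.029     ]
```

```bash
cat >> h.py <<'E'
T=np.array([.4193,-.206]); TT=.087
E
python3 - <<'E'
from h import *
plan([[.42,-.15,.2],[.395,-.05,.2],[.392,.09,.2],[.56,.39,.2]],np.pi/2)
E
```

```text
t 37.70 cmd [ 0.456  -0.2034  0.13  ] meas-cmd mm [ 0.9 -0.3  1. ] F [ 0.3  1.1 -0.8] g 0.452
   shift [ 0.0563 -0.0313 -0.07  ] turn [0.     0.     0.0862]
   shift [ 0.1581 -0.0476 -0.07  ] turn [0.     0.     0.0862]
   shift [ 0.2979 -0.0385 -0.07  ] turn [0.     0.     0.0862]
   shift [ 0.5823  0.1547 -0.07  ] turn [0.     0.     0.0862]
```

{"name": "carry_out", "arguments": {
  "moves": [
    {"tx": 0.056, "ty": -0.031, "tz": -0.07, "ax": 0, "ay": 0, "az": 0.086, "claw": -0.1},
    {"tx": 0.056, "ty": -0.031, "tz": -0.07, "ax": 0, "ay": 0, "az": 0.086, "claw": -0.1},
    {"tx": 0.158, "ty": -0.048, "tz": -0.07, "ax": 0, "ay": 0, "az": 0.086, "claw": -0.1},
    {"tx": 0.158, "ty": -0.048, "tz": -0.07, "ax": 0, "ay": 0, "az": 0.086, "claw": -0.1},
    {"tx": 0.158, "ty": -0.048, "tz": -0.07, "ax": 0, "ay": 0, "az": 0.086, "claw": -0.1},
    {"tx": 0.298, "ty": -0.0385, "tz": -0.07, "ax": 0, "ay": 0, "az": 0.086, "claw": -0.1},
    {"tx": 0.298, "ty": -0.0385, "tz": -0.07, "ax": 0, "ay": 0, "az": 0.086, "claw": -0.1},
    {"tx": 0.298, "ty": -0.0385, "tz": -0.07, "ax": 0, "ay": 0, "az": 0.086, "claw": -0.1},
    {"tx": 0.582, "ty": 0.155, "tz": -0.07, "ax": 0, "ay": 0, "az": 0.086, "claw": -0.1},
    {"tx": 0.582, "ty": 0.155, "tz": -0.07, "ax": 0, "ay": 0, "az": 0.086, "claw": -0.1},
    {"tx": 0.582, "ty": 0.155, "tz": -0.07, "ax": 0, "ay": 0, "az": 0.086, "claw": -0.1},
    {"tx": 0.582, "ty": 0.155, "tz": -0.07, "ax": 0, "ay": 0, "az": 0.086, "claw": -0.1},
    {"tx": 0.582, "ty": 0.155, "tz": -0.07, "ax": 0, "ay": 0, "az": 0.086, "claw": -0.1},
    {"tx": 0.582, "ty": 0.155, "tz": -0.07, "ax": 0, "ay": 0, "az": 0.086, "claw": -0.1},
    {"tx": 0.582, "ty": 0.155, "tz": -0.07, "ax": 0, "ay": 0, "az": 0.086, "claw": -0.1},
    {"tx": 0.582, "ty": 0.155, "tz": -0.07, "ax": 0, "ay": 0, "az": 0.086, "claw": -0.1}
  ]
}}

```text
time: 39.3
tcp_pos: [0.5606, 0.3925, 0.1926]
tool_rot: [-2.216, -2.222, 0.011]
contact_force: [0.5, -0.1, -0.2]
grip_width: 0.448
```

```bash
python3 - <<'E'
from h import *
mv(.582,.155,-.07,az=.086); p,r=cload(); plan(p)
im=snap("wrist","w30"); c=robot.calibration("wrist")
for q,z in (("lid",0),("lid_handle",.022),("lid_back",.0015)):
    for d in robot.spot_point(q,"wrist")[:1]: print(q,d["p"],d["uv"],ray(c,d["uv"],z))
v=im[110:300,210:440,::-1]; cv2.imwrite("pics/w30g.png",cv2.resize(v,None,fx=3.1,fy=3.1,interpolation=cv2.INTER_CUBIC))
E
```

```text
t 39.30 cmd [0.5603 0.3898 0.2   ] meas-cmd mm [ 0.3  2.8 -7.4] F [ 0.5 -0.1 -0.2] g 0.448
   shift [0. 0. 0.] turn [0.     0.     0.0002]
lid 0.78 [318.9, 204.2] [0.55483798 0.39302602 0.        ]
lid_handle 0.76 [320.7, 207.5] [0.55354986 0.39476317 0.022     ]
lid_back 0.72 [329.5, 245.0] [0.60206527 0.40539653 0.0015    ]
```

View pics/w30.png

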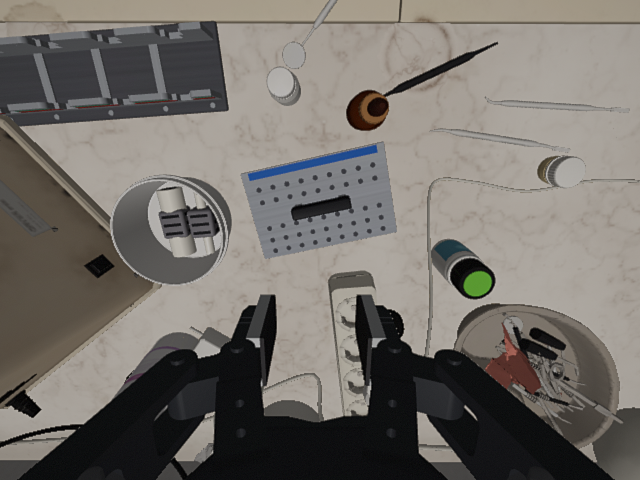

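View pics/w30g.png

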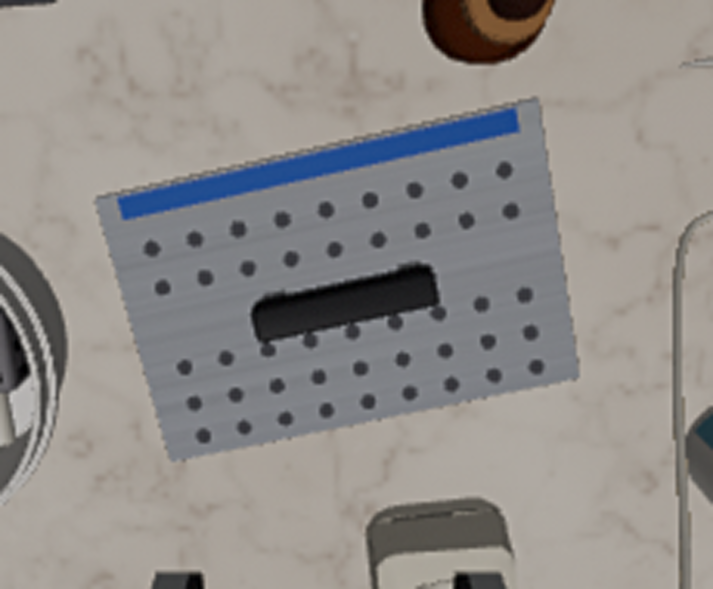

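The arm was still settling (z -7 mm), so I'll take a fresh picture before measuring.

```bash
python3 - <<'E'
from h import *
im=snap("wrist","w31"); im=snap("wrist","w31"); p,r=cload(); plan(p); c=robot.calibration("wrist")
import pickle; pickle.dump(c,open("c31.pkl","wb"))
v=im[110:300,210:440,::-1]; cv2.imwrite("pics/w31g.png",cv2.resize(v,None,fx=3.1,fy=3.1,interpolation=cv2.INTER_CUBIC))
E
```

```text
t 39.60 cmd [0.5603 0.3898 0.2   ] meas-cmd mm [-0.2 -0.9  0.7] F [-0.4  0.   0. ] g 0.451
   shift [0. 0. 0.] turn [0.     0.     0.0002]
```

View pics/w31g.png

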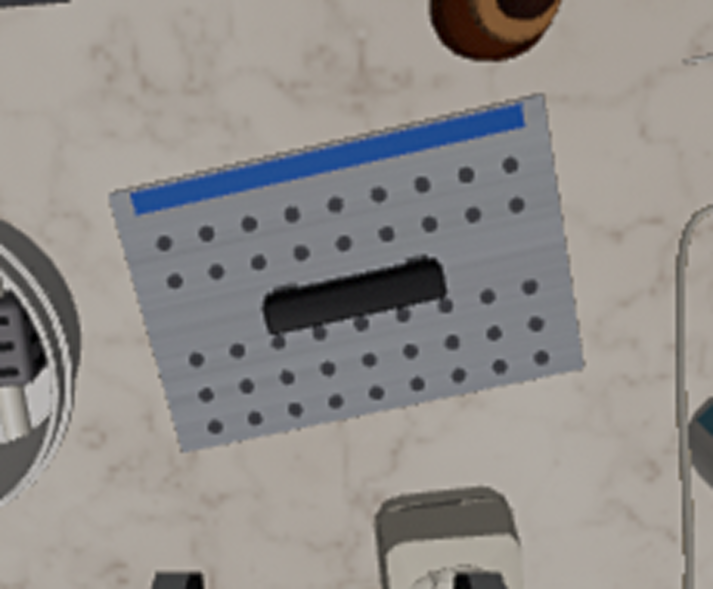

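```bash
python3 - <<'E'
from gfit import *
import pickle; c=pickle.load(open("c31.pkl","rb"))
P=[((-50,-77,3),(111,193)),((-50,77,3),(545,95)),((50,77,3),(583,366)),((50,-77,3),(183,451))]
obj=np.array([np.array(a)/1000 for a,_ in P]); uv=np.array([(210+u/3.1,110+v/3.1) for _,(u,v) in P])
for dz in (-.004,0,.004):
    x,e=fit(c,obj+[0,0,dz],uv,[.555,.395,.15]); print(dz,np.round(x,4),np.round(e,1).tolist())
print("handle",ray(c,(210+354/3.1,110+291/3.1),.030))
plan([[x[0],x[1],.1],[x[0],x[1],-.018]],x[2])
E
```

```text
-0.004 [0.5547 0.3977 0.2153] [[-0.1, -0.2], [-0.4, -0.2], [0.1, 0.6], [0.4, -0.1]]
0 [0.554  0.3976 0.2156] [[-1.0, -0.3], [0.3, -0.7], [0.9, 1.1], [-0.2, 0.6]]
0.004 [0.5533 0.3974 0.2187] [[-2.1, -0.3], [0.7, -1.6], [1.7, 1.2], [-0.7, 1.4]]
handle [0.55082784 0.39704146 0.03      ]
t 39.60 cmd [0.5603 0.3898 0.2   ] meas-cmd mm [-0.2 -0.9  0.7] F [-0.4  0.   0. ] g 0.451
   shift [ 0.0076 -0.0071  0.1   ] turn [0.     0.     1.3523]
   shift [ 0.0076 -0.0071  0.218 ] turn [0.     0.     1.3523]
```

{"name": "carry_out", "arguments": {
  "moves": [
    {"tx": 0.0076, "ty": -0.006, "tz": 0.02, "ax": 0, "ay": 0, "az": 0.15, "claw": -0.25},
    {"tx": 0.0076, "ty": -0.006, "tz": 0.04, "ax": 0, "ay": 0, "az": 0.3, "claw": -0.25},
    {"tx": 0.0076, "ty": -0.006, "tz": 0.06, "ax": 0, "ay": 0, "az": 0.45, "claw": -0.25},
    {"tx": 0.0076, "ty": -0.006, "tz": 0.08, "ax": 0, "ay": 0, "az": 0.6, "claw": -0.25},
    {"tx": 0.0076, "ty": -0.006, "tz": 0.1, "ax": 0, "ay": 0, "az": 0.75, "claw": -0.25},
    {"tx": 0.0076, "ty": -0.006, "tz": 0.11, "ax": 0, "ay": 0, "az": 0.9, "claw": -0.25},
    {"tx": 0.0076, "ty": -0.006, "tz": 0.12, "ax": 0, "ay": 0, "az": 1.05, "claw": -0.25},
    {"tx": 0.0076, "ty": -0.006, "tz": 0.12, "ax": 0, "ay": 0, "az": 1.2, "claw": -0.25},
    {"tx": 0.0076, "ty": -0.006, "tz": 0.12, "ax": 0, "ay": 0, "az": 1.355, "claw": -0.25},
    {"tx": 0.0076, "ty": -0.006, "tz": 0.12, "ax": 0, "ay": 0, "az": 1.355, "claw": -0.25},
    {"tx": 0.0076, "ty": -0.006, "tz": 0.12, "ax": 0, "ay": 0, "az": 1.355, "claw": -0.25},
    {"tx": 0.0076, "ty": -0.006, "tz": 0.12, "ax": 0, "ay": 0, "az": 1.355, "claw": -0.25}
  ]
}}

```text
time: 40.8
tcp_pos: [0.5544, 0.3973, 0.0803]
tool_rot: [-3.122, -0.343, -0.002]
contact_force: [0.4, 0.0, -0.3]
grip_width: 0.377
```

```bash
python3 - <<'E'
from h import *
mv(.0076,-.006,.12,az=1.355); p,r=cload(); plan([.5545,.3977,-.018],.2155)
im=snap("wrist","w32"); c=robot.calibration("wrist")
print([np.round(proj(c,p+r.apply(q)),1).tolist() for q in ([-.006,0,p[2]-.03],[.006,0,p[2]-.03],[0,.031,p[2]-.03],[0,-.031,p[2]-.03])])
E
```

```text
t 40.80 cmd [0.5543 0.3974 0.08  ] meas-cmd mm [ 0.1 -0.1  0.3] F [ 0.4  0.  -0.3] g 0.377
   shift [ 0.0002 -0.0003  0.098 ] turn [0.     0.     0.0005]
[[307.3, 253.8], [324.5, 253.9], [315.8, 293.6], [316.0, 210.5]]
```

View pics/w32.png

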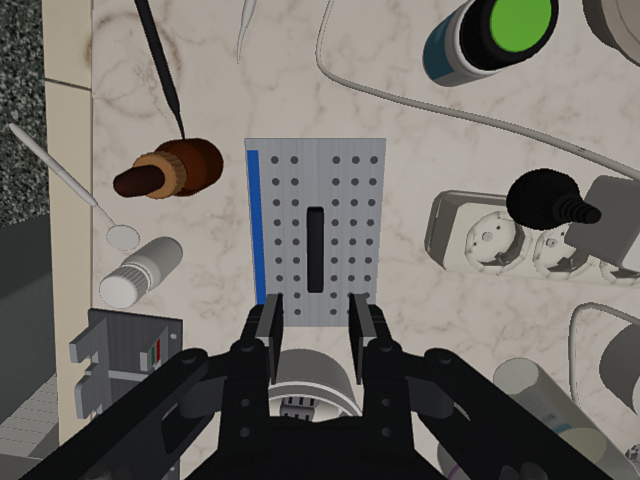

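The handle bar (316, rows 207-292) lies exactly where the jaws expect it. I'll descend and grip.

{"name": "carry_out", "arguments": {
  "moves": [
    {"tx": 0, "ty": 0, "tz": 0.04, "ax": 0, "ay": 0, "az": 0, "claw": -0.25},
    {"tx": 0, "ty": 0, "tz": 0.07, "ax": 0, "ay": 0, "az": 0, "claw": -0.25},
    {"tx": 0, "ty": 0, "tz": 0.085, "ax": 0, "ay": 0, "az": 0, "claw": -0.25},
    {"tx": 0, "ty": 0, "tz": 0.093, "ax": 0, "ay": 0, "az": 0, "claw": -0.25},
    {"tx": 0, "ty": 0, "tz": 0.096, "ax": 0, "ay": 0, "az": 0, "claw": -0.25},
    {"tx": 0, "ty": 0, "tz": 0.096, "ax": 0, "ay": 0, "az": 0, "claw": -0.25},
    {"tx": 0, "ty": 0, "tz": 0.096, "ax": 0, "ay": 0, "az": 0, "claw": -1},
    {"tx": 0, "ty": 0, "tz": 0.096, "ax": 0, "ay": 0, "az": 0, "claw": -1},
    {"tx": 0, "ty": 0, "tz": 0.096, "ax": 0, "ay": 0, "az": 0, "claw": -1},
    {"tx": 0, "ty": 0, "tz": 0.096, "ax": 0, "ay": 0, "az": 0, "claw": -1},
    {"tx": 0, "ty": 0, "tz": 0.096, "ax": 0, "ay": 0, "az": 0, "claw": -1}
  ],
  "squeeze": 100
}}

```text
time: 41.95
tcp_pos: [0.5554, 0.3981, -0.0145]
tool_rot: [-3.122, -0.339, -0.004]
contact_force: [-1.3, -0.6, 6.7]
grip_width: 0.116
```

```bash
python3 - <<'E'
from h import *
mv(0,0,.096); p,r=cload(); plan(p,.2155); snap("wrist","w33")
E
```

```text
t 41.95 cmd [ 0.5543  0.3974 -0.016 ] meas-cmd mm [1.  0.8 1.5] F [-1.3 -0.6  6.7] g 0.116
   shift [0. 0. 0.] turn [0.     0.     0.0005]
```

View pics/w33.png

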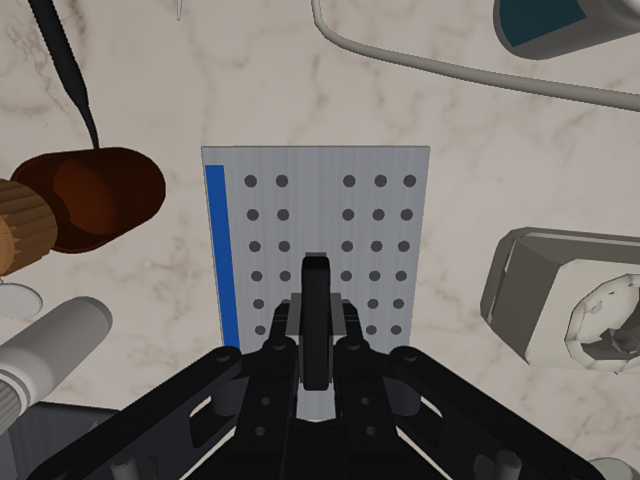

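The bar is gripped: 9.9 mm opening with the pads round it. Next I'll plan the lid's path and hooking poses.

```bash
cat >> h.py <<'E'
LOFF=.0155
def lidpose(bx,by,bz,al):
    Rl=Ro.from_euler("z",TT)*Ro.from_euler("y",al)
    B=ts(bx,by,bz); L=B-Rl.apply([.05,0,.0015]); P=L+Rl.apply([0,0,-LOFF])
    return P, Rl*Ro.from_matrix(np.diag([1,-1,-1.]))
E
python3 - <<'E'
from h import *
plan([[.554,.397,.2],[.45,.33,.2],[.388,.13,.2],[.388,-.02,.2],[.39,-.2,.2]],.087)
p,r=cload()
for b in ((.03,0,.08,.25),(.036,0,.041,.25),(.0485,0,.041,.25)):
    P,R=lidpose(*b); print(np.round(P,4), np.round(r.inv().apply(P-p),4),np.round((r.inv()*R).as_rotvec(),4))
E
```

```text
t 42.00 cmd [ 0.5543  0.3974 -0.016 ] meas-cmd mm [1.  0.7 1.5] F [-0.7 -0.   5.7] g 0.113
   shift [-0.0004  0.0003 -0.216 ] turn [0.    0.    0.129]
   shift [-0.1163  0.0434 -0.216 ] turn [0.    0.    0.129]
   shift [-0.2198  0.2255 -0.216 ] turn [0.    0.    0.129]
   shift [-0.2519  0.372  -0.216 ] turn [0.    0.    0.129]
   shift [-0.2885  0.5483 -0.216 ] turn [0.    0.    0.129]
[ 0.3967 -0.208   0.0759] [-0.2837  0.5575 -0.0919] [ 0.0161 -0.2497  0.1283]
[ 0.4027 -0.2074  0.0369] [-0.2777  0.5583 -0.0529] [ 0.0161 -0.2497  0.1283]
[ 0.4152 -0.2064  0.0369] [-0.2653  0.5599 -0.0529] [ 0.0161 -0.2497  0.1283]
```

{"name": "carry_out", "arguments": {
  "moves": [
    {"tx": 0, "ty": 0, "tz": -0.03, "ax": 0, "ay": 0, "az": 0, "claw": -1},
    {"tx": 0, "ty": 0, "tz": -0.07, "ax": 0, "ay": 0, "az": 0, "claw": -1},
    {"tx": 0, "ty": 0, "tz": -0.11, "ax": 0, "ay": 0, "az": 0, "claw": -1},
    {"tx": 0, "ty": 0, "tz": -0.15, "ax": 0, "ay": 0, "az": 0, "claw": -1},
    {"tx": 0, "ty": 0, "tz": -0.19, "ax": 0, "ay": 0, "az": 0, "claw": -1},
    {"tx": 0, "ty": 0, "tz": -0.216, "ax": 0, "ay": 0, "az": 0, "claw": -1},
    {"tx": -0.04, "ty": 0.015, "tz": -0.216, "ax": 0, "ay": 0, "az": 0.02, "claw": -1},
    {"tx": -0.08, "ty": 0.03, "tz": -0.216, "ax": 0, "ay": 0, "az": 0.04, "claw": -1},
    {"tx": -0.116, "ty": 0.045, "tz": -0.216, "ax": 0, "ay": 0, "az": 0.06, "claw": -1},
    {"tx": -0.14, "ty": 0.085, "tz": -0.216, "ax": 0, "ay": 0, "az": 0.08, "claw": -1},
    {"tx": -0.16, "ty": 0.12, "tz": -0.216, "ax": 0, "ay": 0, "az": 0.1, "claw": -1},
    {"tx": -0.18, "ty": 0.155, "tz": -0.216, "ax": 0, "ay": 0, "az": 0.129, "claw": -1},
    {"tx": -0.2, "ty": 0.19, "tz": -0.216, "ax": 0, "ay": 0, "az": 0.129, "claw": -1},
    {"tx": -0.22, "ty": 0.225, "tz": -0.216, "ax": 0, "ay": 0, "az": 0.129, "claw": -1},
    {"tx": -0.22, "ty": 0.225, "tz": -0.216, "ax": 0, "ay": 0, "az": 0.129, "claw": -1}
  ]
}}

```text
time: 43.5
tcp_pos: [0.3869, 0.1274, 0.2001]
tool_rot: [3.138, 0.13, 0.002]
contact_force: [1.2, 0.2, -1.9]
grip_width: 0.112
```

```bash
python3 - <<'E'
from h import *
mv(-.22,.225,-.216,az=.129); snap("wrist","w34"); snap("scene","s34")
plan([[.388,-.02,.2],[.39,-.2,.2]],.087)
E
```

```text
t 43.60 cmd [0.3877 0.1304 0.2   ] meas-cmd mm [ 0.2 -0.4  0.1] F [ 0.1  0.6 -2.7] g 0.116
   shift [-0.0127  0.1499  0.    ] turn [0. 0. 0.]
   shift [-0.0264  0.3294  0.    ] turn [0. 0. 0.]
```

View pics/w34.png

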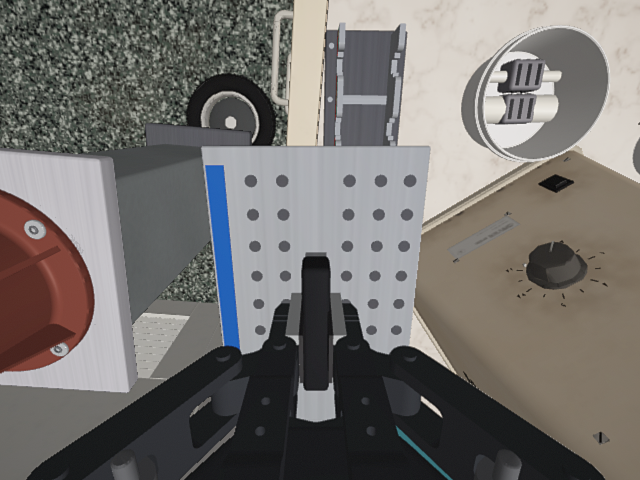

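View pics/s34.png

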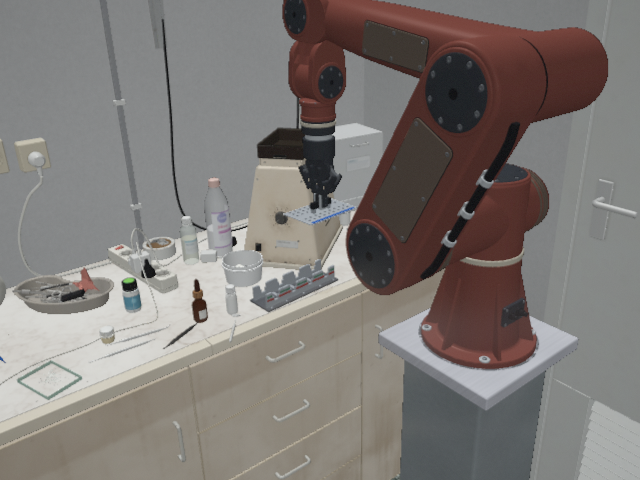

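The lid is held level and squarely, and both rejects are in the tub. On to the tray.

{"name": "carry_out", "arguments": {
  "moves": [
    {"tx": -0.006, "ty": 0.04, "tz": 0, "ax": 0, "ay": 0, "az": 0, "claw": -1},
    {"tx": -0.009, "ty": 0.08, "tz": 0, "ax": 0, "ay": 0, "az": 0, "claw": -1},
    {"tx": -0.012, "ty": 0.12, "tz": 0, "ax": 0, "ay": 0, "az": 0, "claw": -1},
    {"tx": -0.014, "ty": 0.16, "tz": 0, "ax": 0, "ay": 0, "az": 0, "claw": -1},
    {"tx": -0.016, "ty": 0.2, "tz": 0, "ax": 0, "ay": 0, "az": 0, "claw": -1},
    {"tx": -0.018, "ty": 0.24, "tz": 0, "ax": 0, "ay": 0, "az": 0, "claw": -1},
    {"tx": -0.022, "ty": 0.28, "tz": 0, "ax": 0, "ay": 0, "az": 0, "claw": -1},
    {"tx": -0.026, "ty": 0.31, "tz": 0, "ax": 0, "ay": 0, "az": 0, "claw": -1},
    {"tx": -0.026, "ty": 0.33, "tz": 0, "ax": 0, "ay": 0, "az": 0, "claw": -1},
    {"tx": -0.026, "ty": 0.33, "tz": 0, "ax": 0, "ay": 0, "az": 0, "claw": -1}
  ]
}}

```text
time: 44.6
tcp_pos: [0.391, -0.2018, 0.1992]
tool_rot: [-3.138, -0.135, 0.0]
contact_force: [-1.0, 0.3, -2.8]
grip_width: 0.118
```

```bash
python3 - <<'E'
from h import *
mv(-.026,.33,0); p,r=cload(); plan(p,.087)
for b in ((.03,0,.08,.25),(.036,0,.041,.25),(.0485,0,.041,.25)):
    P,R=lidpose(*b); print(np.round(P,4), np.round(r.inv().apply(P-p),4),np.round((r.inv()*R).as_rotvec(),4))
snap("wrist","w35")
E
```

```text
t 44.60 cmd [ 0.3904 -0.2006  0.2   ] meas-cmd mm [ 0.6 -1.2 -0.8] F [-1.   0.3 -2.8] g 0.118
   shift [0. 0. 0.] turn [0. 0. 0.]
[ 0.3967 -0.208   0.0759] [0.0056 0.0079 0.1241] [ 0.   -0.25  0.  ]
[ 0.4027 -0.2074  0.0369] [0.0116 0.0079 0.1631] [ 0.   -0.25  0.  ]
[ 0.4152 -0.2064  0.0369] [0.0241 0.0079 0.1631] [ 0.   -0.25  0.  ]
```

View pics/w35.png

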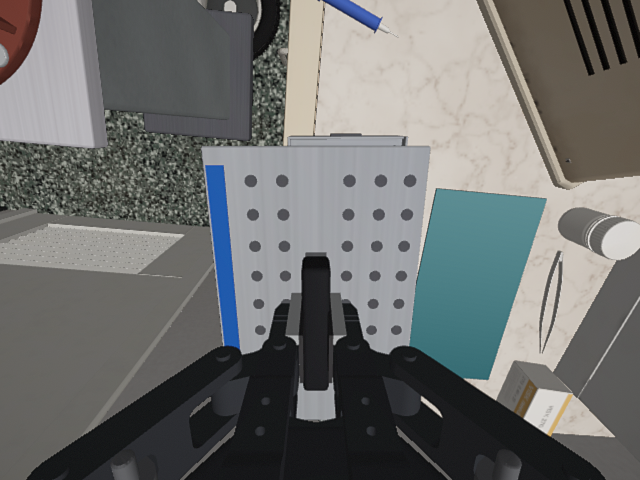

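{"name": "carry_out", "arguments": {
  "moves": [
    {"tx": 0.0056, "ty": 0.0079, "tz": 0.03, "ax": 0, "ay": -0.08, "az": 0, "claw": -1},
    {"tx": 0.0056, "ty": 0.0079, "tz": 0.06, "ax": 0, "ay": -0.16, "az": 0, "claw": -1},
    {"tx": 0.0056, "ty": 0.0079, "tz": 0.09, "ax": 0, "ay": -0.25, "az": 0, "claw": -1},
    {"tx": 0.0056, "ty": 0.0079, "tz": 0.115, "ax": 0, "ay": -0.25, "az": 0, "claw": -1},
    {"tx": 0.0056, "ty": 0.0079, "tz": 0.133, "ax": 0, "ay": -0.25, "az": 0, "claw": -1},
    {"tx": 0.0056, "ty": 0.0079, "tz": 0.139, "ax": 0, "ay": -0.25, "az": 0, "claw": -1},
    {"tx": 0.0056, "ty": 0.0079, "tz": 0.139, "ax": 0, "ay": -0.25, "az": 0, "claw": -1},
    {"tx": 0.0056, "ty": 0.0079, "tz": 0.139, "ax": 0, "ay": -0.25, "az": 0, "claw": -1}
  ]
}}

```text
time: 45.45
tcp_pos: [0.3974, -0.2077, 0.0618]
tool_rot: [3.103, 0.136, -0.388]
contact_force: [-0.7, 0.2, -1.2]
grip_width: 0.114
```

```bash
python3 - <<'E'
from h import *
mv(.0056,.0079,.139,ay=-.25); p,r=cload(); plan(p,R=r)
im=snap("wrist"); c=robot.calibration("wrist"); v=im[:,:,::-1].copy()
def dot(X,col): 
    u=proj(c,X); cv2.circle(v,tuple(int(round(t)) for t in u),2,col,-1); return np.round(u,1).tolist()
for x,y,z in ((-.0555,.0825,.042),(.0555,.0825,.049),(.041,.062,.049),(-.053,.08,.042),(.053,.08,.042)): print("tray",x,y,dot(ts(x,y,z),(0,0,255)))
Rl=r*Ro.from_matrix(np.diag([1,-1,-1.])); L=p-Rl.apply([0,0,-LOFF])
for x,y,z in ((-.05,.077,.003),(.05,.077,.003)): print("lid",dot(L+Rl.apply([x,y,z]),(0,255,0)))
cv2.imwrite("pics/w36.png",v); snap("scene","s36")
snap("top","t36")
E
```

```text
t 45.45 cmd [ 0.3967 -0.208   0.061 ] meas-cmd mm [0.7 0.3 0.8] F [-0.7  0.2 -1.2] g 0.114
   shift [0. 0. 0.] turn [0. 0. 0.]
tray -0.0555 0.0825 [265.6, 129.0]
tray 0.0555 0.0825 [487.8, 129.5]
tray 0.041 0.062 [448.0, 174.1]
tray -0.053 0.08 [270.0, 133.8]
tray 0.053 0.08 [477.8, 134.9]
lid [198.0, 143.4]
lid [431.0, 143.3]
```

View pics/w36.png

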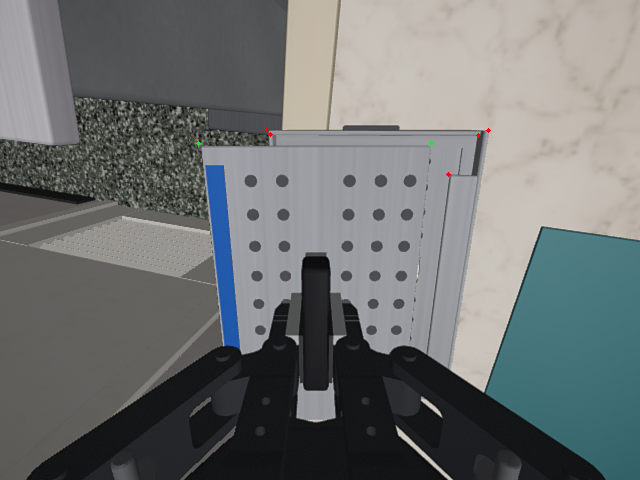

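View pics/t36.png

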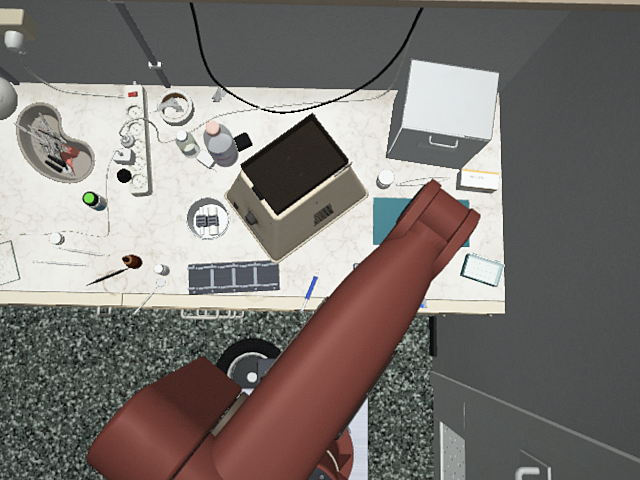

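The overlay shows lid and tray parallel, agreeing within about 1 mm once the common 3% scale bias is allowed for. Hooking next.

```bash
python3 - <<'E'
from h import *
p,r=cload()
for b in ((.034,.0006,.05,.25),(.035,.0006,.041,.25),(.042,.0006,.041,.25),(.0485,.0006,.041,.25)):
    P,R=lidpose(*b); print(b,np.round(P,4), np.round(r.inv().apply(P-p),4),np.round((r.inv()*R).as_rotvec(),4))
E
```

```text
(0.034, 0.0006, 0.05, 0.25) [ 0.4007 -0.207   0.0459] [ 0.0076 -0.0006  0.0136] [0. 0. 0.]
(0.035, 0.0006, 0.041, 0.25) [ 0.4017 -0.2069  0.0369] [ 0.0108 -0.0006  0.0221] [0. 0. 0.]
(0.042, 0.0006, 0.041, 0.25) [ 0.4086 -0.2063  0.0369] [ 0.0176 -0.0006  0.0204] [0. 0. 0.]
(0.0485, 0.0006, 0.041, 0.25) [ 0.4151 -0.2058  0.0369] [ 0.0239 -0.0006  0.0188] [0. 0. 0.]
```

{"name": "carry_out", "arguments": {
  "moves": [
    {"tx": 0.0076, "ty": -0.0006, "tz": 0.0136, "ax": 0, "ay": 0, "az": 0, "claw": -1},
    {"tx": 0.0092, "ty": -0.0006, "tz": 0.0178, "ax": 0, "ay": 0, "az": 0, "claw": -1},
    {"tx": 0.0108, "ty": -0.0006, "tz": 0.022, "ax": 0, "ay": 0, "az": 0, "claw": -1},
    {"tx": 0.0108, "ty": -0.0006, "tz": 0.022, "ax": 0, "ay": 0, "az": 0, "claw": -1},
    {"tx": 0.0108, "ty": -0.0006, "tz": 0.022, "ax": 0, "ay": 0, "az": 0, "claw": -1}
  ]
}}

```text
time: 46.1
tcp_pos: [0.4015, -0.2067, 0.0365]
tool_rot: [3.104, 0.135, -0.39]
contact_force: [-0.4, -0.2, -2.7]
grip_width: 0.111
```

```bash
python3 - <<'E'
from h import *
mv(.0108,-.0006,.022); p,r=cload(); plan(p,R=r)
im=snap("wrist","w37")
v=im[110:330,190:510,::-1]; cv2.imwrite("pics/w37g.png",cv2.resize(v,None,fx=2.5,fy=2.5,interpolation=cv2.INTER_CUBIC))
for b in ((.042,.0006,.041,.25),(.0485,.0006,.041,.25)):
    P,R=lidpose(*b); print(b, np.round(r.inv().apply(P-p),4))
E
```

```text
t 46.10 cmd [ 0.4016 -0.2069  0.037 ] meas-cmd mm [-0.2  0.2 -0.5] F [-0.4 -0.2 -2.7] g 0.111
   shift [0. 0. 0.] turn [0. 0. 0.]
(0.042, 0.0006, 0.041, 0.25) [ 0.0068  0.     -0.0016]
(0.0485, 0.0006, 0.041, 0.25) [ 0.0131  0.     -0.0032]
```

View pics/w37g.png

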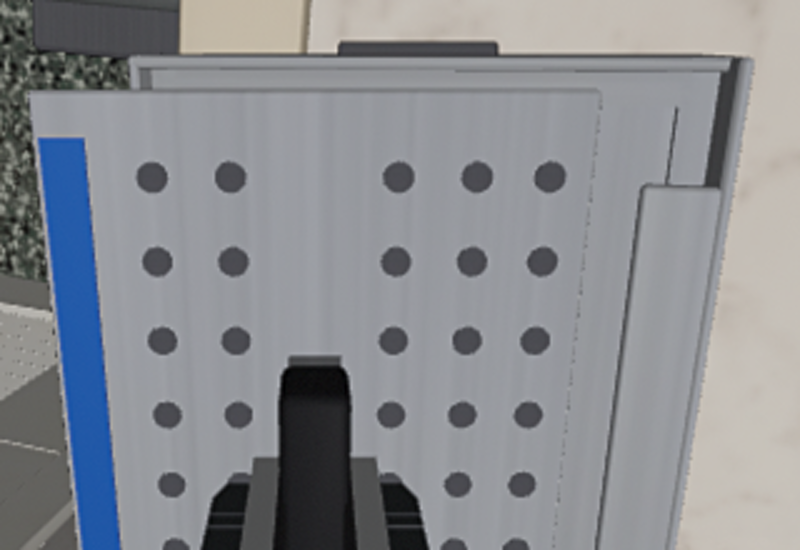

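The lid's back edge is about 6 mm in front of the lip and below it, as planned. Sliding it under in small steps.

{"name": "carry_out", "arguments": {
  "moves": [
    {"tx": 0.0034, "ty": -0.0006, "tz": -0.0008, "ax": 0, "ay": 0, "az": 0, "claw": -1},
    {"tx": 0.0068, "ty": -0.0006, "tz": -0.0016, "ax": 0, "ay": 0, "az": 0, "claw": -1},
    {"tx": 0.01, "ty": -0.0006, "tz": -0.0024, "ax": 0, "ay": 0, "az": 0, "claw": -1},
    {"tx": 0.01, "ty": -0.0006, "tz": -0.0024, "ax": 0, "ay": 0, "az": 0, "claw": -1}
  ]
}}

```text
time: 46.55
tcp_pos: [0.4123, -0.2053, 0.0365]
tool_rot: [3.103, 0.136, -0.389]
contact_force: [-0.4, -0.1, -2.2]
grip_width: 0.111
```

```bash
python3 - <<'E'
from h import *
mv(.01,-.0006,-.0024); p,r=cload(); plan(p,R=r)
im=snap("wrist","w38")
v=im[110:330,190:510,::-1]; cv2.imwrite("pics/w38g.png",cv2.resize(v,None,fx=2.5,fy=2.5,interpolation=cv2.INTER_CUBIC))
for b in ((.0485,.0012,.041,.25),):
    P,R=lidpose(*b); print(b, np.round(r.inv().apply(P-p),4))
E
```

```text
t 46.55 cmd [ 0.4118 -0.2054  0.0369] meas-cmd mm [ 0.4  0.2 -0.3] F [-0.4 -0.1 -2.2] g 0.111
   shift [0. 0. 0.] turn [0. 0. 0.]
(0.0485, 0.0012, 0.041, 0.25) [ 0.0031  0.     -0.0008]
```

View pics/w38g.png

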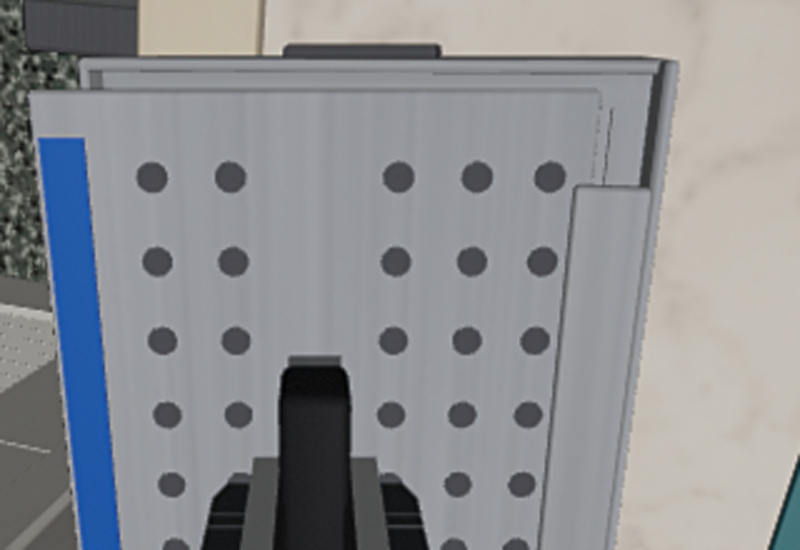

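{"name": "carry_out", "arguments": {
  "moves": [
    {"tx": 0.002, "ty": 0, "tz": -0.0005, "ax": 0, "ay": 0, "az": 0, "claw": -1},
    {"tx": 0.004, "ty": 0, "tz": -0.001, "ax": 0, "ay": 0, "az": 0, "claw": -1},
    {"tx": 0.004, "ty": 0, "tz": -0.001, "ax": 0, "ay": 0, "az": 0, "claw": -1},
    {"tx": 0.004, "ty": 0, "tz": -0.001, "ax": 0, "ay": 0, "az": 0, "claw": -1},
    {"tx": 0.004, "ty": 0, "tz": -0.001, "ax": 0, "ay": 0, "az": 0, "claw": -1}
  ]
}}

```text
time: 47.1
tcp_pos: [0.4158, -0.2049, 0.0364]
tool_rot: [3.104, 0.135, -0.39]
contact_force: [0.3, -0.7, -2.1]
grip_width: 0.116
```

```bash
python3 - <<'E'
from h import *
mv(.004,0,-.001); p,r=cload(); plan(p,R=r)
im=snap("wrist","w39")
v=im[110:330,190:510,::-1]; cv2.imwrite("pics/w39g.png",cv2.resize(v,None,fx=2.5,fy=2.5,interpolation=cv2.INTER_CUBIC))
for b in ((.0495,.0012,.041,.2),(.0495,.0012,.040,.15),(.0495,.0012,.039,.1),(.0495,.0012,.038,.05),(.0495,.0012,.0375,.0)):
    P,R=lidpose(*b); print(b, np.round(r.inv().apply(P-p),4),np.round((r.inv()*R).as_rotvec(),3))
E
```

```text
t 47.10 cmd [ 0.4159 -0.2051  0.0368] meas-cmd mm [-0.1  0.2 -0.4] F [ 0.3 -0.7 -2.1] g 0.116
   shift [0. 0. 0.] turn [0. 0. 0.]
(0.0495, 0.0012, 0.041, 0.2) [0.001  0.     0.0024] [0.   0.05 0.  ]
(0.0495, 0.0012, 0.04, 0.15) [0.0023 0.     0.0058] [0.  0.1 0. ]
(0.0495, 0.0012, 0.039, 0.1) [0.0037 0.     0.0091] [0.   0.15 0.  ]
(0.0495, 0.0012, 0.038, 0.05) [0.0052 0.     0.0124] [0.  0.2 0. ]
(0.0495, 0.0012, 0.0375, 0.0) [0.0067 0.     0.0152] [0.   0.25 0.  ]
```

View pics/w39g.png

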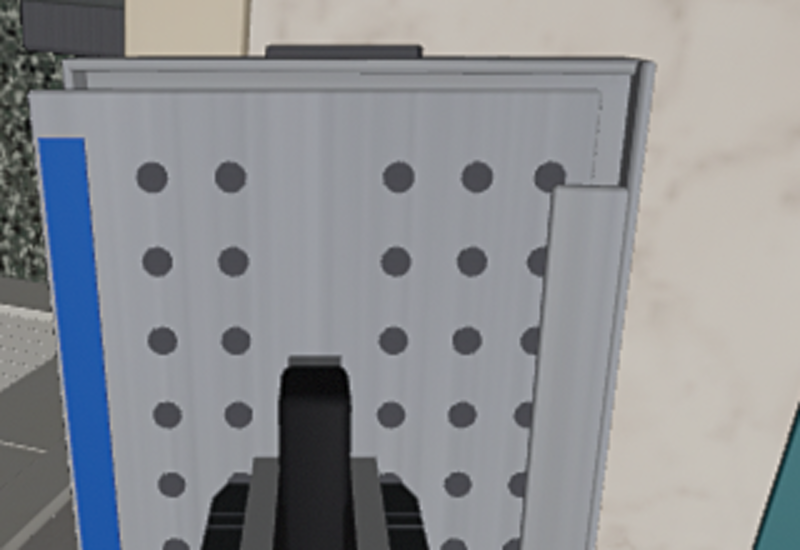

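The lid is hooked about 8 mm under the lip, tilted 0.25 rad and free of contact. Swinging the front down.

{"name": "carry_out", "arguments": {
  "moves": [
    {"tx": 0.001, "ty": 0, "tz": 0.0024, "ax": 0, "ay": 0.05, "az": 0, "claw": -1},
    {"tx": 0.0023, "ty": 0, "tz": 0.0058, "ax": 0, "ay": 0.1, "az": 0, "claw": -1},
    {"tx": 0.0037, "ty": 0, "tz": 0.0091, "ax": 0, "ay": 0.15, "az": 0, "claw": -1},
    {"tx": 0.0037, "ty": 0, "tz": 0.0091, "ax": 0, "ay": 0.15, "az": 0, "claw": -1}
  ]
}}

```text
time: 47.55
tcp_pos: [0.4165, -0.2047, 0.0267]
tool_rot: [3.13, 0.135, -0.155]
contact_force: [0.0, 0.2, -2.3]
grip_width: 0.117
```

```bash
python3 - <<'E'
from h import *
mv(.0037,0,.0091,ay=.15); p,r=cload(); plan(p,R=r)
im=snap("wrist","w40")
v=im[110:330,190:510,::-1]; cv2.imwrite("pics/w40g.png",cv2.resize(v,None,fx=2.5,fy=2.5,interpolation=cv2.INTER_CUBIC))
for b in ((.0495,.0012,.038,.05),(.0495,.0012,.0375,.0),(.0495,.0012,.0365,.0)):
    P,R=lidpose(*b); print(b, np.round(r.inv().apply(P-p),4),np.round((r.inv()*R).as_rotvec(),3))
E
```

```text
t 47.55 cmd [ 0.4173 -0.205   0.0271] meas-cmd mm [-0.8  0.3 -0.4] F [ 0.   0.2 -2.3] g 0.117
   shift [0. 0. 0.] turn [0. 0. 0.]
(0.0495, 0.0012, 0.038, 0.05) [0.001  0.     0.0035] [0.   0.05 0.  ]
(0.0495, 0.0012, 0.0375, 0.0) [0.0021 0.     0.0064] [0.  0.1 0. ]
(0.0495, 0.0012, 0.0365, 0.0) [0.0022 0.     0.0074] [0.  0.1 0. ]
```

View pics/w40g.png

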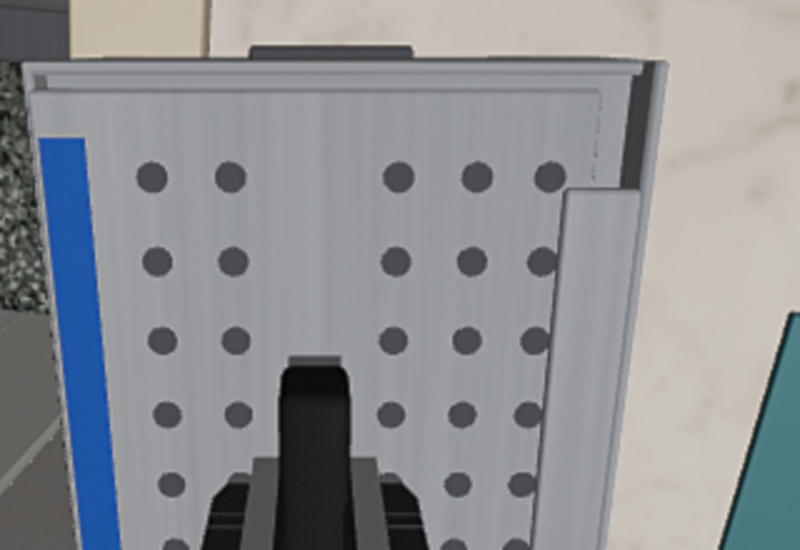

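{"name": "carry_out", "arguments": {
  "moves": [
    {"tx": 0.001, "ty": 0, "tz": 0.0035, "ax": 0, "ay": 0.05, "az": 0, "claw": -1},
    {"tx": 0.002, "ty": 0, "tz": 0.005, "ax": 0, "ay": 0.08, "az": 0, "claw": -1},
    {"tx": 0.002, "ty": 0, "tz": 0.005, "ax": 0, "ay": 0.08, "az": 0, "claw": -1}
  ]
}}

```text
time: 47.9
tcp_pos: [0.4189, -0.2049, 0.0222]
tool_rot: [3.137, 0.136, -0.031]
contact_force: [0.3, 0.6, 1.0]
grip_width: 0.118
```

```bash
python3 - <<'E'
from h import *
mv(.002,0,.005,ay=.08); p,r=cload(); plan(p,R=r)
im=snap("wrist","w41")
v=im[110:330,190:510,::-1]; cv2.imwrite("pics/w41g.png",cv2.resize(v,None,fx=2.5,fy=2.5,interpolation=cv2.INTER_CUBIC))
for b in ((.0495,.0012,.0375,.0),(.0495,.0012,.0365,.0)):
    P,R=lidpose(*b); print(b, np.round(r.inv().apply(P-p),4),np.round((r.inv()*R).as_rotvec(),3))
E
```

```text
t 47.90 cmd [ 0.4188 -0.2048  0.0219] meas-cmd mm [ 0.1 -0.1  0.2] F [0.3 0.6 1. ] g 0.118
   shift [0. 0. 0.] turn [0. 0. 0.]
(0.0495, 0.0012, 0.0375, 0.0) [-0.      0.      0.0014] [0.   0.02 0.  ]
(0.0495, 0.0012, 0.0365, 0.0) [-0.      0.      0.0024] [0.   0.02 0.  ]
```

View pics/w41g.png

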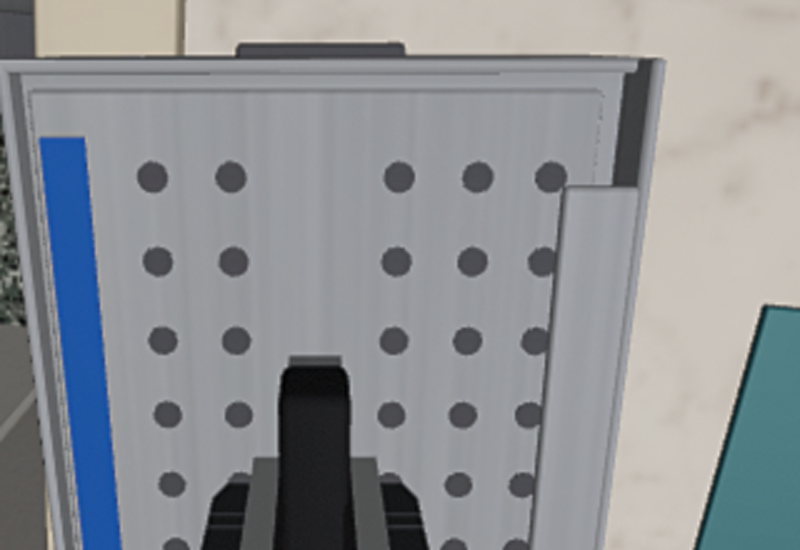

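The lid's front is now inside the front wall and contact is just starting. Lowering the last 2 mm.

{"name": "carry_out", "arguments": {
  "moves": [
    {"tx": 0, "ty": 0, "tz": 0.001, "ax": 0, "ay": 0.01, "az": 0, "claw": -1},
    {"tx": 0, "ty": 0, "tz": 0.002, "ax": 0, "ay": 0.02, "az": 0, "claw": -1},
    {"tx": 0, "ty": 0, "tz": 0.002, "ax": 0, "ay": 0.02, "az": 0, "claw": -1}
  ]
}}

```text
time: 48.25
tcp_pos: [0.4194, -0.205, 0.0214]
tool_rot: [3.138, 0.137, 0.001]
contact_force: [-4.7, 4.7, 16.9]
grip_width: 0.111
```

```bash
python3 - <<'E'
from h import *
mv(0,0,.002,ay=.02); p,r=cload(); plan(p,R=r); snap("wrist","w42")
E
```

```text
t 48.25 cmd [ 0.4187 -0.2048  0.0199] meas-cmd mm [ 0.6 -0.1  1.4] F [-4.7  4.7 16.9] g 0.111
   shift [0. 0. 0.] turn [0. 0. 0.]
```

View pics/w42.png

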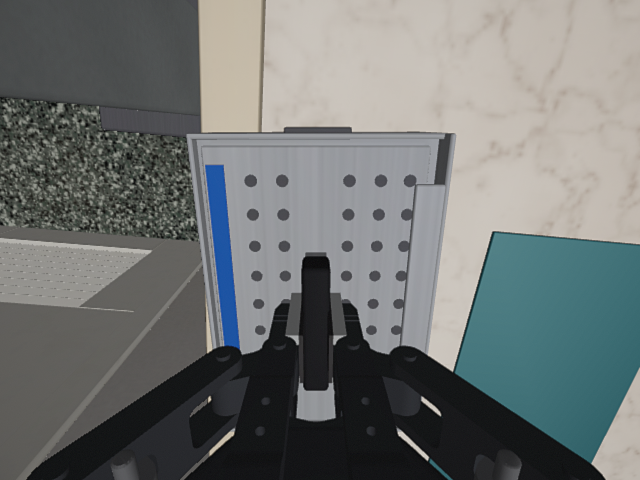

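The lid is seated: 17 N, flat, underside at about 0.0365. I'll relieve the press, release and rise.

{"name": "carry_out", "arguments": {
  "moves": [
    {"tx": 0, "ty": 0, "tz": -0.001, "ax": 0, "ay": 0, "az": 0, "claw": -1},
    {"tx": 0, "ty": 0, "tz": -0.001, "ax": 0, "ay": 0, "az": 0, "claw": -0.3},
    {"tx": 0, "ty": 0, "tz": -0.001, "ax": 0, "ay": 0, "az": 0, "claw": -0.3},
    {"tx": 0, "ty": 0, "tz": -0.001, "ax": 0, "ay": 0, "az": 0, "claw": -0.3},
    {"tx": 0, "ty": 0, "tz": -0.02, "ax": 0, "ay": 0, "az": 0, "claw": -0.3},
    {"tx": 0, "ty": 0, "tz": -0.06, "ax": 0, "ay": 0, "az": 0, "claw": -0.3},
    {"tx": 0, "ty": 0.01, "tz": -0.1, "ax": 0, "ay": 0, "az": 0, "claw": -0.3},
    {"tx": 0, "ty": 0.03, "tz": -0.14, "ax": 0, "ay": 0, "az": 0, "claw": -0.3},
    {"tx": 0, "ty": 0.03, "tz": -0.14, "ax": 0, "ay": 0, "az": 0, "claw": -0.3},
    {"tx": 0, "ty": 0.03, "tz": -0.14, "ax": 0, "ay": 0, "az": 0, "claw": -0.3}
  ]
}}

```text
time: 49.3
tcp_pos: [0.4215, -0.2352, 0.1601]
tool_rot: [3.138, 0.135, 0.001]
contact_force: [-0.6, 0.1, 0.0]
grip_width: 0.35
```

```bash
python3 - <<'E'
from h import *
mv(0,.03,-.14); p,r=cload(); plan(p,R=r); im=snap("wrist","w43"); snap("top","t43")
v=im[60:300,190:460,::-1]; cv2.imwrite("pics/w43g.png",cv2.resize(v,None,fx=2.4,fy=2.4,interpolation=cv2.INTER_CUBIC))
c=robot.calibration("wrist"); import pickle; pickle.dump(c,open("c43.pkl","wb"))
E
```

```text
t 49.30 cmd [ 0.4213 -0.2347  0.1599] meas-cmd mm [ 0.2 -0.5  0.1] F [-0.6  0.1  0. ] g 0.350
   shift [0. 0. 0.] turn [0. 0. 0.]
```

View pics/w43g.png

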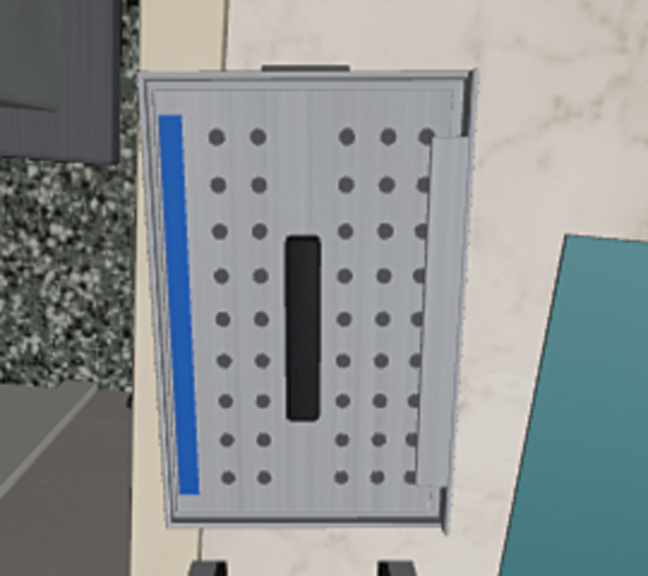

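View pics/t43.png

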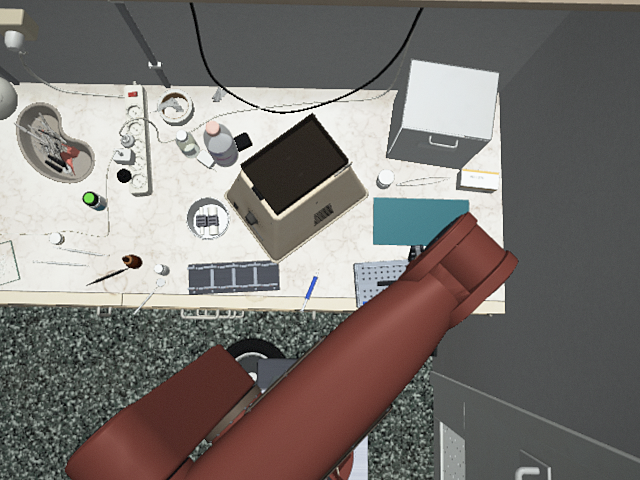

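```bash
python3 - <<'E'
from gfit import *
import pickle; c=pickle.load(open("c43.pkl","rb"))
S=2.4; px=lambda u,v:(190+u/S,60+v/S)
def tfit(dz):
    P=[((41,62,49),(433,137)),((41,-62,49),(417,484)),((-55.5,82.5,42),(138,73)),((-55.5,-82.5,42),(168,527))]
    obj=np.array([np.array(a)/1000 for a,_ in P])+[0,0,dz]; uv=np.array([px(*q) for _,q in P])
    return fit(c,obj,uv,[.42,-.205,.087])
for dz in (-.006,-.004,-.002,0):
    t,e=tfit(dz)
    P=[((-50,77,39),(153,89)),((50,77,39),(455,90)),((50,-77,39),(441,514))]
    obj=np.array([np.array(a)/1000 for a,_ in P])+[0,0,dz]; uv=np.array([px(*q) for _,q in P])
    l,el=fit(c,obj,uv,[.42,-.205,.087])
    d=l[:2]-t[:2]; cs,s=np.cos(t[2]),np.sin(t[2])
    print(dz,"tray",np.round(t,4),"rms %.2f"%np.sqrt((e**2).mean()),"lid",np.round(l,4),"rms %.2f"%np.sqrt((el**2).mean()),"lid in tray mm",np.round([1000*(cs*d[0]+s*d[1]),1000*(-s*d[0]+cs*d[1])],1),"yaw %.3f"%(l[2]-t[2]))
E
```

```text
-0.006 tray [ 0.4202 -0.2049  0.0927] rms 0.41 lid [ 0.4207 -0.2051  0.1047] rms 1.71 lid in tray mm [ 0.5 -0.3] yaw 0.012
-0.004 tray [ 0.4202 -0.2047  0.0925] rms 0.36 lid [ 0.4205 -0.2052  0.1047] rms 1.37 lid in tray mm [ 0.2 -0.6] yaw 0.012
-0.002 tray [ 0.4202 -0.2046  0.0923] rms 0.78 lid [ 0.4203 -0.2052  0.1048] rms 1.11 lid in tray mm [ 0.  -0.6] yaw 0.012
0 tray [ 0.4202 -0.2046  0.0924] rms 1.30 lid [ 0.4202 -0.2048  0.1048] rms 0.97 lid in tray mm [ 0.  -0.2] yaw 0.012
```

Lid in the tray frame: (0, -0.5) mm with 0.012 rad yaw, so its back edge is at about x = 50 mm, under the lip. The top view shows both rejects in the tub and the bottles and carton unmoved. Handing in.

```bash
python3 - <<'E'
from h import *
a=cv2.imread("pics/t43.png")[190:250,180:240]; b=cv2.imread("pics/top0.png")
c=robot.calibration("top"); robot.capture("top")
for q,z in (("conn_a",.016),("tub",0),("amber_dropper",0),("bonding_bottle",0),("needle_carton",0)):
    for d in robot.spot_point(q,"top")[:3]: print(q,round(d["p"],2),np.round(ray(c,d["uv"],z)[:2],3))
print(robot.job_done()); print(robot.observe()["time"])
E
```

```text
conn_a 0.6 [ 0.584 -0.293]
conn_a 0.57 [0.577 0.261]
conn_a 0.57 [0.571 0.25 ]
tub 0.95 [0.574 0.254]
amber_dropper 0.59 [0.462 0.445]
bonding_bottle 0.71 [ 0.43  -0.209]
bonding_bottle 0.46 [0.446 0.361]
needle_carton 0.56 [ 0.686 -0.437]
the job is handed in; nothing more can be done
None
the job is handed in; nothing more can be done
```

The job is done and handed in at about 49.5 s. Three connectors were on the mat, and my last checks show everything where it belongs.

**Gauging:** Each connector was pressed down in its own station, all three stayed there together, and I sorted them by where they stopped.

| Connector | Stopped at (centre height) | Press force | Went to |
|---|---|---|---|
| Sound | about 36.5 mm, on the no-go step | 15 N | steel tray, lying flat |
| Thin | about 25 mm, slot bottom | 40 N | white tub |
| Thick | about 47 mm, on the go mouth | 26 N | white tub |

**Lid:** I hooked its back edge about 8 mm under the lip at a 0.25 rad tilt, then swung it down and pressed it with about 17 N. Before handing in, it measured flat inside the rim, within about 1 mm of centre, with its back edge at about x = 50 mm and 0.012 rad of yaw.

**Other last checks:** Both rejects showed in the tub near its centre. The bottles and the needle carton were within about 1 cm of their starting readings, and the gripper was clear of everything.

**What went wrong or disagreed:**
- **First grasp:** it closed on nothing, because the fingertips sit about 28 mm behind the reported TCP. I went lower and gripped it.
- **Thin connector:** it slid about 9 mm along its slot on release, close to the 10 mm limit. I nudged it back to within about 2.5 mm.
- **Network readings:** in the last check the networks also reported a connector on the empty mat and a bottle on the lid. The pictures show neither.
- **Wrist camera:** its distances read about 3% off, so I aligned the lid to the tray within the same picture.

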